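# Clock and keep the flanges, stand the branch tees

## Task

Get the pipe pieces lined up for tack welding: turn each flange, where it sits on its fit-up plate, until its red notch faces that plate's yellow arrow, and swing its blue keeper arm fully in over the flange's rim. Stand every branch tee there is upright on a flange of its own, whichever you like, centred, with the branch pointing straight out over the notch. Leave the flanges flat on their spigots and do not disturb the mug, the tape roll or the hammer.

Things in the scene. Friction and masses are not known exactly. Their poses are not given: they have to be found in the camera images.
- plate_A: Fit-up plate A, fixed on the bench: dark steel disc, 230 mm across, 10 mm thick, with a bright centring spigot 38 mm across, 10 mm above the plate. A flat yellow arrow is painted 72 to 96 mm from the centre; a post with a swinging keeper arm stands opposite it. Origin: centre of the underside; +x runs out through the arrow, z up.
- flange_A: Loose aluminium flange on plate A's spigot, 0.45 kg, 16 mm thick: disc 100 mm across (bore 40) with 4 upright round ears, radius 16 mm, centred 54 mm from the axis at 45, 135, 225, 315 deg from +x (too wide to grip). Red-daubed rim notch, 17 x 9 mm, on +x. A push of 1 to 3 N at an ear turns it; it stays where left. Origin: centre of the underside, z up.
- flange_A_notch (a point): Mouth of flange A's notch: 50 mm from its axis along its +x, at the height of its top face (26 mm above the bench).
- keeper_A (a joint): Keeper of plate A: a level blue arm, 64 mm long, 12 mm wide, its underside 29 mm and top 39 mm above the bench, on a post 106 mm from the plate's centre along the plate's -x. 0 rad: swung right back, pointing 1.35 rad away from the centre towards the plate's +y side; 1.35 rad, at its stop: points at the centre, over the flange's rim. Stays where left; about 1 N at the end swings it.
- keeper_A_tip (a point): Free end of keeper A's arm, at mid thickness (34 mm above the bench), 64 mm from its post. An upright steel pin, 11 mm across, its top 54 mm above the bench, stands on the arm 54 mm from the post.
- plate_B: Fit-up plate B, fixed on the bench: dark steel disc, 230 mm across, 10 mm thick, with a bright centring spigot 38 mm across, 10 mm above the plate. A flat yellow arrow is painted 72 to 96 mm from the centre; a post with a swinging keeper arm stands opposite it. Origin: centre of the underside; +x runs out through the arrow, z up.
- flange_B: Loose aluminium flange on plate B's spigot, 0.45 kg, 16 mm thick: disc 100 mm across (bore 40) with 4 upright round ears, radius 16 mm, centred 54 mm from the axis at 45, 135, 225, 315 deg from +x (too wide to grip). Red-daubed rim notch, 17 x 9 mm, on +x. A push of 1 to 3 N at an ear turns it; it stays where left. Origin: centre of the underside, z up.
- flange_B_notch (a point): Mouth of flange B's notch: 50 mm from its axis along its +x, at the height of its top face (26 mm above the bench).
- keeper_B (a joint): Keeper of plate B: a level blue arm, 64 mm long, 12 mm wide, its underside 29 mm and top 39 mm above the bench, on a post 106 mm from the plate's centre along the plate's -x. 0 rad: swung right back, pointing 1.35 rad away from the centre towards the plate's +y side; 1.35 rad, at its stop: points at the centre, over the flange's rim. Stays where left; about 1 N at the end swings it.
- keeper_B_tip (a point): Free end of keeper B's arm, at mid thickness (34 mm above the bench), 64 mm from its post. An upright steel pin, 11 mm across, its top 54 mm above the bench, stands on the arm 54 mm from the post.
- plate_C: Fit-up plate C, fixed on the bench: dark steel disc, 230 mm across, 10 mm thick, with a bright centring spigot 38 mm across, 10 mm above the plate. A flat yellow arrow is painted 72 to 96 mm from the centre; a post with a swinging keeper arm stands opposite it. Origin: centre of the underside; +x runs out through the arrow, z up.
- flange_C: Loose aluminium flange on plate C's spigot, 0.45 kg, 16 mm thick: disc 100 mm across (bore 40) with 4 upright round ears, radius 16 mm, centred 54 mm from the axis at 45, 135, 225, 315 deg from +x (too wide to grip). Red-daubed rim notch, 17 x 9 mm, on +x. A push of 1 to 3 N at an ear turns it; it stays where left. Origin: centre of the underside, z up.
- flange_C_notch (a point): Mouth of flange C's notch: 50 mm from its axis along its +x, at the height of its top face (26 mm above the bench).
- keeper_C (a joint): Keeper of plate C: a level blue arm, 64 mm long, 12 mm wide, its underside 29 mm and top 39 mm above the bench, on a post 106 mm from the plate's centre along the plate's -x. 0 rad: swung right back, pointing 1.35 rad away from the centre towards the plate's +y side; 1.35 rad, at its stop: points at the centre, over the flange's rim. Stays where left; about 1 N at the end swings it.
- keeper_C_tip (a point): Free end of keeper C's arm, at mid thickness (34 mm above the bench), 64 mm from its post. An upright steel pin, 11 mm across, its top 54 mm above the bench, stands on the arm 54 mm from the post.
- tee_1: Branch tee 1, upright, dark steel, 0.45 kg, 62 mm tall: riser 42 mm across (bright top edge), foot collar 68 mm across, 7 mm thick, and a level branch 34 mm across (bright end), its axis 36 mm above the foot, reaching 72 mm out along +x. Origin: centre of the foot, z up. Starts on the bench beyond the plates. Tees are alike, one may be absent; grip the riser from above, fingers either side of the branch.
- tee_1_mouth (a point): Centre of the open end of tee 1's branch, 72 mm out along its +x, 36 mm above its foot.
- tee_2: Branch tee 2, upright, dark steel, 0.45 kg, 62 mm tall: riser 42 mm across (bright top edge), foot collar 68 mm across, 7 mm thick, and a level branch 34 mm across (bright end), its axis 36 mm above the foot, reaching 72 mm out along +x. Origin: centre of the foot, z up. Starts on the bench beyond the plates. Tees are alike, one may be absent; grip the riser from above, fingers either side of the branch.
- tee_2_mouth (a point): Centre of the open end of tee 2's branch, 72 mm out along its +x, 36 mm above its foot.
- tee_3: Branch tee 3, upright, dark steel, 0.45 kg, 62 mm tall: riser 42 mm across (bright top edge), foot collar 68 mm across, 7 mm thick, and a level branch 34 mm across (bright end), its axis 36 mm above the foot, reaching 72 mm out along +x. Origin: centre of the foot, z up. Starts on the bench beyond the plates. Tees are alike, one may be absent; grip the riser from above, fingers either side of the branch.
- tee_3_mouth (a point): Centre of the open end of tee 3's branch, 72 mm out along its +x, 36 mm above its foot.
- mug: Bystander: a white mug, 80 mm across, 90 mm tall; origin under its centre.
- tape_roll: Bystander: a roll of paper tape lying flat, 100 mm across, 48 mm high; origin under its centre.
- hammer: Bystander: a hammer lying on the bench to the robot's right; origin at its middle.
Things that resemble listed ones, but are neither listed nor needed, are in the scene too. What is shaped like the tee_3 but green is not meant.

How it is judged:
By the outcome, as a careful person would: the job done as asked, in the order asked, and still so for the second after the job is handed in, with the robot touching nothing.
Of tee_1, tee_2, tee_3 only 2 to 3 are there at a start; the rules pass over those that are not, and their reading is None.
At some moment in a run one of tee_1, tee_2, tee_3 may be knocked a few centimetres aside while the robot is not near it.
It also fails if it takes over 210 s, if anything falls off the work surface, if the arm or the gripper's body presses on something with over 40 N, if the wrist force passes 120 N, or if a joint passes its speed limit or range.

## Robot

A 7-joint arm with a two-finger parallel gripper is mounted at the origin on the work surface. World frame = base frame: x ahead of the robot, y to its left, z up, the work surface at z = 0. Lengths are in mm, angles in rad, forces in N, time in s.
With the tool pointing down it reaches from about 400 to 900 mm from the base axis. Payload 5.5 kg.
Tool frame: the origin (TCP) lies on the centre line of the jaws, within the pads' length; the fingertips stand 14 mm ahead of it and the grasp point (between the pads) lies 5 mm behind it (r.tcp_to_tips is the distance from the TCP to the fingertips, in mm); x points along the fingers, z is the direction in which the jaws open and shut, and the axes are right-handed (so a half turn about x gives the same grasp; the last joint's range is limited). The gripper opens to 85 mm and grips with 20 to 120 N. Pads are 22 mm wide; open, the fingers measure 114 mm over their backs; the gripper's body (76 mm by 85 mm) begins 54 mm behind the grasp point. The pads swing forward as they close: fully open they stand 13 mm farther back than shut.
Start: joints at [-0.929, 0.501, -0.427, 1.55, 0.221, 1.138, -0.21], TCP at [240.337, 603.935, 245.31] pointing down, gripper open.
Joint ranges: [-2.88, 2.88], [-0.31, 2.03], [-1.54, 1.56], [0.2, 2.42], [-1.41, 4.55], [0.19, 2.02], [-2.57, 2.57]. Speed limits (rad/s): [2.57, 2.57, 3.14, 3.14, 3.14, 3.14, 3.14].

## Interface

Orientations are given as a rotation vector (axis times angle).
In Python, from plant import r gives the robot as it stands.
- The arm moves only by the tool jog_arm, never from a script. Its argument "moves" is a list of rows, each an object of numbers: "gripper": the closure, from -1 (fully open) to 1 (shut); "tx", "ty", "tz": the shift along the tool's x, y, z normalised to -1 to 1, where 1 is 10 cm; "wx", "wy", "wz": the turn, a rotation vector about the tool's x, y, z normalised to -1 to 1, where 1 is 2 rad. A call has 1 to 20 rows; each row is the pose to reach, as a shift and turn from the pose commanded when the call began, along the tool's axes at that moment; what a row does not reach only later rows make up. A row lasts 1/8 s, in which the tool goes at most 62.5 mm and 10.7 degrees, less where a joint would pass 70% of its speed; a pose out of reach is approached as far as the arm can. A call with a number of a shift or a turn outside -1 to 1 is refused whole. A call with a gripper value outside its range is refused whole. The fingers move at their own pace and stop on an object; the grip force is fixed at half the most. Time passes only in rows, so rows that repeat a pose let the fingers close. It gives the time, the measured TCP pose, the force and the opening at its end, in the units of the state.
- r.read_state(): the state, without advancing time (a new reading comes with each control period).
- r.snapshot(name): name is "side" or "top"; returns a dict with "frame" (420x560x3 uint8, red, green, blue), "K" (3x3 intrinsics, pixels), "k1" (the pictures are not rectified: a ray, as slopes to the right and down, at radius r is drawn at 1 + k1 r^2 times it, then the intrinsics apply), "world_to_cam" (4x4, takes a point from world to camera coordinates). Camera axes: x right, y down, z forward; pixel columns grow to the right and rows downward; lengths in mm; the calibration is good to about 2 mm. A picture is of the moment at which its call begins. There is no depth.
- r.sign_off(): hands the job in, once; it reports no verdict.
The state is a dict: "time": time; "q": joint angles; "joint_velocities": joint speeds; "effort": joint torques, N m; "tool_pos": TCP position; "ee_rot": TCP orientation; "contact_force": force on the tool from outside, world axes, zero at the start; "torque": the same for the moment, N m; "width": opening from 0.0 (shut) to 1.0 (fully open).
Only numpy, scipy, OpenCV 4.12 (cv2) and the standard library are available. Lean on these libraries where they do the work, as an engineer would, in place of code of your own. Each camera call takes 0.05 s, during which the arm holds its last target.

## Working session

There is one attempt and no reset: what is moved stays moved. The work goes in short steps, Python scripts to look and compute and a tool call to move; the robot and the scene stay as the last step left them, time stands still between calls to the robot, and variables do not carry over. Pictures are saved under pics/ and viewed, and the job is handed in when it is done.

Besides the shell and the picture viewer there is one more tool, called as name(argument=value, ...) on one line, values as JSON. jog_arm: Moves the arm, as the interface text tells. Scaled input: -1 to 1 covers 10 cm each way for a shift and 2 rad each way for a turn. Its arguments: {"type":"object","properties":{"moves":{"type":"array","items":{"type":"object","properties":{"gripper":{"type":"number"},"tx":{"type":"number","minimum":-1,"maximum":1},"ty":{"type":"number","minimum":-1,"maximum":1},"tz":{"type":"number","minimum":-1,"maximum":1},"wx":{"type":"number","minimum":-1,"maximum":1},"wy":{"type":"number","minimum":-1,"maximum":1},"wz":{"type":"number","minimum":-1,"maximum":1}}}}},"required":["moves"]}

```bash
ls; mkdir -p pics; python3 - <<'E'
from plant import r
import cv2
print(r.read_state())
for n in("top","side"):
    s=r.snapshot(n); cv2.imwrite(f"pics/{n}0.png",s["frame"][:,:,::-1]); print(n,s["K"],s["k1"],s["world_to_cam"])
E
```

```text
pics
{'time': 0.0, 'q': array([-0.92878756,  0.50181892, -0.42681016,  1.55144964,  0.2208321 ,
        1.13830474, -0.21027284]), 'joint_velocities': array([ 6.54029683e-05,  8.83701000e-04, -1.32586848e-04, -7.11638530e-04,
        2.00581681e-03,  1.94404785e-03,  5.38699548e-04]), 'effort': array([ 1.21331295e-04, -5.69510937e+01, -5.81634074e+00, -2.80952078e+01,
        1.06743458e-02,  1.17724913e-02, -5.40383652e-06]), 'tool_pos': array([240.1750777 , 603.28613649, 244.27929594]), 'ee_rot': array([-0.92695498,  1.36653393,  0.92523336]), 'contact_force': array([-0.45048111, -0.85086638,  0.58188432]), 'torque': array([-0.01421368, -0.04842397, -0.00324493]), 'width': 0.9995801115961084}
top [[393.95323443   0.         280.7345024 ]
 [  0.         393.95323443 205.2646277 ]
 [  0.           0.           1.        ]] -0.010305620959822544 [[-2.71117691e-02 -9.99626519e-01 -3.43137122e-03 -6.16590282e+00]
 [-9.96830023e-01  2.72924554e-02 -7.47330366e-02  6.05896740e+02]
 [ 7.47987757e-02  1.39434902e-03 -9.97197673e-01  1.06092653e+03]
 [ 0.00000000e+00  0.00000000e+00  0.00000000e+00  1.00000000e+00]]
side [[448.2871065    0.         278.69898507]
 [  0.         448.2871065  209.53670757]
 [  0.           0.           1.        ]] -0.07879168751764022 [[ 9.20252234e-01 -3.90984515e-01  1.63381185e-02 -5.82553662e+02]
 [-2.14745269e-01 -5.39463134e-01 -8.14164601e-01  1.46442898e+02]
 [ 3.27139564e-01  7.45728259e-01 -5.80404229e-01  1.18761436e+03]
 [ 0.00000000e+00  0.00000000e+00  0.00000000e+00  1.00000000e+00]]
```

View pics/top0.png

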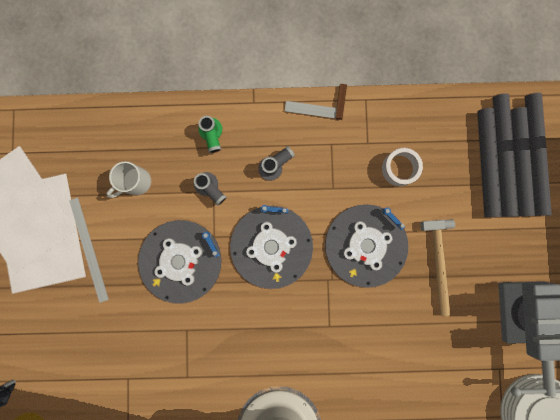

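View pics/side0.png

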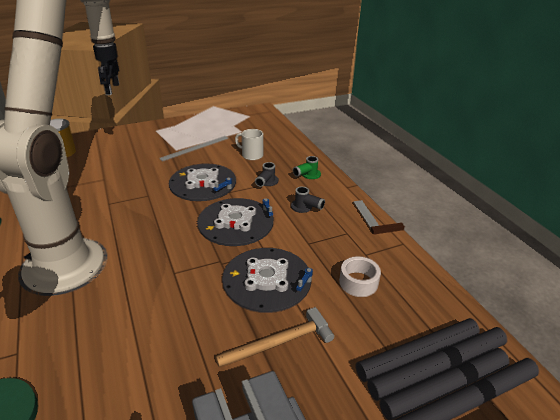

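```bash
cat > h.py <<'E'
import numpy as np,cv2
from plant import r
from scipy.spatial.transform import Rotation as R
def ray(s,px):
    px=np.atleast_2d(np.asarray(px,float)).reshape(-1,1,2)
    n=cv2.undistortPoints(px,s["K"],np.array([s["k1"],0,0,0,0.])).reshape(-1,2)
    W=s["world_to_cam"];Rm=W[:3,:3];t=W[:3,3]
    return -Rm.T@t,(np.c_[n,np.ones(len(n))]@Rm)
def on(s,px,z):
    c,d=ray(s,px); k=(z-c[2])/d[:,2]; return c+d*k[:,None]
def proj(s,P):
    W=s["world_to_cam"];P=np.atleast_2d(np.asarray(P,float))
    return cv2.projectPoints(P.reshape(-1,1,3),cv2.Rodrigues(W[:3,:3])[0],W[:3,3],s["K"],np.array([s["k1"],0,0,0,0.]))[0].reshape(-1,2)
def crop(s,x0,y0,x1,y1,k,name):
    cv2.imwrite("pics/"+name+".png",cv2.resize(s["frame"][y0:y1,x0:x1,::-1],None,fx=k,fy=k,interpolation=cv2.INTER_CUBIC))
def blobs(s,mask,amin=4):
    n,l,st,c=cv2.connectedComponentsWithStats(mask.astype(np.uint8)); return [(c[i],st[i,4]) for i in range(1,n) if st[i,4]>=amin]
def masks(s):
    h=cv2.cvtColor(s["frame"],cv2.COLOR_RGB2HSV).astype(int);H,S,V=h[...,0],h[...,1],h[...,2]
    return dict(yellow=(H>20)&(H<30)&(S>180)&(V>130),red=((H<6)|(H>174))&(S>190)&(V>100),blue=(H>95)&(H<125)&(S>120)&(V>50))
def state():
    s=r.read_state();print("t",round(s["time"],2),"pos",s["tool_pos"].round(1),"F",s["contact_force"].round(1),"w",round(s["width"],3));M=R.from_rotvec(s["ee_rot"]).as_matrix();print("x",M[:,0].round(3),"y",M[:,1].round(3),"z",M[:,2].round(3));return s,M
E
python3 - <<'E'
from h import *
s=r.snapshot("top"); crop(s,120,100,430,310,2.5,"tc"); 
for n,m in masks(s).items():
    for c,a in blobs(s,m):
        if 110<c[0]<430 and 100<c[1]<320: print(n,c.round(1),a,on(s,c,{"yellow":10,"red":26,"blue":39}[n]).round(1))
s2=r.snapshot("side"); crop(s2,160,120,340,320,3,"sc")
E
```

```text
red [282.9 252.9] 8 [[475.4 -25.   26. ]]
red [363.1 257.8] 11 [[ 456.1 -242.3   26. ]]
red [191. 265.] 16 [[449.3 225.3  26. ]]
blue [272.2 209.3] 76 [[593.8   0.7  39. ]]
blue [286.8 210.8] 5 [[588.8 -38.7  39. ]]
blue [391.4 216.6] 79 [[ 565.4 -320.9   39. ]]
blue [401.  228.2] 4 [[ 533.3 -345.2   39. ]]
blue [209.5 242. ] 91 [[510.3 171.6  39. ]]
blue [216.9 254.9] 7 [[475.4 152.5  39. ]]
```

View pics/tc.png

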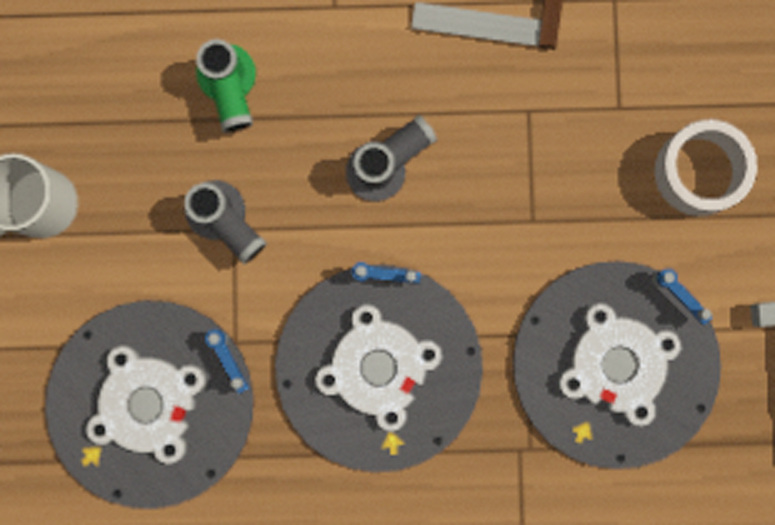

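View pics/sc.png

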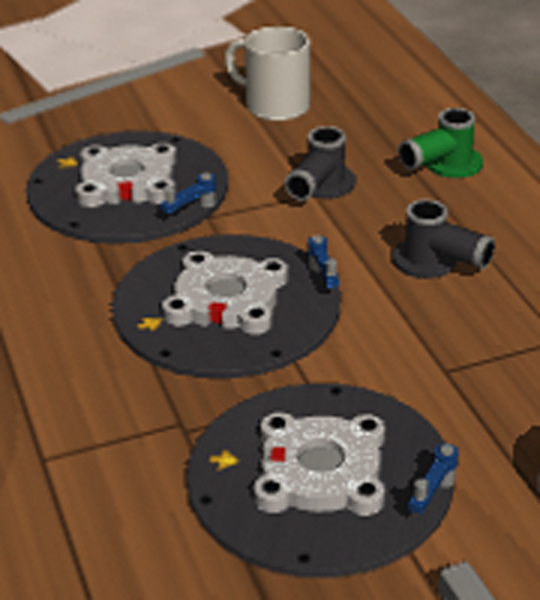

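```bash
cat > meas.py <<'E'
from h import *
def ang(v): return np.arctan2(v[1],v[0])
def wr(a,m=2*np.pi): return (a+m/2)%m-m/2
BOX={"L":(179,262),"M":(271,247),"R":(367,246)}
def plates(s):
    h=cv2.cvtColor(s["frame"],cv2.COLOR_RGB2HSV).astype(int)
    dark=((h[...,2]<100)&(h[...,1]<90)).astype(np.uint8)
    out={}
    for n,(u,v) in BOX.items():
        m=np.zeros_like(dark);cv2.circle(m,(u,v),48,1,-1);m&=dark
        m=cv2.morphologyEx(m,cv2.MORPH_OPEN,np.ones((3,3)))
        cs,_=cv2.findContours(m,cv2.RETR_EXTERNAL,cv2.CHAIN_APPROX_NONE)
        c=max(cs,key=cv2.contourArea)[:,0].astype(float)
        P=on(s,c,10)[:,:2]
        # robust circle of radius 115
        from scipy.optimize import least_squares
        f=least_squares(lambda x:np.hypot(*(P-x[:2]).T)-x[2],[*P.mean(0),115],loss="soft_l1",f_scale=2)
        out[n]=f.x
    return out
E
python3 - <<'E'
from meas import *
s=r.snapshot("top");pl=plates(s);print(pl)
h=cv2.cvtColor(s["frame"],cv2.COLOR_RGB2HSV)
for p in [(277,276),(157,282),(353,272)]: print(h[p[1]-1:p[1]+2,p[0]-1:p[0]+2].reshape(-1,3).tolist())
E
```

```text
{'L': array([459.48239842, 263.98731767, 111.52885919]), 'M': array([492.12289747,   8.42111381, 110.30058863]), 'R': array([ 489.15717799, -254.61091009,  111.78751618])}
[[28, 165, 226], [27, 169, 223], [25, 174, 201], [27, 170, 219], [27, 168, 221], [25, 175, 213], [24, 179, 211], [27, 167, 221], [25, 174, 207]]
[[25, 180, 214], [25, 177, 213], [26, 176, 217], [26, 175, 217], [25, 179, 211], [25, 179, 214], [25, 174, 208], [25, 181, 210], [24, 179, 209]]
[[25, 176, 214], [25, 175, 216], [25, 181, 213], [26, 177, 218], [26, 177, 218], [25, 178, 214], [25, 175, 217], [26, 172, 219], [25, 176, 216]]
```

```bash
cat >> meas.py <<'E'
def cent(s,win,chan,z):
    c=np.average(win[1],axis=0,weights=win[0]); return on(s,c,z)[0]
def sat(s,n,kind,z,C,rad):
    """weighted centroid of colour within rad mm of plate centre"""
    f=s["frame"].astype(float);Rr,G,B=f[...,0],f[...,1],f[...,2]
    w={"yellow":np.clip(np.minimum(Rr,G)-B-60,0,None)*(G>130),"red":np.clip(Rr-np.maximum(G,B)-50,0,None),"blue":np.clip(B-Rr-15,0,None)}[kind]
    vv,uu=np.mgrid[:f.shape[0],:f.shape[1]]
    c0=proj(s,[*C[:2],z])[0]
    P=on(s,np.c_[uu.ravel(),vv.ravel()].astype(float),z)
    d=np.hypot(*(P[:,:2]-C[:2]).T); ww=w.ravel()*((d>rad[0])&(d<rad[1]))
    if ww.sum()==0: return None
    return np.array([(P[:,0]*ww).sum(),(P[:,1]*ww).sum()])/ww.sum()
def holes(s,C,z=26):
    """ear holes: dark small blobs inside white flange"""
    k=4;c0=proj(s,[*C[:2],z])[0].astype(int)
    x0,y0=c0-32;im=s["frame"][y0:y0+64,x0:x0+64]
    g=cv2.resize(cv2.cvtColor(im,cv2.COLOR_RGB2GRAY),None,fx=k,fy=k,interpolation=cv2.INTER_CUBIC)
    th=(g>130).astype(np.uint8)
    cs,hi=cv2.findContours(th,cv2.RETR_CCOMP,cv2.CHAIN_APPROX_NONE)
    out=[]
    for c,hh in zip(cs,hi[0]):
        if hh[3]>=0:
            a=cv2.contourArea(c);m=c[:,0].mean(0);p=(m+.5)/k-.5+[x0,y0];P=on(s,p,z)[0]
            if 30<np.hypot(*(P[:2]-C[:2]))<75 and a>30: out.append(P[:2])
    return np.array(out)
def report(s,pl):
    for n,C in pl.items():
        y=sat(s,n,"yellow",10,C,(60,110));rd=sat(s,n,"red",26,C,(30,60))
        print(n,"C",C.round(1))
        if y is not None: print("  arrow ang",np.degrees(ang(y-C[:2])).round(1),"r",np.hypot(*(y-C[:2])).round(1))
        if rd is not None: print("  red ang",np.degrees(ang(rd-C[:2])).round(1),"r",np.hypot(*(rd-C[:2])).round(1))
        H=holes(s,C)
        if len(H): print("  holes r",np.hypot(*(H-C[:2]).T).round(1),"ang",np.degrees([ang(q-C[:2]) for q in H]).round(1),"mean",H.mean(0).round(1))
E
python3 - <<'E'
from meas import *
s=r.snapshot("top");pl=plates(s);report(s,pl)
s=r.snapshot("side")
for n,C in pl.items(): 
  y=sat(s,n,"yellow",10,C,(60,110));rd=sat(s,n,"red",26,C,(30,60));print(n,*[(np.degrees(ang(q-C[:2])).round(1),np.hypot(*(q-C[:2])).round(1)) for q in(y,rd) if q is not None]); print(holes(s,C))
E
```

```text
L C [459.4 263.8 111.7]
  arrow ang 131.5 r 82.0
  red ang -105.7 r 39.2
  holes r [56.7 54.2 58.  55.7] ang [-150.3  118.2  -62.8   25.8] mean [459.8 261.8]
M C [493.    7.8 110.8]
  arrow ang -170.7 r 84.1
  red ang -120.8 r 37.5
  holes r [56.3 55.  57.2 55.8] ang [-166.2  102.9  -77.2   11.7] mean [493.    6.8]
R C [ 489.3 -255.7  111.1]
  arrow ang 151.2 r 83.6
  red ang 157.5 r 36.4
  holes r [56.7 55.3 56.9 56. ] ang [-158.2  111.1  -69.3   19.9] mean [ 489.4 -256.6]
L (np.float64(129.7), np.float64(82.0)) (np.float64(-105.4), np.float64(43.8))
[[410.3940697  236.35102714]]
M (np.float64(-171.8), np.float64(83.3)) (np.float64(-119.8), np.float64(42.5))
[[506.4010437  -46.49948142]
 [438.54847596  -4.69613566]
 [548.05171713  20.84664684]
 [480.87425768  62.84982925]]
R (np.float64(150.1), np.float64(81.7)) (np.float64(154.4), np.float64(35.3))
[[ 510.23787138 -307.68539937]
 [ 437.81541046 -275.22285395]
 [ 542.80661798 -235.26748074]
 [ 470.3081906  -203.17212754]]
```

```bash
cat >> meas.py <<'E'
CEN={"L":np.array([459.6,262.5]),"M":np.array([493.1,7.4]),"R":np.array([489.6,-255.8])}
E
python3 - <<'E'
from meas import *
st,M=state();print(r.tcp_to_tips)
s=r.snapshot("top");report(s,CEN)
s2=r.snapshot("side");
for n,C in CEN.items():
  y=sat(s2,n,"yellow",10,C,(60,110));rd=sat(s2,n,"red",26,C,(30,60));print(n,np.degrees(ang(y-C)),np.degrees(ang(rd-C)))
  for a in (s,s2):
    bl=sat(a,n,"blue",37,C,(60,150));print("  blue",bl.round(1))
E
```

```text
t 0.35 pos [240.3 603.8 245.1] F [ 0.3 -0.1  0.4] w 1.002
x [-0. -0. -1.] y [-0.929  0.37   0.   ] z [ 0.37   0.929 -0.   ]
14.0
L C [459.6 262.5]
  arrow ang 131.0 r 83.1
  red ang -106.6 r 38.1
  holes r [56.3 55.5 56.8 56.1] ang [-151.6  117.8  -62.4   27. ] mean [459.8 261.8]
M C [493.1   7.4]
  arrow ang -171.0 r 84.1
  red ang -121.4 r 37.2
  holes r [56.4 55.6 56.7 55.7] ang [-166.6  102.8  -77.2   12.2] mean [493.    6.8]
R C [ 489.6 -255.8]
  arrow ang 151.2 r 83.8
  red ang 157.5 r 36.6
  holes r [56.8 55.4 56.7 55.8] ang [-158.3  111.4  -69.6   20.1] mean [ 489.4 -256.7]
L 129.2953022532105 -106.29603401519648
  blue [507.6 170.4]
  blue [506.6 166.7]
M -172.10273729145763 -120.30977554727265
  blue [582.3  15.4]
  blue [562.8  39.9]
R 150.1756456857094 154.40959298369089
  blue [ 563.3 -324.4]
  blue [ 563.9 -325.6]
```

```bash
cat >> meas.py <<'E'
def goto(x,y,z,yaw=None):
    """relative move in tool axes units; yaw deg of tool z axis in world, tool x down"""
    st,M=state()
    d=M.T@(np.array([x,y,z])-st["tool_pos"])/100
    if yaw is not None:
        a=np.radians(yaw);zz=np.array([np.cos(a),np.sin(a),0]);xx=np.array([0,0,-1.]);T=np.c_[xx,np.cross(zz,xx),zz]
        w=R.from_matrix(M.T@T).as_rotvec()/2
    else: w=np.zeros(3)
    print("q",st["q"].round(2));print("move tx %.3f ty %.3f tz %.3f  wx %.3f wy %.3f wz %.3f"%(*d,*w))
E
python3 - <<'E'
from meas import *
goto(513,290,120,117.5)
E
```

```text
t 0.45 pos [240.3 603.9 245.2] F [-0.5  0.1  0.4] w 1.001
x [-0. -0. -1.] y [-0.929  0.37   0.   ] z [ 0.37   0.929 -0.   ]
q [-0.93  0.5  -0.43  1.55  0.22  1.14 -0.21]
move tx 1.252 ty -3.694 tz -1.908  wx -0.429 wy -0.000 wz -0.000
```

jog_arm(moves=[{"ty": -1,"tz": -0.52,"wx": -0.2,"gripper": 0.0},{"ty": -1,"tz": -0.52,"wx": -0.2,"gripper": 0.0},{"ty": -1,"tz": -0.52,"wx": -0.2,"gripper": 0.0}])

```text
invalid input at $.moves[0]: expected keys gripper, tx, ty, tz, wx, wy, wz
```

```bash
python3 - <<'E'
from meas import *
goto(513,290,120,117.5)
E
```

```text
t 0.45 pos [240.3 603.9 245.2] F [-0.5  0.1  0.4] w 1.001
x [-0. -0. -1.] y [-0.929  0.37   0.   ] z [ 0.37   0.929 -0.   ]
q [-0.93  0.5  -0.43  1.55  0.22  1.14 -0.21]
move tx 1.252 ty -3.694 tz -1.908  wx -0.429 wy -0.000 wz -0.000
```

jog_arm(moves=[{"tx": 0,"ty": -0.6,"tz": -0.3,"wx": -0.09,"wy": 0,"wz": 0,"gripper": 0},{"tx": 0,"ty": -1,"tz": -0.52,"wx": -0.18,"wy": 0,"wz": 0,"gripper": 0},{"tx": 0,"ty": -1,"tz": -0.52,"wx": -0.2,"wy": 0,"wz": 0,"gripper": 0}])

```text
time: 0.82
tool_pos: [319.3, 514.3, 245.0]
ee_rot: [-1.224, 1.202, 1.217]
contact_force: [-0.2, 0.8, -0.0]
width: 0.501
```

```bash
python3 - <<'E'
from meas import *
goto(513,290,120,117.5)
E
```

```text
t 0.82 pos [319.3 514.3 245. ] F [-0.2  0.8 -0. ] w 0.501
x [ 0.002 -0.003 -1.   ] y [-1.    -0.015 -0.002] z [-0.015  1.    -0.003]
q [-0.69  0.43 -0.49  1.67  0.23  1.1   0.34]
move tx 1.261 ty -1.900 tz -2.269  wx -0.232 wy -0.002 wz 0.001
```

jog_arm(moves=[{"tx": 0.2,"ty": -0.45,"tz": -0.5,"wx": -0.06,"wy": 0,"wz": 0,"gripper": 0},{"tx": 0.5,"ty": -0.85,"tz": -1,"wx": -0.12,"wy": 0,"wz": 0,"gripper": 0},{"tx": 0.5,"ty": -0.85,"tz": -1,"wx": -0.12,"wy": 0,"wz": 0,"gripper": 0}])

```text
time: 1.2
tool_pos: [403.7, 416.1, 193.3]
ee_rot: [-1.397, 1.081, 1.394]
contact_force: [-1.1, -0.1, 0.3]
width: 0.496
```

```bash
python3 - <<'E'
from meas import *
goto(513,290,120,117.5)
E
```

```text
t 1.2 pos [403.7 416.1 193.3] F [-1.1 -0.1  0.3] w 0.496
x [-0.001 -0.004 -1.   ] y [-0.968 -0.253  0.002] z [-0.253  0.968 -0.003]
q [-0.46  0.45 -0.5   1.78  0.25  0.99  0.77]
move tx 0.737 ty -0.741 tz -1.494  wx -0.112 wy -0.002 wz -0.001
```

jog_arm(moves=[{"tx": 0.3,"ty": -0.3,"tz": -0.5,"wx": -0.06,"wy": 0,"wz": 0,"gripper": 0},{"tx": 0.6,"ty": -0.7,"tz": -1,"wx": -0.112,"wy": 0,"wz": 0,"gripper": 0},{"tx": 0.6,"ty": -0.7,"tz": -1,"wx": -0.112,"wy": 0,"wz": 0,"gripper": 0}])

```text
time: 1.58
tool_pos: [497.2, 338.2, 133.2]
ee_rot: [-1.553, 0.947, 1.553]
contact_force: [-1.2, -0.2, -0.4]
width: 0.5
```

```bash
python3 - <<'E'
from meas import *
goto(513,290,80,117.5)
E
```

```text
t 1.57 pos [497.2 338.2 133.2] F [-1.2 -0.2 -0.4] w 0.5
x [-0.001 -0.003 -1.   ] y [-0.888 -0.461  0.002] z [-0.461  0.888 -0.002]
q [-0.28  0.56 -0.49  1.76  0.32  0.9   1.14]
move tx 0.533 ty 0.080 tz -0.500  wx -0.001 wy -0.001 wz -0.001
```

jog_arm(moves=[{"tx": 0.3,"ty": 0.08,"tz": -0.5,"wx": 0,"wy": 0,"wz": 0,"gripper": 0},{"tx": 0.53,"ty": 0.08,"tz": -0.5,"wx": 0,"wy": 0,"wz": 0,"gripper": 0},{"tx": 0.53,"ty": 0.08,"tz": -0.5,"wx": 0,"wy": 0,"wz": 0,"gripper": 0}])

```text
time: 1.95
tool_pos: [509.0, 295.0, 81.2]
ee_rot: [-1.555, 0.941, 1.56]
contact_force: [0.5, 0.1, 1.1]
width: 0.502
```

```bash
python3 - <<'E'
from meas import *
goto(513,290,26,117.5)
s=r.snapshot("top");crop(s,130,200,240,320,5,"a1");print(proj(s,[[513,290,65]]))
s=r.snapshot("side");crop(s,130,120,270,230,5,"a2")
E
```

```text
t 1.95 pos [509.  295.   81.2] F [0.5 0.1 1.1] w 0.502
x [-0.003  0.    -1.   ] y [-0.885 -0.466  0.003] z [-0.466  0.885  0.001]
q [-0.22  0.61 -0.46  1.82  0.36  0.79  1.19]
move tx 0.552 ty -0.014 tz -0.064  wx 0.003 wy 0.001 wz -0.001
[[162.77392333 242.37299246]]
```

View pics/a2.png

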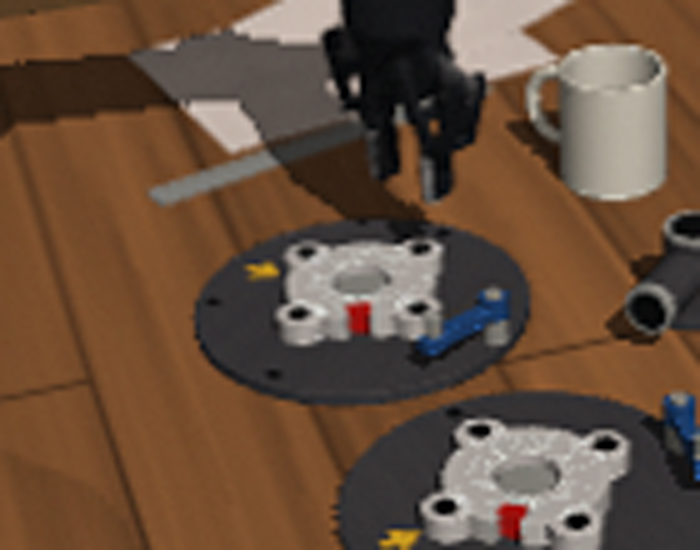

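jog_arm(moves=[{"tx": 0.2,"ty": -0.01,"tz": -0.05,"wx": 0,"wy": 0,"wz": 0,"gripper": 0},{"tx": 0.35,"ty": -0.01,"tz": -0.03,"wx": 0,"wy": 0,"wz": 0,"gripper": 0},{"tx": 0.35,"ty": -0.01,"tz": -0.03,"wx": 0,"wy": 0,"wz": 0,"gripper": 0}])

```text
time: 2.42
tool_pos: [511.6, 291.5, 45.6]
ee_rot: [-1.556, 0.942, 1.56]
contact_force: [-0.1, -0.9, 0.3]
width: 0.5
```

```bash
python3 - <<'E'
from meas import *
goto(513,290,26,117.5)
s=r.snapshot("side");crop(s,150,140,250,210,7,"a3")
E
```

```text
t 2.42 pos [511.6 291.5  45.6] F [-0.1 -0.9  0.3] w 0.5
x [-0.003 -0.001 -1.   ] y [-0.884 -0.467  0.003] z [-0.467  0.884  0.   ]
q [-0.24  0.67 -0.43  1.83  0.39  0.73  1.17]
move tx 0.195 ty -0.006 tz -0.020  wx 0.003 wy 0.000 wz -0.002
```

View pics/a3.png

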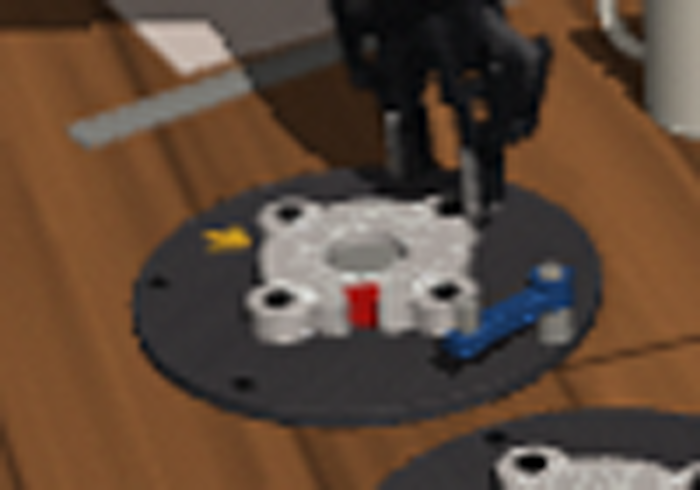

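jog_arm(moves=[{"tx": 0.1,"ty": 0,"tz": -0.02,"wx": 0,"wy": 0,"wz": 0,"gripper": 0},{"tx": 0.19,"ty": 0,"tz": -0.02,"wx": 0,"wy": 0,"wz": 0,"gripper": 0},{"tx": 0.19,"ty": 0,"tz": -0.02,"wx": 0,"wy": 0,"wz": 0,"gripper": 0.14},{"tx": 0.19,"ty": 0,"tz": -0.02,"wx": 0,"wy": 0,"wz": 0,"gripper": 0.14}])

```text
time: 2.98
tool_pos: [514.0, 290.1, 28.3]
ee_rot: [-1.557, 0.939, 1.557]
contact_force: [-0.7, 0.3, -0.4]
width: 0.43
```

```bash
python3 - <<'E'
from meas import *
goto(513,290,26,117.5)
st,M=state()
# arc about L centre: rows of -10 deg
C=CEN["L"];p=st["tool_pos"]
for k in range(1,14):
    a=-np.radians(10*k); d=p[:2]-C; c,s_=np.cos(a),np.sin(a)
    t=C+np.array([c*d[0]-s_*d[1],s_*d[0]+c*d[1]])
    print(10*k,(M.T@np.array([*(t-p[:2]),0])/100).round(3),"wx",round(-a/2,4))
E
```

```text
t 2.98 pos [514.  290.1  28.3] F [-0.7  0.3 -0.4] w 0.43
x [-0.  0. -1.] y [-0.885 -0.466  0.   ] z [-0.466  0.885  0.   ]
q [-0.24  0.69 -0.41  1.83  0.41  0.7   1.17]
move tx 0.023 ty 0.010 tz 0.004  wx 0.003 wy 0.000 wz -0.000
t 2.98 pos [514.  290.1  28.3] F [-0.7  0.3 -0.4] w 0.43
x [-0.  0. -1.] y [-0.885 -0.466  0.   ] z [-0.466  0.885  0.   ]
10 [-0.     0.011 -0.106] wx 0.0873
20 [-0.     0.04  -0.208] wx 0.1745
30 [-0.     0.087 -0.304] wx 0.2618
40 [-0.     0.149 -0.39 ] wx 0.3491
50 [-0.     0.225 -0.464] wx 0.4363
60 [-0.     0.314 -0.524] wx 0.5236
70 [-0.     0.411 -0.567] wx 0.6109
80 [-0.     0.514 -0.593] wx 0.6981
90 [-0.     0.62  -0.601] wx 0.7854
100 [-0.     0.726 -0.59 ] wx 0.8727
110 [-0.     0.828 -0.561] wx 0.9599
120 [-0.     0.924 -0.514] wx 1.0472
130 [-0.     1.01  -0.452] wx 1.1345
```

jog_arm(moves=[{"tx": 0.02,"ty": 0.003,"tz": -0.053,"wx": 0.0436,"wy": 0,"wz": 0,"gripper": 0.14},{"tx": 0.02,"ty": 0.011,"tz": -0.106,"wx": 0.0873,"wy": 0,"wz": 0,"gripper": 0.14},{"tx": 0.02,"ty": 0.023,"tz": -0.158,"wx": 0.131,"wy": 0,"wz": 0,"gripper": 0.14},{"tx": 0.02,"ty": 0.04,"tz": -0.208,"wx": 0.1745,"wy": 0,"wz": 0,"gripper": 0.14},{"tx": 0.02,"ty": 0.063,"tz": -0.257,"wx": 0.218,"wy": 0,"wz": 0,"gripper": 0.14},{"tx": 0.02,"ty": 0.087,"tz": -0.304,"wx": 0.2618,"wy": 0,"wz": 0,"gripper": 0.14}])

```text
time: 3.72
tool_pos: [520.6, 260.0, 26.7]
ee_rot: [-1.178, 1.227, 1.179]
contact_force: [-0.6, 2.1, -0.8]
width: 0.427
```

```bash
python3 - <<'E'
from meas import *
state()
s=r.snapshot("side");crop(s,150,140,250,210,7,"a4")
E
```

```text
t 3.73 pos [520.6 260.   26.7] F [-0.6  2.1 -0.8] w 0.427
x [ 0.001  0.001 -1.   ] y [-0.999  0.041 -0.001] z [0.041 0.999 0.002]
```

View pics/a4.png

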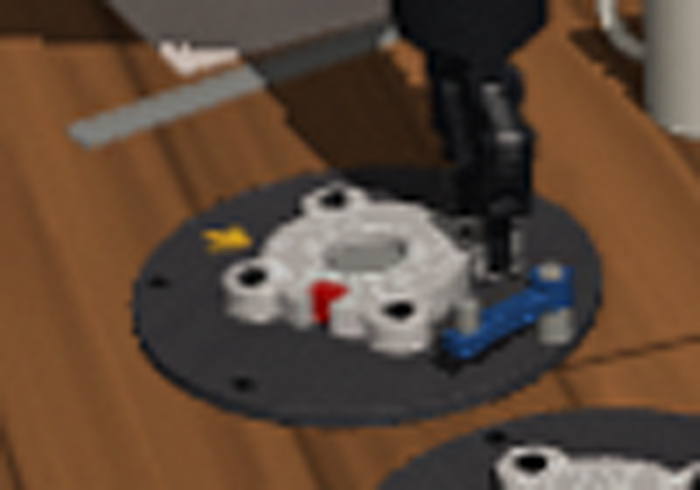

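jog_arm(moves=[{"tx": 0,"ty": 0.003,"tz": -0.053,"wx": 0.0436,"wy": 0,"wz": 0,"gripper": 0.14},{"tx": 0,"ty": 0.011,"tz": -0.106,"wx": 0.0873,"wy": 0,"wz": 0,"gripper": 0.14},{"tx": 0,"ty": 0.023,"tz": -0.158,"wx": 0.131,"wy": 0,"wz": 0,"gripper": 0.14},{"tx": 0,"ty": 0.04,"tz": -0.208,"wx": 0.1745,"wy": 0,"wz": 0,"gripper": 0.14},{"tx": 0,"ty": 0.063,"tz": -0.257,"wx": 0.218,"wy": 0,"wz": 0,"gripper": 0.14},{"tx": 0,"ty": 0.087,"tz": -0.304,"wx": 0.2618,"wy": 0,"wz": 0,"gripper": 0.14},{"tx": 0,"ty": 0.117,"tz": -0.348,"wx": 0.305,"wy": 0,"wz": 0,"gripper": 0.14},{"tx": 0,"ty": 0.149,"tz": -0.39,"wx": 0.3491,"wy": 0,"wz": 0,"gripper": 0.14},{"tx": 0,"ty": 0.225,"tz": -0.464,"wx": 0.4363,"wy": 0,"wz": 0,"gripper": 0.14},{"tx": 0,"ty": 0.314,"tz": -0.524,"wx": 0.5236,"wy": 0,"wz": 0,"gripper": 0.14},{"tx": 0,"ty": 0.411,"tz": -0.567,"wx": 0.6109,"wy": 0,"wz": 0,"gripper": 0.14},{"tx": 0,"ty": 0.514,"tz": -0.593,"wx": 0.6981,"wy": 0,"wz": 0,"gripper": 0.14},{"tx": 0,"ty": 0.567,"tz": -0.598,"wx": 0.7418,"wy": 0,"wz": 0,"gripper": 0.14},{"tx": 0,"ty": 0.62,"tz": -0.601,"wx": 0.7854,"wy": 0,"wz": 0,"gripper": 0.14},{"tx": 0,"ty": 0.62,"tz": -0.601,"wx": 0.7854,"wy": 0,"wz": 0,"gripper": 0.14}])

```text
time: 5.65
tool_pos: [456.5, 202.0, 26.8]
ee_rot: [0.029, 1.57, -0.028]
contact_force: [0.8, -0.6, 0.2]
width: 0.429
```

```bash
python3 - <<'E'
from meas import *
st,M=state();p=st["tool_pos"][:2]-CEN["L"];print(st["q"].round(2),np.degrees(ang(p)),np.hypot(*p))
s=r.snapshot("side");crop(s,150,140,250,210,7,"a5")
t=r.snapshot("top");crop(t,120,200,240,320,5,"a6");
for a in(s,t):
  rd=sat(a,"L","red",26,CEN["L"],(30,60));print(None if rd is None else np.degrees(ang(rd-CEN["L"])))
E
```

```text
t 5.65 pos [456.5 202.   26.8] F [ 0.8 -0.6  0.2] w 0.429
x [ 0.001  0.001 -1.   ] y [0.036 0.999 0.001] z [ 0.999 -0.036  0.001]
[-0.56  0.55  0.1   2.07 -0.11  0.52 -0.41] -92.89559520872047 60.59528790665891
130.39553086816045
None
```

View pics/a5.png

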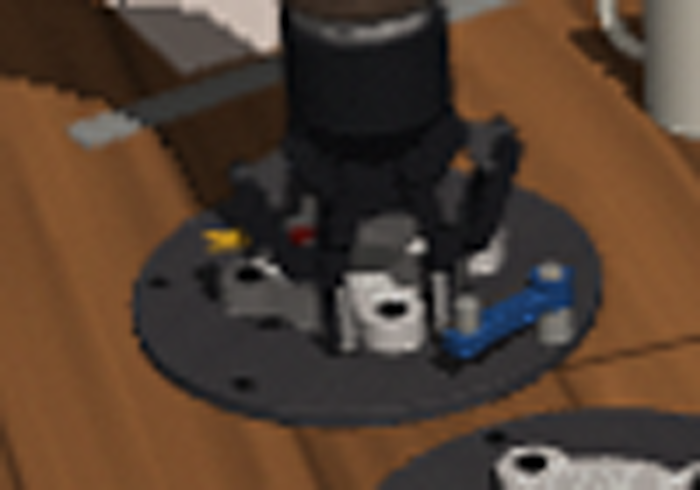

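View pics/a6.png

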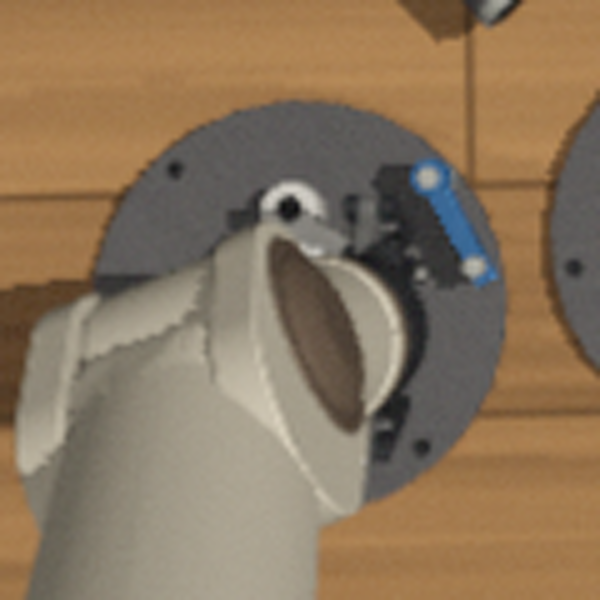

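jog_arm(moves=[{"tx": -0.3,"ty": 0,"tz": 0,"wx": 0,"wy": 0,"wz": 0,"gripper": 0},{"tx": -0.6,"ty": 0,"tz": 0,"wx": 0,"wy": 0,"wz": 0,"gripper": 0},{"tx": -0.6,"ty": -0.5,"tz": 0.1,"wx": -0.05,"wy": 0,"wz": 0,"gripper": 0},{"tx": -0.6,"ty": -1,"tz": 0.2,"wx": -0.1,"wy": 0,"wz": 0,"gripper": 0},{"tx": -0.6,"ty": -1,"tz": 0.2,"wx": -0.129,"wy": 0,"wz": 0,"gripper": 0}])

```text
time: 6.38
tool_pos: [473.0, 95.4, 86.4]
ee_rot: [-0.171, 1.565, 0.168]
contact_force: [-0.1, 0.3, 0.5]
width: 0.502
```

```bash
python3 - <<'E'
from meas import *
goto(480,66,80,12.8)
t=r.snapshot("top");crop(t,120,190,320,310,4,"b1");report(t,{"L":CEN["L"]})
s=r.snapshot("side");C=CEN["L"]
y=sat(s,"L","yellow",10,C,(60,110));rd=sat(s,"L","red",26,C,(30,60));print(np.degrees(ang(y-C)),np.degrees(ang(rd-C)))
E
```

```text
t 6.38 pos [473.   95.4  86.4] F [-0.1  0.3  0.5] w 0.502
x [-0.    -0.002 -1.   ] y [-0.214  0.977 -0.002] z [ 0.977  0.214 -0.001]
q [-0.33  0.41  0.08  2.1  -0.05  0.64  0.01]
move tx 0.065 ty -0.302 tz 0.006  wx -0.004 wy -0.000 wz 0.001
L C [459.6 262.5]
  arrow ang 131.0 r 83.1
  red ang 135.9 r 37.0
  holes r [57.1 40.4 63.9 33.9 55.4] ang [ 175.6 -107.3  -95.6  -73.9   -0.8] mean [457.5 236.3]
129.718951185922 135.80527814806675
```

View pics/b1.png

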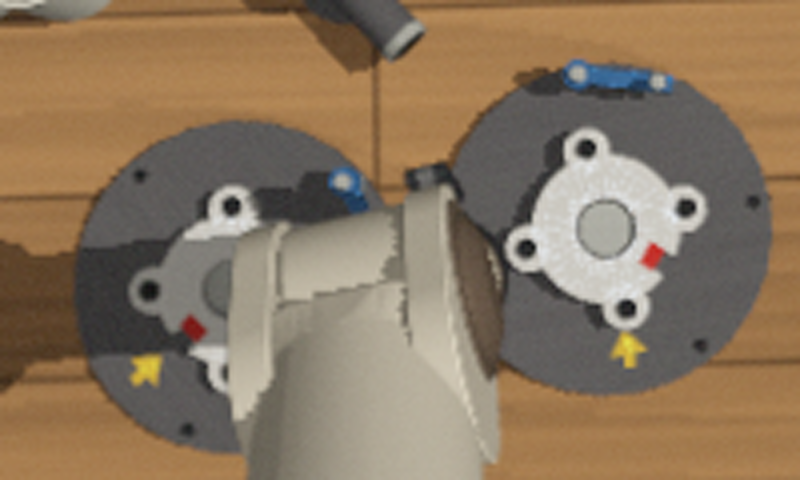

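jog_arm(moves=[{"tx": 0.05,"ty": -0.3,"tz": 0.006,"wx": -0.004,"wy": 0,"wz": 0,"gripper": 0},{"tx": 0.2,"ty": -0.3,"tz": 0.006,"wx": -0.004,"wy": 0,"wz": 0,"gripper": 0},{"tx": 0.35,"ty": -0.3,"tz": 0.006,"wx": -0.004,"wy": 0,"wz": 0,"gripper": 0},{"tx": 0.35,"ty": -0.3,"tz": 0.006,"wx": -0.004,"wy": 0,"wz": 0,"gripper": 0}])

```text
time: 6.98
tool_pos: [477.8, 72.6, 49.7]
ee_rot: [-0.18, 1.567, 0.18]
contact_force: [-0.1, 0.5, 0.4]
width: 0.502
```

```bash
python3 - <<'E'
from meas import *
goto(480,66,27,12.8)
s=r.snapshot("side");crop(s,180,170,280,250,7,"b2")
E
```

```text
t 6.97 pos [477.8  72.6  49.7] F [-0.1  0.5  0.4] w 0.502
x [-0.004 -0.    -1.   ] y [-0.227  0.974  0.001] z [ 0.974  0.227 -0.004]
q [-0.27  0.48  0.08  2.1  -0.07  0.56  0.08]
move tx 0.227 ty -0.069 tz 0.007  wx 0.003 wy -0.002 wz -0.000
```

View pics/b2.png

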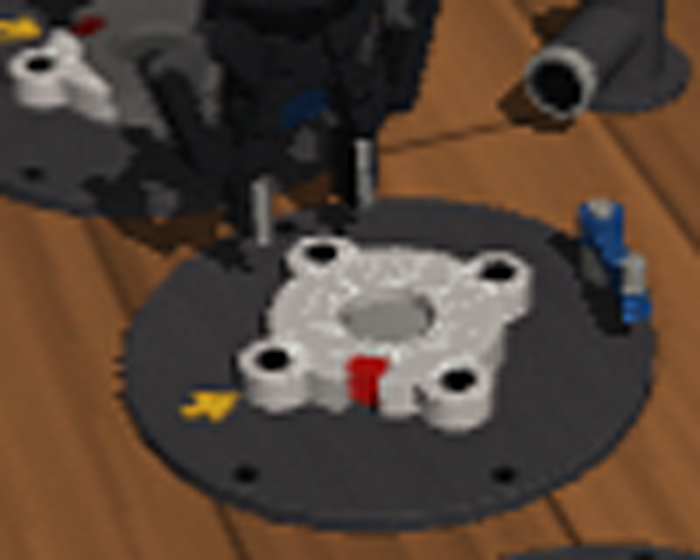

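jog_arm(moves=[{"tx": 0,"ty": -0.07,"tz": 0.007,"wx": 0.003,"wy": 0,"wz": 0,"gripper": 0},{"tx": 0.1,"ty": -0.07,"tz": 0.007,"wx": 0.003,"wy": 0,"wz": 0,"gripper": 0},{"tx": 0.22,"ty": -0.06,"tz": 0.007,"wx": 0.003,"wy": 0,"wz": 0,"gripper": 0},{"tx": 0.22,"ty": -0.06,"tz": 0.007,"wx": 0.003,"wy": 0,"wz": 0,"gripper": 0.1},{"tx": 0.22,"ty": -0.06,"tz": 0.007,"wx": 0.003,"wy": 0,"wz": 0,"gripper": 0.14},{"tx": 0.22,"ty": -0.06,"tz": 0.007,"wx": 0.003,"wy": 0,"wz": 0,"gripper": 0.18}])

```text
time: 7.78
tool_pos: [481.8, 65.9, 29.5]
ee_rot: [-0.174, 1.563, 0.174]
contact_force: [0.4, -0.4, -0.2]
width: 0.412
```

```bash
python3 - <<'E'
from meas import *
st,M=state();p=st["tool_pos"][:2]-CEN["M"];print(np.degrees(ang(p)),np.hypot(*p))
s=r.snapshot("side");crop(s,180,170,280,250,7,"b3")
E
```

```text
t 7.78 pos [481.8  65.9  29.5] F [ 0.4 -0.4 -0.2] w 0.412
x [ 0.  0. -1.] y [-0.22   0.976  0.   ] z [0.976 0.22  0.   ]
100.9437677942782 59.634341964158565
```

View pics/b3.png

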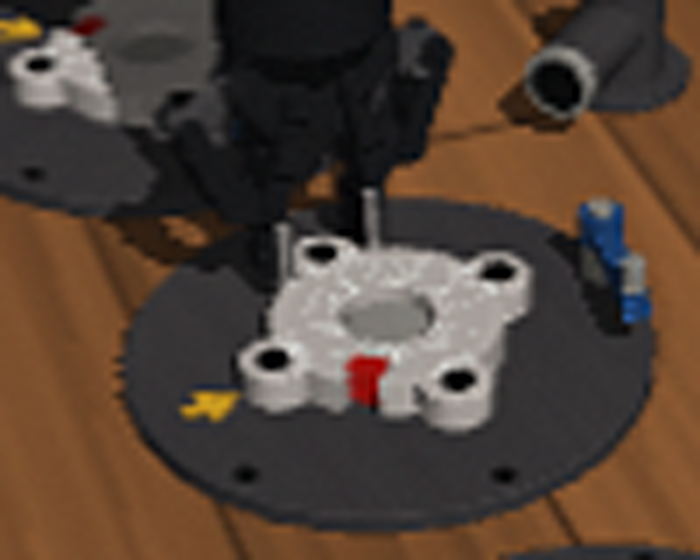

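jog_arm(moves=[{"tx": 0.02,"ty": -0.003,"tz": 0.052,"wx": 0.0436,"wy": 0,"wz": 0,"gripper": 0.18},{"tx": 0.02,"ty": -0.012,"tz": 0.104,"wx": 0.0873,"wy": 0,"wz": 0,"gripper": 0.18},{"tx": 0.02,"ty": -0.025,"tz": 0.154,"wx": 0.131,"wy": 0,"wz": 0,"gripper": 0.18},{"tx": 0.02,"ty": -0.042,"tz": 0.204,"wx": 0.1745,"wy": 0,"wz": 0,"gripper": 0.18},{"tx": 0.02,"ty": -0.064,"tz": 0.252,"wx": 0.218,"wy": 0,"wz": 0,"gripper": 0.18},{"tx": 0.02,"ty": -0.089,"tz": 0.298,"wx": 0.2618,"wy": 0,"wz": 0,"gripper": 0.18},{"tx": 0.02,"ty": -0.119,"tz": 0.341,"wx": 0.305,"wy": 0,"wz": 0,"gripper": 0.18},{"tx": 0.02,"ty": -0.152,"tz": 0.382,"wx": 0.349,"wy": 0,"wz": 0,"gripper": 0.18},{"tx": 0.02,"ty": -0.189,"tz": 0.419,"wx": 0.3927,"wy": 0,"wz": 0,"gripper": 0.18},{"tx": 0.02,"ty": -0.22,"tz": 0.447,"wx": 0.4276,"wy": 0,"wz": 0,"gripper": 0.18},{"tx": 0.02,"ty": -0.22,"tz": 0.447,"wx": 0.4276,"wy": 0,"wz": 0,"gripper": 0.18},{"tx": 0.02,"ty": -0.22,"tz": 0.447,"wx": 0.4276,"wy": 0,"wz": 0,"gripper": 0.18}])

```text
time: 9.32
tool_pos: [529.9, 54.7, 27.4]
ee_rot: [0.495, 1.514, -0.494]
contact_force: [-0.5, 2.4, -0.1]
width: 0.41
```

```bash
python3 - <<'E'
from meas import *
st,M=state();p=st["tool_pos"][:2]-CEN["M"];print(st["q"].round(2),np.degrees(ang(p)),np.hypot(*p))
# next: R
goto(489.6+60*np.cos(np.radians(111)),-255.8+60*np.sin(np.radians(111)),86,21)
E
```

```text
t 9.32 pos [529.9  54.7  27.4] F [-0.5  2.4 -0.1] w 0.41
x [ 0.  0. -1.] y [0.591 0.807 0.   ] z [ 0.807 -0.591 -0.   ]
[-0.39  0.6   0.29  2.   -0.3   0.58 -0.52] 52.135557377183915 59.95863656287534
t 9.32 pos [529.9  54.7  27.4] F [-0.5  2.4 -0.1] w 0.41
x [ 0.  0. -1.] y [0.591 0.807 0.   ] z [ 0.807 -0.591 -0.   ]
q [-0.39  0.6   0.29  2.   -0.3   0.58 -0.52]
move tx -0.587 ty -2.419 tz 1.004  wx -0.499 wy -0.000 wz -0.000
```

jog_arm(moves=[{"tx": -0.3,"ty": 0,"tz": 0,"wx": 0,"wy": 0,"wz": 0,"gripper": 0},{"tx": -0.6,"ty": 0,"tz": 0,"wx": 0,"wy": 0,"wz": 0,"gripper": 0},{"tx": -0.6,"ty": -0.5,"tz": 0.2,"wx": -0.09,"wy": 0,"wz": 0,"gripper": 0},{"tx": -0.6,"ty": -1,"tz": 0.4,"wx": -0.18,"wy": 0,"wz": 0,"gripper": 0},{"tx": -0.6,"ty": -1,"tz": 0.4,"wx": -0.25,"wy": 0,"wz": 0,"gripper": 0}])

```text
time: 9.95
tool_pos: [501.6, -56.1, 87.7]
ee_rot: [0.104, 1.568, -0.109]
contact_force: [0.5, 1.2, 0.4]
width: 0.502
```

```bash
python3 - <<'E'
from meas import *
goto(489.6+60*np.cos(np.radians(111)),-255.8+60*np.sin(np.radians(111)),86,21)
E
```

```text
t 9.95 pos [501.6 -56.1  87.7] F [0.5 1.2 0.4] w 0.502
x [ 0.    -0.003 -1.   ] y [ 0.135  0.991 -0.003] z [ 0.991 -0.135  0.   ]
q [-0.14  0.45  0.23  2.05 -0.16  0.66  0.06]
move tx 0.021 ty -1.469 tz -0.138  wx -0.251 wy -0.000 wz 0.001
```

jog_arm(moves=[{"tx": 0,"ty": -0.5,"tz": -0.05,"wx": -0.09,"wy": 0,"wz": 0,"gripper": 0},{"tx": 0,"ty": -1,"tz": -0.1,"wx": -0.18,"wy": 0,"wz": 0,"gripper": 0},{"tx": 0,"ty": -1,"tz": -0.14,"wx": -0.25,"wy": 0,"wz": 0,"gripper": 0},{"tx": 0,"ty": -1,"tz": -0.14,"wx": -0.25,"wy": 0,"wz": 0,"gripper": 0}])

```text
time: 10.45
tool_pos: [475.4, -148.4, 87.4]
ee_rot: [-0.285, 1.552, 0.285]
contact_force: [-0.3, 0.4, -0.9]
width: 0.503
```

```bash
python3 - <<'E'
from meas import *
goto(489.6+60*np.cos(np.radians(111)),-255.8+60*np.sin(np.radians(111)),50,21)
s=r.snapshot("top");report(s,CEN);crop(s,120,190,420,310,2.6,"c1")
s=r.snapshot("side");
for n,C in CEN.items():
  rd=sat(s,n,"red",26,C,(30,60));print(n,np.degrees(ang(rd-C)))
E
```

```text
t 10.45 pos [ 475.4 -148.4   87.4] F [-0.3  0.4 -0.9] w 0.503
x [ 0. -0. -1.] y [-0.356  0.935 -0.   ] z [0.935 0.356 0.   ]
q [ 0.15  0.43  0.12  2.06 -0.08  0.65  0.69]
move tx 0.375 ty -0.454 tz -0.251  wx -0.001 wy 0.000 wz 0.000
L C [459.6 262.5]
  red ang 135.9 r 37.0
  holes r [40.9 40.6 40.1 32.2 55.9 35.7 34.  41.9 40.4 55.3] ang [-151.8 -128.8 -111.1 -104.    90.4  -90.   -77.5  -72.9  -61.1   -0.9] mean [460.6 241.6]
M C [493.1   7.4]
  arrow ang -170.9 r 84.3
  red ang -166.6 r 36.8
  holes r [55.  57.8 36.1 41.6 54.5 57.4] ang [ 147.  -123.7   91.7  -38.5   54.   -36.2] mean [498.4   7.8]
R C [ 489.6 -255.8]
  holes r [56.7 55.7] ang [-69.6  20.1] mean [ 525.6 -272.8]
L 135.8838218293467
M -166.6608743084272
R 154.43690954508787
```

View pics/c1.png

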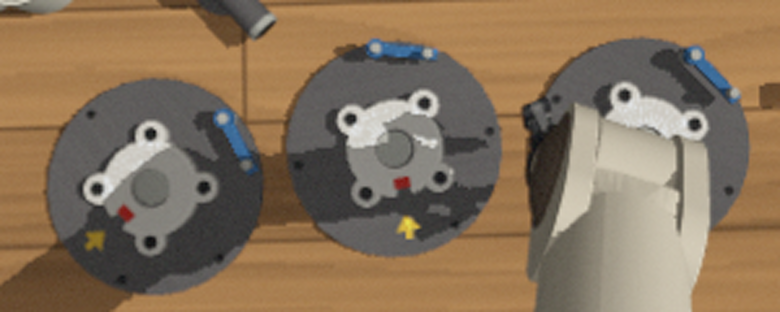

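jog_arm(moves=[{"tx": 0,"ty": -0.4,"tz": -0.25,"wx": 0,"wy": 0,"wz": 0,"gripper": 0},{"tx": 0.3,"ty": -0.45,"tz": -0.25,"wx": 0,"wy": 0,"wz": 0,"gripper": 0},{"tx": 0.37,"ty": -0.45,"tz": -0.25,"wx": 0,"wy": 0,"wz": 0,"gripper": 0},{"tx": 0.37,"ty": -0.45,"tz": -0.25,"wx": 0,"wy": 0,"wz": 0,"gripper": 0},{"tx": 0.37,"ty": -0.45,"tz": -0.25,"wx": 0,"wy": 0,"wz": 0,"gripper": 0}])

```text
time: 11.18
tool_pos: [469.4, -197.3, 50.9]
ee_rot: [-0.289, 1.551, 0.289]
contact_force: [-0.2, 0.1, 0.1]
width: 0.502
```

```bash
python3 - <<'E'
from meas import *
goto(489.6+60*np.cos(np.radians(111)),-255.8+60*np.sin(np.radians(111)),27,21)
s=r.snapshot("side");crop(s,210,220,330,320,6,"c2")
E
```

```text
t 11.18 pos [ 469.4 -197.3   50.9] F [-0.2  0.1  0.1] w 0.502
x [ 0.001  0.    -1.   ] y [-0.36   0.933 -0.   ] z [0.933 0.36  0.001]
q [ 0.25  0.51  0.12  2.05 -0.11  0.59  0.81]
move tx 0.239 ty -0.018 tz -0.022  wx 0.001 wy 0.000 wz 0.000
```

View pics/c2.png

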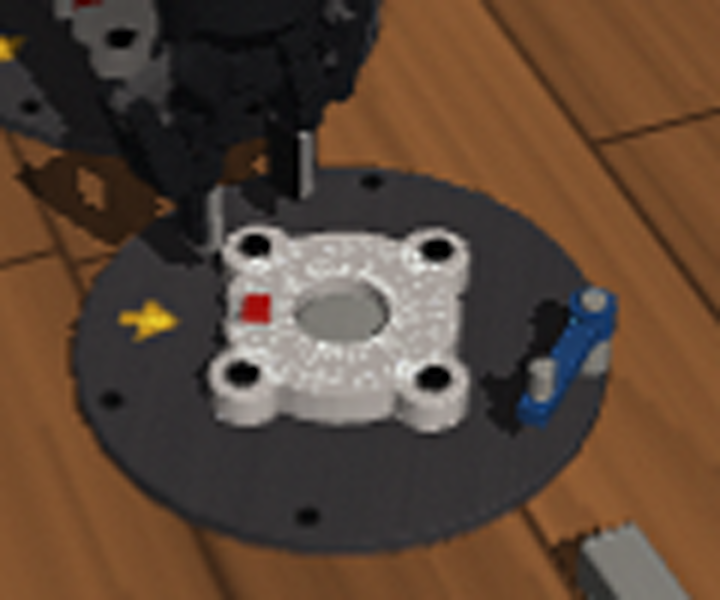

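jog_arm(moves=[{"tx": 0.1,"ty": -0.018,"tz": -0.022,"wx": 0,"wy": 0,"wz": 0,"gripper": 0},{"tx": 0.25,"ty": -0.018,"tz": -0.022,"wx": 0,"wy": 0,"wz": 0,"gripper": 0},{"tx": 0.25,"ty": -0.018,"tz": -0.022,"wx": 0,"wy": 0,"wz": 0,"gripper": 0.1},{"tx": 0.25,"ty": -0.018,"tz": -0.022,"wx": 0,"wy": 0,"wz": 0,"gripper": 0.18},{"tx": 0.25,"ty": -0.018,"tz": -0.022,"wx": 0,"wy": 0,"wz": 0,"gripper": 0.18},{"tx": 0.25,"ty": -0.02,"tz": 0.02,"wx": 0.035,"wy": 0,"wz": 0,"gripper": 0.18},{"tx": 0.25,"ty": -0.023,"tz": 0.057,"wx": 0.066,"wy": 0,"wz": 0,"gripper": 0.18},{"tx": 0.25,"ty": -0.023,"tz": 0.057,"wx": 0.066,"wy": 0,"wz": 0,"gripper": 0.18},{"tx": 0.25,"ty": -0.023,"tz": 0.057,"wx": 0.066,"wy": 0,"wz": 0,"gripper": 0.18}])

```text
time: 12.35
tool_pos: [474.9, -198.4, 25.5]
ee_rot: [-0.185, 1.562, 0.185]
contact_force: [0.7, -0.0, -0.4]
width: 0.414
```

```bash
python3 - <<'E'
from meas import *
st,M=state();p=st["tool_pos"][:2]-CEN["R"];print(np.degrees(ang(p)),np.hypot(*p))
E
```

```text
t 12.35 pos [ 474.9 -198.4   25.5] F [ 0.7 -0.  -0.4] w 0.414
x [ 0. -0. -1.] y [-0.234  0.972 -0.   ] z [0.972 0.234 0.   ]
104.3443380800439 59.2771691182179
```

jog_arm(moves=[{"tx": -0.5,"ty": 0,"tz": 0,"wx": 0,"wy": 0,"wz": 0,"gripper": 0},{"tx": -1,"ty": 0.2,"tz": 0,"wx": 0,"wy": 0,"wz": 0,"gripper": 0},{"tx": -1,"ty": 0.9,"tz": 0,"wx": 0,"wy": 0,"wz": 0,"gripper": 0},{"tx": -1,"ty": 1,"tz": 0,"wx": 0,"wy": 0,"wz": 0,"gripper": 0}])

```text
time: 12.85
tool_pos: [451.0, -97.7, 126.1]
ee_rot: [-0.187, 1.561, 0.189]
contact_force: [0.2, -1.4, -0.7]
width: 0.5
```

jog_arm(moves=[{"tx": -0.5,"ty": 0.5,"tz": -0.1,"wx": 0,"wy": 0,"wz": 0,"gripper": 0},{"tx": -0.7,"ty": 1,"tz": -0.3,"wx": 0,"wy": 0,"wz": 0,"gripper": 0},{"tx": -0.7,"ty": 1,"tz": -0.5,"wx": 0,"wy": 0,"wz": 0,"gripper": 0}])

```text
time: 13.22
tool_pos: [379.8, -12.4, 197.1]
ee_rot: [-0.189, 1.558, 0.19]
contact_force: [-0.5, -0.5, -0.5]
width: 0.5
```

jog_arm(moves=[{"tx": 0,"ty": 0.5,"tz": 0,"wx": 0,"wy": 0,"wz": 0,"gripper": 0},{"tx": 0,"ty": 1,"tz": 0,"wx": 0,"wy": 0,"wz": 0,"gripper": 0},{"tx": 0,"ty": 1,"tz": 0,"wx": 0,"wy": 0,"wz": 0,"gripper": 0}])

```text
time: 13.6
tool_pos: [355.8, 84.5, 195.7]
ee_rot: [-0.189, 1.561, 0.19]
contact_force: [0.8, -1.2, 1.1]
width: 0.505
```

jog_arm(moves=[{"tx": 0,"ty": 0.5,"tz": 0,"wx": 0,"wy": 0,"wz": 0,"gripper": 0},{"tx": 0,"ty": 1,"tz": 0,"wx": 0,"wy": 0,"wz": 0,"gripper": 0},{"tx": 0,"ty": 1,"tz": 0,"wx": 0,"wy": 0,"wz": 0,"gripper": 0}])

```text
time: 13.98
tool_pos: [333.1, 181.3, 195.6]
ee_rot: [-0.188, 1.562, 0.189]
contact_force: [0.4, -1.9, 0.9]
width: 0.504
```

jog_arm(moves=[{"tx": 0,"ty": 0.5,"tz": 0,"wx": 0,"wy": 0,"wz": 0,"gripper": 0},{"tx": 0,"ty": 1,"tz": 0,"wx": 0,"wy": 0,"wz": 0,"gripper": 0},{"tx": 0,"ty": 1,"tz": 0,"wx": 0,"wy": 0,"wz": 0,"gripper": 0}])

```text
time: 14.35
tool_pos: [310.1, 278.3, 195.5]
ee_rot: [-0.186, 1.562, 0.188]
contact_force: [-0.3, -0.5, -0.5]
width: 0.501
```

jog_arm(moves=[{"tx": 0,"ty": 0.5,"tz": 0,"wx": 0,"wy": 0,"wz": 0,"gripper": 0},{"tx": 0,"ty": 1,"tz": 0,"wx": 0,"wy": 0,"wz": 0,"gripper": 0},{"tx": 0,"ty": 1,"tz": 0,"wx": 0,"wy": 0,"wz": 0,"gripper": 0}])

```text
time: 14.72
tool_pos: [287.0, 375.3, 195.4]
ee_rot: [-0.186, 1.562, 0.188]
contact_force: [-0.8, -0.5, -1.1]
width: 0.499
```

```bash
python3 - <<'E'
from meas import *
st,M=state();print(st["q"].round(2))
s=r.snapshot("top");report(s,CEN);crop(s,120,190,420,310,2.6,"c3")
s=r.snapshot("side");
for n,C in CEN.items():
  y=sat(s,n,"yellow",10,C,(60,110));rd=sat(s,n,"red",26,C,(30,60));print(n,np.degrees(ang(y-C)),np.degrees(ang(rd-C)))
E
```

```text
t 14.72 pos [287.  375.3 195.4] F [-0.8 -0.5 -1.1] w 0.499
x [ 0.     0.001 -1.   ] y [-0.236  0.972  0.001] z [0.972 0.236 0.   ]
[-0.72  0.23 -0.29  2.04  0.08  0.88 -0.82]
L C [459.6 262.5]
  arrow ang 131.0 r 83.2
  red ang 135.9 r 37.2
  holes r [56.9 55.9 56.1 55.3] ang [179.5  90.4 -91.8  -0.9] mean [458.7 262.3]
M C [493.1   7.4]
  arrow ang -171.0 r 84.2
  red ang -166.7 r 37.1
  holes r [54.9 57.9 54.6 57.4] ang [ 147.1 -123.5   54.2  -36.4] mean [493.1   5.4]
R C [ 489.6 -255.8]
  arrow ang 151.2 r 83.9
  red ang 154.6 r 35.3
  holes r [56.  54.6 57.6 56.8] ang [-160.3  107.9  -71.1   17. ] mean [ 490.4 -257. ]
L 129.31623145169797 134.19779218506352
M -172.1132888737397 -168.13610216117567
R 150.18016359350338 151.42957484742774
```

View pics/c3.png

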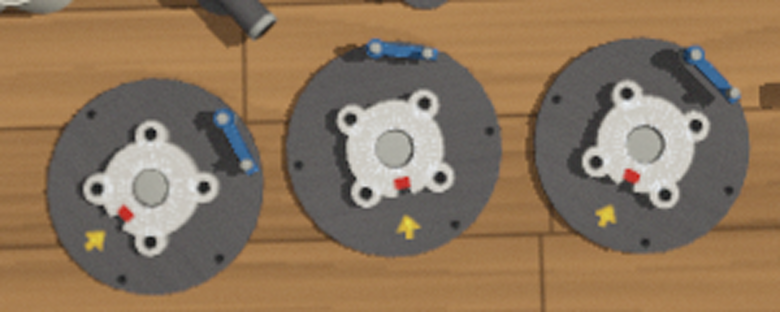

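```bash
cat >> meas.py <<'E'
def fang(s,C):
    H=holes(s,C); 
    H=np.array([h for h in H if 50<np.hypot(*(h-C))<62])
    if len(H)<4: return None
    m=H.mean(0); a=np.array([ang(h-m) for h in H])
    return m, np.angle(np.exp(4j*a).sum()*-1)/4  # mod 90deg, offset 45
def fphi(s,n):
    C=CEN[n];f=fang(s,C)
    if f is None: return None
    rd=sat(s,n,"red",26,C,(30,60)); a0=ang(rd-C)
    p=f[1]; p=p+np.round((a0-p)/(np.pi/2))*np.pi/2
    return f[0],np.degrees(p)
def tri(s1,p1,s2,p2):
    c1,d1=ray(s1,p1);c2,d2=ray(s2,p2);d1=d1[0];d2=d2[0]
    A=np.c_[d1,-d2];k=np.linalg.lstsq(A,c2-c1,rcond=None)[0];a=c1+k[0]*d1;b=c2+k[1]*d2
    return (a+b)/2,np.linalg.norm(a-b)
E
python3 - <<'E'
from meas import *
s=r.snapshot("top");s2=r.snapshot("side")
print(tri(s,(388.1,210.8),s2,(308.8,270)))
for n,p in dict(L=(205.8,235.4),M=(264.6,208.5),R=(388.1,210.8)).items():
    C=CEN[n];print(n,"flange top",fphi(s,n),"side",fphi(s2,n))
    for z in (41,44,54):
        P=on(s,p,z)[0][:2]
        out=[]
        for a in(s,s2):
            y=sat(a,n,"yellow",10,C,(60,110)); out+= [np.degrees(ang(y-P)).round(1),np.hypot(*(y-P)).round(1)]
        print("  post",z,P.round(1),out, np.hypot(*(P-C)).round(1))
E
```

```text
(array([ 581.38926677, -310.79656887,   46.6778403 ]), np.float64(1.0427379670257308))
L flange top (array([458.67577365, 262.37036008]), np.float64(134.33556888646672)) side None
  post 41 [528.3 181.1] [np.float64(130.5), np.float64(189.7), np.float64(129.8), np.float64(189.6)] 106.5
  post 44 [528.3 180.5] [np.float64(130.4), np.float64(190.1), np.float64(129.7), np.float64(190.1)] 107.0
  post 54 [528.3 178.6] [np.float64(130.0), np.float64(191.5), np.float64(129.3), np.float64(191.5)] 108.4
M flange top (array([493.18020218,   5.38512656]), np.float64(-169.62615920150154)) side None
  post 41 [596.6  21.1] [np.float64(-171.8), np.float64(188.4), np.float64(-172.3), np.float64(187.7)] 104.4
  post 44 [596.4  21. ] [np.float64(-171.8), np.float64(188.2), np.float64(-172.3), np.float64(187.5)] 104.1
  post 54 [595.7  20.6] [np.float64(-171.9), np.float64(187.5), np.float64(-172.4), np.float64(186.8)] 103.4
R flange top (array([ 490.45182944, -256.9904427 ]), np.float64(153.36647676186732)) side (array([ 491.46977003, -255.49338729]), np.float64(153.5096025631292))
  post 41 [ 581.2 -312.1] [np.float64(149.6), np.float64(191.4), np.float64(149.2), np.float64(189.5)] 107.5
  post 44 [ 581.  -311.3] [np.float64(149.8), np.float64(190.8), np.float64(149.4), np.float64(188.9)] 107.0
  post 54 [ 580.5 -308.6] [np.float64(150.4), np.float64(189.0), np.float64(150.0), np.float64(187.1)] 105.1
```

```bash
python3 - <<'E'
from meas import *
goto(461.7,322.5,86,-2)
E
```

```text
t 14.93 pos [288.  371.1 194.9] F [ 0.2 -0.2  0.5] w 0.504
x [ 0.    -0.002 -1.   ] y [-0.23   0.973 -0.002] z [ 0.973  0.23  -0.   ]
q [-0.71  0.23 -0.29  2.04  0.08  0.89 -0.82]
move tx 1.090 ty -0.870 tz 1.579  wx 0.133 wy -0.000 wz 0.001
```

jog_arm(moves=[{"tx": 0.3,"ty": -0.3,"tz": 0.4,"wx": 0.04,"wy": 0,"wz": 0,"gripper": 0},{"tx": 0.5,"ty": -0.6,"tz": 0.8,"wx": 0.1,"wy": 0,"wz": 0,"gripper": 0},{"tx": 0.7,"ty": -0.85,"tz": 1,"wx": 0.133,"wy": 0,"wz": 0,"gripper": 0},{"tx": 0.7,"ty": -0.85,"tz": 1,"wx": 0.133,"wy": 0,"wz": 0,"gripper": 0}])

```text
time: 15.42
tool_pos: [405.9, 308.7, 123.7]
ee_rot: [0.028, 1.572, -0.034]
contact_force: [-0.5, -0.2, -0.1]
width: 0.499
```

```bash
python3 - <<'E'
from meas import *
goto(461.7,322.5,60,-2)
E
```

```text
t 15.43 pos [405.9 308.7 123.7] F [-0.5 -0.2 -0.1] w 0.499
x [-0.002 -0.004 -1.   ] y [ 0.04   0.999 -0.004] z [ 0.999 -0.04  -0.001]
q [-0.58  0.39 -0.15  2.    0.09  0.75 -0.82]
move tx 0.636 ty 0.162 tz 0.553  wx -0.002 wy -0.001 wz 0.002
```

jog_arm(moves=[{"tx": 0.3,"ty": 0.16,"tz": 0.5,"wx": 0,"wy": 0,"wz": 0,"gripper": 0},{"tx": 0.63,"ty": 0.16,"tz": 0.55,"wx": 0,"wy": 0,"wz": 0,"gripper": 0},{"tx": 0.63,"ty": 0.16,"tz": 0.55,"wx": 0,"wy": 0,"wz": 0,"gripper": 0},{"tx": 0.63,"ty": 0.16,"tz": 0.55,"wx": 0,"wy": 0,"wz": 0,"gripper": 0}])

```text
time: 15.92
tool_pos: [458.7, 328.6, 63.4]
ee_rot: [0.024, 1.571, -0.024]
contact_force: [0.3, 0.2, 0.5]
width: 0.499
```

```bash
python3 - <<'E'
from meas import *
goto(461.7,322.5,27,-2)
s=r.snapshot("side");crop(s,150,130,250,210,7,"d1")
E
```

```text
t 15.93 pos [458.7 328.6  63.4] F [0.3 0.2 0.5] w 0.499
x [-0.  0. -1.] y [0.031 1.    0.   ] z [ 1.    -0.031 -0.   ]
q [-0.56  0.56 -0.13  1.9   0.11  0.68 -0.8 ]
move tx 0.364 ty -0.060 tz 0.032  wx 0.002 wy -0.000 wz -0.000
```

View pics/d1.png

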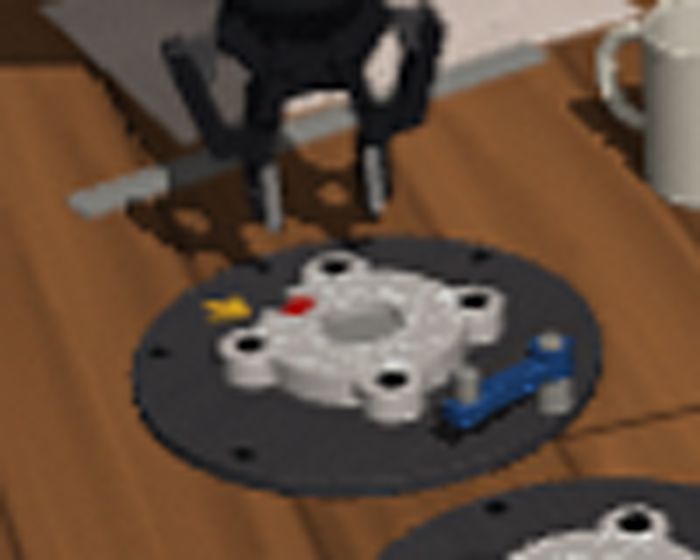

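jog_arm(moves=[{"tx": 0,"ty": -0.06,"tz": 0.03,"wx": 0,"wy": 0,"wz": 0,"gripper": 0},{"tx": 0.18,"ty": -0.06,"tz": 0.03,"wx": 0,"wy": 0,"wz": 0,"gripper": 0},{"tx": 0.36,"ty": -0.06,"tz": 0.03,"wx": 0,"wy": 0,"wz": 0,"gripper": 0},{"tx": 0.36,"ty": -0.06,"tz": 0.03,"wx": 0,"wy": 0,"wz": 0,"gripper": 0},{"tx": 0.36,"ty": -0.06,"tz": 0.03,"wx": 0,"wy": 0,"wz": 0,"gripper": 0.18},{"tx": 0.36,"ty": -0.06,"tz": 0.03,"wx": 0,"wy": 0,"wz": 0,"gripper": 0.18}])

```text
time: 16.73
tool_pos: [461.8, 322.5, 26.3]
ee_rot: [0.025, 1.571, -0.025]
contact_force: [-0.2, 0.6, -0.2]
width: 0.409
```

```bash
cat >> meas.py <<'E'
def arc(n,to):
    st,M=state();C=CEN[n];a=np.radians(to);p=st["tool_pos"];print("now ang",np.degrees(ang(p[:2]-C)).round(2),"r",np.hypot(*(p[:2]-C)).round(1))
    inward=np.dot(M[:2,1],p[:2]-C)<0
    goto(C[0]+60*np.cos(a),C[1]+60*np.sin(a),26.5,to+(90 if inward else -90))
E
python3 - <<'E'
from meas import *
arc("L",82.1)
E
```

```text
t 16.73 pos [461.8 322.5  26.3] F [-0.2  0.6 -0.2] w 0.409
x [-0.001 -0.    -1.   ] y [ 0.031  1.    -0.   ] z [ 1.    -0.031 -0.001]
now ang 87.93 r 60.0
t 16.73 pos [461.8 322.5  26.3] F [-0.2  0.6 -0.2] w 0.409
x [-0.001 -0.    -1.   ] y [ 0.031  1.    -0.   ] z [ 1.    -0.031 -0.001]
q [-0.56  0.62 -0.12  1.91  0.13  0.62 -0.79]
move tx -0.002 ty -0.004 tz 0.061  wx 0.053 wy -0.000 wz 0.000
```

jog_arm(moves=[{"tx": 0,"ty": -0.001,"tz": 0.03,"wx": 0.026,"wy": 0,"wz": 0,"gripper": 0.18},{"tx": 0,"ty": -0.004,"tz": 0.061,"wx": 0.053,"wy": 0,"wz": 0,"gripper": 0.18},{"tx": 0,"ty": -0.004,"tz": 0.061,"wx": 0.053,"wy": 0,"wz": 0,"gripper": 0.18},{"tx": 0,"ty": -0.004,"tz": 0.061,"wx": 0.053,"wy": 0,"wz": 0,"gripper": 0.18},{"tx": 0,"ty": -0.004,"tz": 0.061,"wx": 0.053,"wy": 0,"wz": 0,"gripper": 0},{"tx": -0.3,"ty": -0.004,"tz": 0.061,"wx": 0.053,"wy": 0,"wz": 0,"gripper": 0},{"tx": -0.7,"ty": -0.004,"tz": 0.061,"wx": 0.053,"wy": 0,"wz": 0,"gripper": 0},{"tx": -0.7,"ty": 0.5,"tz": -0.1,"wx": 0.053,"wy": 0,"wz": 0,"gripper": 0},{"tx": -0.7,"ty": 0.8,"tz": -0.3,"wx": 0.053,"wy": 0,"wz": 0,"gripper": 0},{"tx": -0.7,"ty": 0.8,"tz": -0.3,"wx": 0.053,"wy": 0,"wz": 0,"gripper": 0}])

```text
time: 17.98
tool_pos: [431.7, 407.3, 96.7]
ee_rot: [0.105, 1.57, -0.101]
contact_force: [0.8, -0.2, -1.0]
width: 0.5
```

```bash
python3 - <<'E'
from meas import *
s=r.snapshot("top");print(fphi(s,"L"),fphi(s,"M"))
goto(528.8,55.6,90,-36.5)
E
```

```text
(array([460.80502536, 261.49807732]), np.float64(130.39333667652164)) (array([493.20479055,   5.37364099]), np.float64(-169.65816454316877))
t 18.02 pos [433.3 404.7  96.3] F [ 0.4 -1.3  0.2] w 0.5
x [-0.     0.001 -1.   ] y [0.134 0.991 0.   ] z [ 0.991 -0.134 -0.   ]
q [-0.7   0.55 -0.12  1.82  0.09  0.78 -1.  ]
move tx 0.061 ty -3.332 tz 1.413  wx 0.252 wy -0.000 wz -0.000
```

jog_arm(moves=[{"tx": 0,"ty": -0.5,"tz": 0.2,"wx": 0.08,"wy": 0,"wz": 0,"gripper": 0},{"tx": 0,"ty": -1,"tz": 0.42,"wx": 0.16,"wy": 0,"wz": 0,"gripper": 0},{"tx": 0,"ty": -1,"tz": 0.42,"wx": 0.25,"wy": 0,"wz": 0,"gripper": 0}])

```text
time: 18.4
tool_pos: [465.4, 290.0, 96.1]
ee_rot: [0.509, 1.508, -0.515]
contact_force: [0.5, 1.0, 0.3]
width: 0.5
```

```bash
python3 - <<'E'
from meas import *
goto(528.8,55.6,90,-36.5)
E
```

```text
t 18.4 pos [465.4 290.   96.1] F [0.5 1.  0.3] w 0.5
x [ 0.    -0.005 -1.   ] y [ 0.608  0.794 -0.003] z [ 0.794 -0.608  0.003]
q [-0.62  0.49  0.02  1.93 -0.01  0.73 -1.26]
move tx 0.072 ty -1.475 tz 1.929  wx -0.009 wy 0.002 wz 0.002
```

jog_arm(moves=[{"tx": 0,"ty": -0.35,"tz": 0.5,"wx": 0,"wy": 0,"wz": 0,"gripper": 0},{"tx": 0,"ty": -0.76,"tz": 1,"wx": 0,"wy": 0,"wz": 0,"gripper": 0},{"tx": 0,"ty": -0.76,"tz": 1,"wx": 0,"wy": 0,"wz": 0,"gripper": 0}])

```text
time: 18.77
tool_pos: [499.5, 169.0, 96.2]
ee_rot: [0.505, 1.509, -0.512]
contact_force: [0.5, 0.5, 0.1]
width: 0.499
```

jog_arm(moves=[{"tx": 0,"ty": -0.35,"tz": 0.45,"wx": 0,"wy": 0,"wz": 0,"gripper": 0},{"tx": 0.1,"ty": -0.68,"tz": 0.88,"wx": 0,"wy": 0,"wz": 0,"gripper": 0},{"tx": 0.3,"ty": -0.68,"tz": 0.88,"wx": 0,"wy": 0,"wz": 0,"gripper": 0},{"tx": 0.3,"ty": -0.68,"tz": 0.88,"wx": 0,"wy": 0,"wz": 0,"gripper": 0}])

```text
time: 19.27
tool_pos: [526.5, 69.3, 65.0]
ee_rot: [0.5, 1.515, -0.503]
contact_force: [0.1, 0.0, 0.0]
width: 0.504
```

```bash
python3 - <<'E'
from meas import *
arc("M",53.5)
E
```

```text
t 19.27 pos [526.5  69.3  65. ] F [0.1 0.  0. ] w 0.504
x [-0.003 -0.001 -1.   ] y [ 0.597  0.802 -0.003] z [ 0.802 -0.597 -0.002]
now ang 61.69 r 70.3
t 19.27 pos [526.5  69.3  65. ] F [0.1 0.  0. ] w 0.504
x [-0.003 -0.001 -1.   ] y [ 0.597  0.802 -0.003] z [ 0.802 -0.597 -0.002]
q [-0.22  0.51  0.04  1.98 -0.03  0.65 -0.79]
move tx 0.385 ty -0.095 tz 0.101  wx -0.001 wy -0.001 wz 0.001
```

jog_arm(moves=[{"tx": 0,"ty": -0.095,"tz": 0.1,"wx": 0,"wy": 0,"wz": 0,"gripper": 0},{"tx": 0.1,"ty": -0.095,"tz": 0.1,"wx": 0,"wy": 0,"wz": 0,"gripper": 0},{"tx": 0.25,"ty": -0.095,"tz": 0.1,"wx": 0,"wy": 0,"wz": 0,"gripper": 0},{"tx": 0.38,"ty": -0.095,"tz": 0.1,"wx": 0,"wy": 0,"wz": 0,"gripper": 0},{"tx": 0.38,"ty": -0.095,"tz": 0.1,"wx": 0,"wy": 0,"wz": 0,"gripper": 0.18},{"tx": 0.38,"ty": -0.095,"tz": 0.1,"wx": 0,"wy": 0,"wz": 0,"gripper": 0.18}])

```text
time: 20.02
tool_pos: [530.2, 57.4, 28.1]
ee_rot: [0.499, 1.513, -0.499]
contact_force: [-0.1, -0.1, 0.6]
width: 0.412
```

```bash
python3 - <<'E'
from meas import *
arc("M",49.7)
E
```

```text
t 20.02 pos [530.2  57.4  28.1] F [-0.1 -0.1  0.6] w 0.412
x [-0.  0. -1.] y [ 0.595  0.804 -0.   ] z [ 0.804 -0.595 -0.   ]
now ang 53.46 r 62.3
t 20.02 pos [530.2  57.4  28.1] F [-0.1 -0.1  0.6] w 0.412
x [-0.  0. -1.] y [ 0.595  0.804 -0.   ] z [ 0.804 -0.595 -0.   ]
q [-0.19  0.58  0.04  1.99 -0.04  0.57 -0.76]
move tx 0.016 ty -0.024 tz 0.039  wx 0.033 wy -0.000 wz 0.000
```

Then lift and move over toward R (ear at 108.4).

jog_arm(moves=[{"tx": 0.01,"ty": -0.012,"tz": 0.02,"wx": 0.017,"wy": 0,"wz": 0,"gripper": 0.18},{"tx": 0.016,"ty": -0.024,"tz": 0.039,"wx": 0.033,"wy": 0,"wz": 0,"gripper": 0.18},{"tx": 0.016,"ty": -0.024,"tz": 0.039,"wx": 0.033,"wy": 0,"wz": 0,"gripper": 0.18},{"tx": 0.016,"ty": -0.024,"tz": 0.039,"wx": 0.033,"wy": 0,"wz": 0,"gripper": 0.18},{"tx": 0.016,"ty": -0.024,"tz": 0.039,"wx": 0.033,"wy": 0,"wz": 0,"gripper": 0},{"tx": -0.3,"ty": -0.024,"tz": 0.039,"wx": 0.033,"wy": 0,"wz": 0,"gripper": 0},{"tx": -0.65,"ty": -0.024,"tz": 0.039,"wx": 0.033,"wy": 0,"wz": 0,"gripper": 0},{"tx": -0.65,"ty": -0.4,"tz": 0.2,"wx": -0.05,"wy": 0,"wz": 0,"gripper": 0},{"tx": -0.65,"ty": -1,"tz": 0.3,"wx": -0.14,"wy": 0,"wz": 0,"gripper": 0},{"tx": -0.65,"ty": -1,"tz": 0.3,"wx": -0.22,"wy": 0,"wz": 0,"gripper": 0}])

```text
time: 21.28
tool_pos: [492.2, -47.7, 93.1]
ee_rot: [0.155, 1.567, -0.161]
contact_force: [0.1, 0.9, -0.0]
width: 0.5
```

```bash
python3 - <<'E'
from meas import *
s=r.snapshot("top");print(fphi(s,"L"),fphi(s,"M"))
a=np.radians(106.5);goto(489.6+60*np.cos(a),-255.8+60*np.sin(a),90,16.5)
E
```

```text
None None
t 21.32 pos [493.7 -45.1  93.3] F [0.7 0.6 0.6] w 0.497
x [-0.    -0.002 -1.   ] y [ 0.191  0.982 -0.002] z [ 0.982 -0.191  0.   ]
q [ 0.07  0.42 -0.04  2.06  0.03  0.67 -0.18]
move tx 0.037 ty -1.544 tz 0.085  wx -0.240 wy -0.000 wz 0.001
```

jog_arm(moves=[{"tx": 0,"ty": -0.5,"tz": 0.03,"wx": -0.08,"wy": 0,"wz": 0,"gripper": 0},{"tx": 0,"ty": -1,"tz": 0.06,"wx": -0.16,"wy": 0,"wz": 0,"gripper": 0},{"tx": 0,"ty": -1,"tz": 0.08,"wx": -0.24,"wy": 0,"wz": 0,"gripper": 0},{"tx": 0,"ty": -1,"tz": 0.08,"wx": -0.24,"wy": 0,"wz": 0,"gripper": 0}])

```text
time: 21.82
tool_pos: [483.4, -141.4, 93.3]
ee_rot: [-0.218, 1.559, 0.218]
contact_force: [0.1, 0.2, 0.5]
width: 0.498
```

```bash
python3 - <<'E'
from meas import *
s=r.snapshot("top");print(fphi(s,"L"),fphi(s,"M"))
a=np.radians(106.5);goto(489.6+60*np.cos(a),-255.8+60*np.sin(a),60,16.5)
E
```

```text
None (array([492.19084425,   5.77298731]), np.float64(-172.20320185907318))
t 21.88 pos [ 483.3 -140.6   93.3] F [0.5 0.3 0.4] w 0.5
x [ 0.  0. -1.] y [-0.274  0.962  0.   ] z [0.962 0.274 0.   ]
q [ 0.34  0.43 -0.13  2.04  0.09  0.68  0.43]
move tx 0.332 ty -0.526 tz -0.262  wx -0.005 wy 0.000 wz -0.000
```

jog_arm(moves=[{"tx": 0,"ty": -0.3,"tz": -0.2,"wx": 0,"wy": 0,"wz": 0,"gripper": 0},{"tx": 0.2,"ty": -0.53,"tz": -0.26,"wx": 0,"wy": 0,"wz": 0,"gripper": 0},{"tx": 0.33,"ty": -0.53,"tz": -0.26,"wx": 0,"wy": 0,"wz": 0,"gripper": 0},{"tx": 0.33,"ty": -0.53,"tz": -0.26,"wx": 0,"wy": 0,"wz": 0,"gripper": 0},{"tx": 0.5,"ty": -0.53,"tz": -0.26,"wx": 0,"wy": 0,"wz": 0,"gripper": 0},{"tx": 0.66,"ty": -0.53,"tz": -0.26,"wx": 0,"wy": 0,"wz": 0,"gripper": 0},{"tx": 0.66,"ty": -0.53,"tz": -0.26,"wx": 0,"wy": 0,"wz": 0,"gripper": 0.18},{"tx": 0.66,"ty": -0.53,"tz": -0.26,"wx": 0,"wy": 0,"wz": 0,"gripper": 0.18},{"tx": 0.66,"ty": -0.53,"tz": -0.26,"wx": 0,"wy": 0,"wz": 0,"gripper": 0.18}])

```text
time: 23.0
tool_pos: [473.2, -198.9, 27.7]
ee_rot: [-0.222, 1.559, 0.221]
contact_force: [0.6, 0.0, 0.3]
width: 0.407
```

```bash
python3 - <<'E'
from meas import *
arc("R",101.0)
E
```

```text
t 23.0 pos [ 473.2 -198.9   27.7] F [0.6 0.  0.3] w 0.407
x [ 0.001 -0.    -1.   ] y [-0.279  0.96  -0.001] z [0.96  0.279 0.001]
now ang 106.07 r 59.2
t 23.0 pos [ 473.2 -198.9   27.7] F [0.6 0.  0.3] w 0.407
x [ 0.001 -0.    -1.   ] y [-0.279  0.96  -0.001] z [0.96  0.279 0.001]
q [ 0.43  0.56 -0.11  2.03  0.11  0.55  0.53]
move tx 0.012 ty 0.006 tz 0.053  wx 0.045 wy 0.000 wz 0.000
```

jog_arm(moves=[{"tx": 0.01,"ty": 0.003,"tz": 0.026,"wx": 0.022,"wy": 0,"wz": 0,"gripper": 0.18},{"tx": 0.012,"ty": 0.006,"tz": 0.053,"wx": 0.045,"wy": 0,"wz": 0,"gripper": 0.18},{"tx": 0.012,"ty": 0.006,"tz": 0.053,"wx": 0.045,"wy": 0,"wz": 0,"gripper": 0.18},{"tx": 0.012,"ty": 0.006,"tz": 0.053,"wx": 0.045,"wy": 0,"wz": 0,"gripper": 0.18},{"tx": 0.012,"ty": 0.006,"tz": 0.053,"wx": 0.045,"wy": 0,"wz": 0,"gripper": 0},{"tx": -0.3,"ty": 0.006,"tz": 0.053,"wx": 0.045,"wy": 0,"wz": 0,"gripper": 0},{"tx": -0.7,"ty": 0.2,"tz": 0.053,"wx": 0.045,"wy": 0,"wz": 0,"gripper": 0},{"tx": -0.9,"ty": 0.7,"tz": -0.2,"wx": 0.045,"wy": 0,"wz": 0,"gripper": 0},{"tx": -1,"ty": 1,"tz": -0.5,"wx": 0.045,"wy": 0,"wz": 0,"gripper": 0},{"tx": -1,"ty": 1,"tz": -0.5,"wx": 0.045,"wy": 0,"wz": 0,"gripper": 0}])

```text
time: 24.25
tool_pos: [394.6, -115.1, 127.8]
ee_rot: [-0.153, 1.566, 0.153]
contact_force: [0.9, 0.1, 0.1]
width: 0.499
```

```bash
python3 - <<'E'
from meas import *
s=r.snapshot("top");print(fphi(s,"R"));s2=r.snapshot("side");print(fphi(s2,"R"));state();crop(s,300,180,440,310,4,"e1")
crop(s2,210,230,330,320,6,"e2")
E
```

```text
(array([ 490.84687369, -256.85597135]), np.float64(150.85193892514076))
(array([ 491.61109677, -255.14042931]), np.float64(150.82753071929145))
t 24.35 pos [ 397.9 -116.8  127.9] F [1.3 0.2 1.3] w 0.502
x [ 0.002 -0.001 -1.   ] y [-0.192  0.981 -0.001] z [0.981 0.192 0.002]
```

View pics/e1.png

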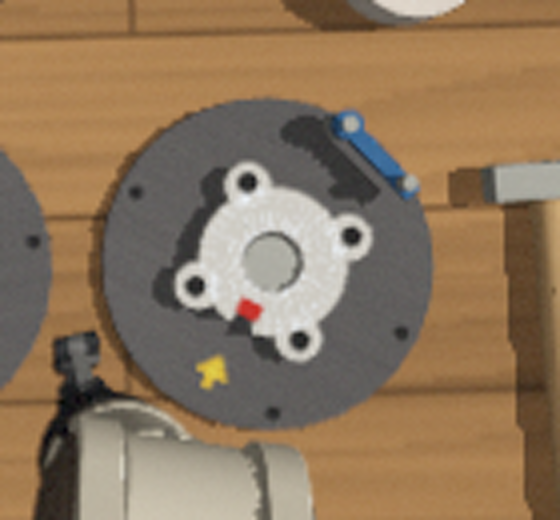

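View pics/e2.png

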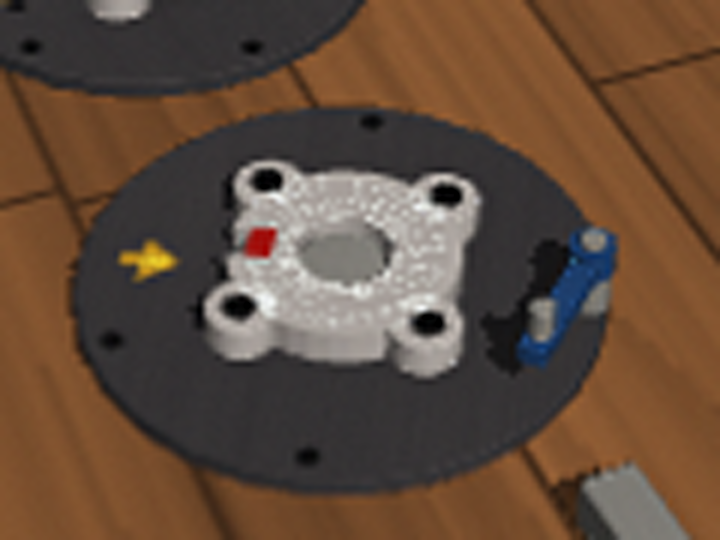

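```bash
python3 - <<'E'
from meas import *
s=r.snapshot("top");s2=r.snapshot("side")
print(tri(s,(402.3,225.6),s2,(300.3,280.6)), on(s,(402.3,225.6),54))
P=on(s,(402.3,225.6),54)[0][:2];post=np.array([489.6,-255.8])-106*np.array([np.cos(np.radians(150)),np.sin(np.radians(150))])
print(post,np.hypot(*(P-post)),np.degrees(ang(P-post)))
crop(s,120,190,300,310,4,"e3"); crop(s2,160,150,290,240,6,"e4")
a=np.radians(226);goto(post[0]+54*np.cos(a),post[1]+54*np.sin(a),110,226-90)
a=np.radians(226);goto(post[0]+54*np.cos(a),post[1]+54*np.sin(a),110,226+90)
E
```

```text
(array([ 541.00976491, -344.49421924,   55.43593349]), np.float64(2.066597679013206)) [[ 540.07092036 -344.52892221   54.        ]]
[ 581.3986928 -308.8      ] 54.63094962398651 -139.15574213666565
t 24.45 pos [ 398.3 -117.2  127.5] F [-0.8 -0.2 -0.1] w 0.499
x [ 0.002 -0.    -1.   ] y [-0.191  0.982 -0.001] z [0.982 0.191 0.001]
q [ 0.34  0.24 -0.13  2.22  0.05  0.68  0.37]
move tx 0.178 ty -2.540 tz 0.989  wx -1.091 wy 0.000 wz 0.001
t 24.45 pos [ 398.3 -117.2  127.5] F [-0.8 -0.2 -0.1] w 0.499
x [ 0.002 -0.    -1.   ] y [-0.191  0.982 -0.001] z [0.982 0.191 0.001]
q [ 0.34  0.24 -0.13  2.22  0.05  0.68  0.37]
move tx 0.178 ty -2.540 tz 0.989  wx 0.480 wy 0.001 wz -0.000
```

View pics/e3.png

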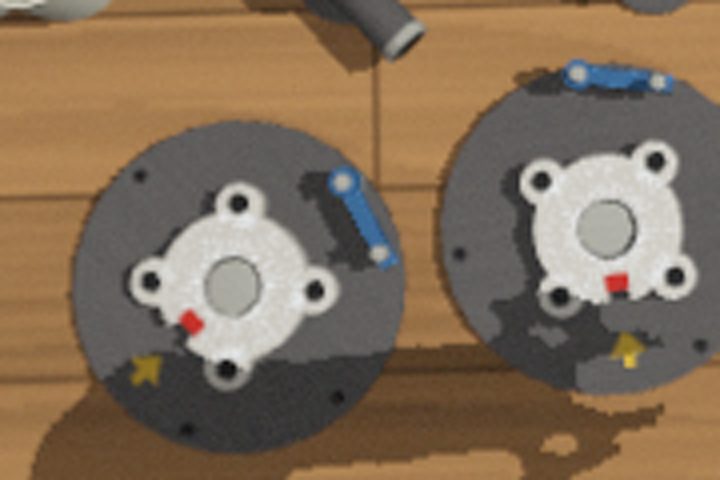

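View pics/e4.png

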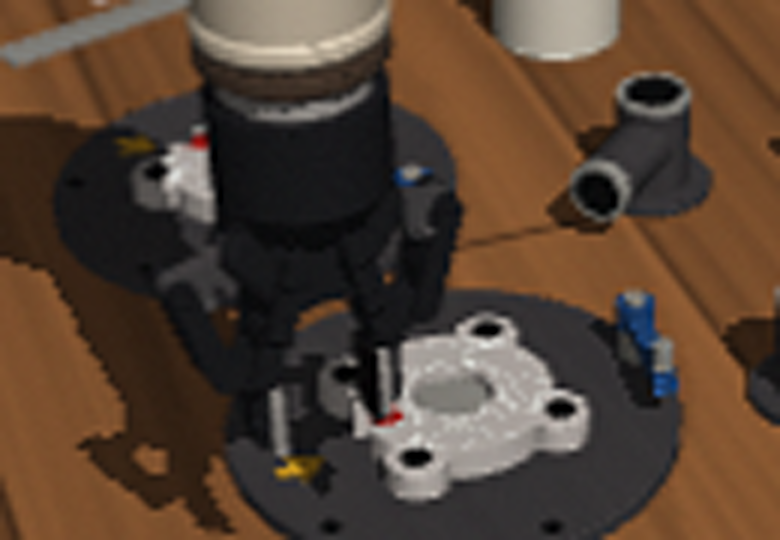

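jog_arm(moves=[{"tx": 0,"ty": -0.45,"tz": 0.2,"wx": 0.09,"wy": 0,"wz": 0,"gripper": 0.29},{"tx": 0,"ty": -0.95,"tz": 0.4,"wx": 0.18,"wy": 0,"wz": 0,"gripper": 0.29},{"tx": 0,"ty": -0.95,"tz": 0.4,"wx": 0.27,"wy": 0,"wz": 0,"gripper": 0.29},{"tx": 0,"ty": -0.95,"tz": 0.4,"wx": 0.36,"wy": 0,"wz": 0,"gripper": 0.29}])

```text
time: 24.95
tool_pos: [455.1, -203.8, 126.4]
ee_rot: [0.419, 1.53, -0.42]
contact_force: [0.4, 0.4, 0.9]
width: 0.358
```

```bash
python3 - <<'E'
from meas import *
goto(541,-344.5,110,-49)
E
```

```text
t 24.95 pos [ 455.1 -203.8  126.4] F [0.4 0.4 0.9] w 0.358
x [-0.001 -0.    -1.   ] y [ 0.51   0.86  -0.001] z [ 0.86  -0.51  -0.001]
q [ 0.32  0.36  0.06  2.04 -0.03  0.74 -0.14]
move tx 0.164 ty -0.772 tz 1.456  wx 0.160 wy -0.000 wz 0.000
```

jog_arm(moves=[{"tx": 0,"ty": -0.26,"tz": 0.5,"wx": 0.08,"wy": 0,"wz": 0,"gripper": 0.29},{"tx": 0,"ty": -0.53,"tz": 1,"wx": 0.16,"wy": 0,"wz": 0,"gripper": 0.29},{"tx": 0,"ty": -0.53,"tz": 1,"wx": 0.16,"wy": 0,"wz": 0,"gripper": 0.29},{"tx": 0,"ty": -0.53,"tz": 1,"wx": 0.16,"wy": 0,"wz": 0,"gripper": 0.29}])

```text
time: 25.45
tool_pos: [513.8, -298.5, 126.0]
ee_rot: [0.662, 1.47, -0.662]
contact_force: [0.5, 0.2, 0.6]
width: 0.357
```

```bash
python3 - <<'E'
from meas import *
goto(541,-344.5,85,-49)
E
```

```text
t 25.45 pos [ 513.8 -298.5  126. ] F [0.5 0.2 0.6] w 0.357
x [-0.002  0.001 -1.   ] y [ 0.749  0.662 -0.001] z [ 0.662 -0.749 -0.002]
q [ 0.37  0.51  0.14  1.81 -0.1   0.83 -0.29]
move tx 0.409 ty -0.101 tz 0.526  wx 0.004 wy -0.001 wz 0.000
```

jog_arm(moves=[{"tx": 0.1,"ty": -0.1,"tz": 0.4,"wx": 0,"wy": 0,"wz": 0,"gripper": 0.29},{"tx": 0.4,"ty": -0.1,"tz": 0.52,"wx": 0,"wy": 0,"wz": 0,"gripper": 0.29},{"tx": 0.4,"ty": -0.1,"tz": 0.52,"wx": 0,"wy": 0,"wz": 0,"gripper": 0.29},{"tx": 0.4,"ty": -0.1,"tz": 0.52,"wx": 0,"wy": 0,"wz": 0,"gripper": 0.29}])

```text
time: 25.95
tool_pos: [540.8, -342.5, 87.5]
ee_rot: [0.662, 1.469, -0.66]
contact_force: [0.7, 1.3, -0.2]
width: 0.353
```

```bash
python3 - <<'E'
from meas import *
goto(541,-344.5,57,-49)
s=r.snapshot("side");crop(s,230,230,340,310,7,"f1")
E
```

```text
t 25.95 pos [ 540.8 -342.5   87.5] F [ 0.7  1.3 -0.2] w 0.353
x [-0.001  0.001 -1.   ] y [0.749 0.663 0.   ] z [ 0.663 -0.749 -0.001]
q [ 0.42  0.63  0.14  1.7  -0.11  0.82 -0.23]
move tx 0.305 ty -0.012 tz 0.016  wx 0.005 wy -0.001 wz -0.000
```

View pics/f1.png

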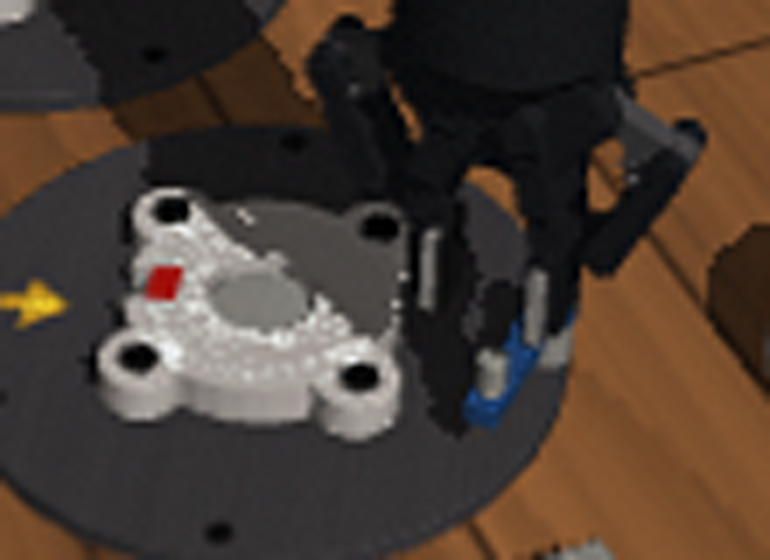

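jog_arm(moves=[{"tx": 0.15,"ty": -0.012,"tz": 0.016,"wx": 0,"wy": 0,"wz": 0,"gripper": 0.29},{"tx": 0.3,"ty": -0.012,"tz": 0.016,"wx": 0,"wy": 0,"wz": 0,"gripper": 0.29},{"tx": 0.3,"ty": -0.012,"tz": 0.016,"wx": 0,"wy": 0,"wz": 0,"gripper": 0.29}])

```text
time: 26.38
tool_pos: [539.7, -344.9, 55.2]
ee_rot: [0.663, 1.471, -0.662]
contact_force: [-0.2, -0.0, -0.3]
width: 0.357
```

```bash
cat >> meas.py <<'E'
TGT={"L":130.1,"M":-172.0,"R":150.0}
def post(n):
    a=np.radians(TGT[n]);return CEN[n]-106*np.array([np.cos(a),np.sin(a)])
def sweep(n,offs,step=10,sgn=90):
    st,M=state();p=st["tool_pos"];Q=post(n);d=p[:2]-Q;a0=np.degrees(ang(d));print("ang",a0.round(1),"rel target",wr(np.radians(a0-TGT[n]))*57.3,"r",np.hypot(*d).round(1))
    yaw0=np.degrees(np.arctan2(M[1,2],M[0,2]))
    for k in offs:
        a=np.radians(a0-k);t=Q+54*np.array([np.cos(a),np.sin(a)]);yt=a0-k+sgn
        dd=M.T@np.array([*(t-p[:2]),0])/100
        w=np.degrees(wr(np.radians(yaw0-yt)))
        print(k,"ty %.3f tz %.3f wx %.3f"%(dd[1],dd[2],np.radians(w)/2))
E
python3 - <<'E'
from meas import *
sweep("R",range(0,86,6))
s=r.snapshot("side");crop(s,230,230,340,310,7,"f2")
E
```

```text
t 26.38 pos [ 539.7 -344.9   55.2] F [-0.2 -0.  -0.3] w 0.357
x [-0.003  0.002 -1.   ] y [ 0.75   0.662 -0.001] z [ 0.662 -0.75  -0.004]
ang -139.1 rel target 70.90140072923109 r 55.2
0 ty 0.012 tz 0.000 wx 0.005
6 ty 0.015 tz -0.056 wx 0.057
12 ty 0.025 tz -0.112 wx 0.109
18 ty 0.040 tz -0.166 wx 0.162
24 ty 0.061 tz -0.219 wx 0.214
30 ty 0.087 tz -0.269 wx 0.267
36 ty 0.118 tz -0.316 wx 0.319
42 ty 0.154 tz -0.360 wx 0.371
48 ty 0.194 tz -0.399 wx 0.424
54 ty 0.238 tz -0.435 wx 0.476
60 ty 0.286 tz -0.465 wx 0.528
66 ty 0.337 tz -0.490 wx 0.581
72 ty 0.390 tz -0.510 wx 0.633
78 ty 0.444 tz -0.524 wx 0.685
84 ty 0.500 tz -0.532 wx 0.738
```

View pics/f2.png

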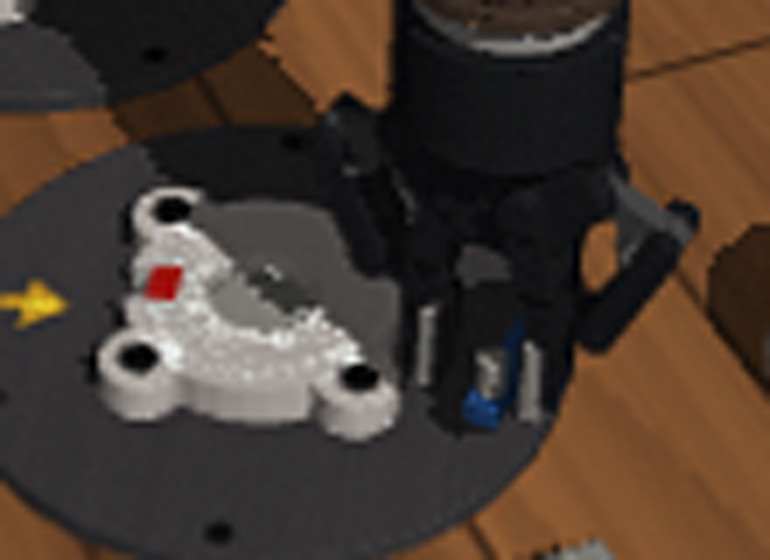

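jog_arm(moves=[{"tx": -0.02,"ty": 0.015,"tz": -0.056,"wx": 0.057,"wy": 0,"wz": 0,"gripper": 0.29},{"tx": -0.02,"ty": 0.025,"tz": -0.112,"wx": 0.109,"wy": 0,"wz": 0,"gripper": 0.29},{"tx": -0.02,"ty": 0.04,"tz": -0.166,"wx": 0.162,"wy": 0,"wz": 0,"gripper": 0.29},{"tx": -0.02,"ty": 0.061,"tz": -0.219,"wx": 0.214,"wy": 0,"wz": 0,"gripper": 0.29},{"tx": -0.02,"ty": 0.087,"tz": -0.269,"wx": 0.267,"wy": 0,"wz": 0,"gripper": 0.29},{"tx": -0.02,"ty": 0.118,"tz": -0.316,"wx": 0.319,"wy": 0,"wz": 0,"gripper": 0.29},{"tx": -0.02,"ty": 0.154,"tz": -0.36,"wx": 0.371,"wy": 0,"wz": 0,"gripper": 0.29},{"tx": -0.02,"ty": 0.194,"tz": -0.399,"wx": 0.424,"wy": 0,"wz": 0,"gripper": 0.29},{"tx": -0.02,"ty": 0.238,"tz": -0.435,"wx": 0.476,"wy": 0,"wz": 0,"gripper": 0.29},{"tx": -0.02,"ty": 0.286,"tz": -0.465,"wx": 0.528,"wy": 0,"wz": 0,"gripper": 0.29},{"tx": -0.02,"ty": 0.337,"tz": -0.49,"wx": 0.581,"wy": 0,"wz": 0,"gripper": 0.29},{"tx": -0.02,"ty": 0.337,"tz": -0.49,"wx": 0.581,"wy": 0,"wz": 0,"gripper": 0.29}])

```text
time: 27.92
tool_pos: [534.3, -286.5, 59.4]
ee_rot: [1.523, 0.97, -1.523]
contact_force: [-0.3, -0.2, -0.1]
width: 0.352
```

```bash
python3 - <<'E'
from meas import *
sweep("R",[0,6,8,10,12,14,16,18,20])
s=r.snapshot("side");crop(s,230,230,340,310,7,"f3")
E
```

```text
t 27.93 pos [ 534.3 -286.5   59.4] F [-0.3 -0.2 -0.1] w 0.352
x [ 0. -0. -1.] y [ 0.906 -0.423  0.   ] z [-0.423 -0.906  0.   ]
ang 154.6 rel target 4.6460941560700375 r 52.1
0 ty -0.019 tz -0.000 wx 0.003
6 ty -0.016 tz -0.057 wx 0.055
8 ty -0.013 tz -0.075 wx 0.073
10 ty -0.010 tz -0.094 wx 0.090
12 ty -0.007 tz -0.112 wx 0.108
14 ty -0.002 tz -0.131 wx 0.125
16 ty 0.003 tz -0.149 wx 0.142
18 ty 0.008 tz -0.167 wx 0.160
20 ty 0.015 tz -0.185 wx 0.177
```

View pics/f3.png

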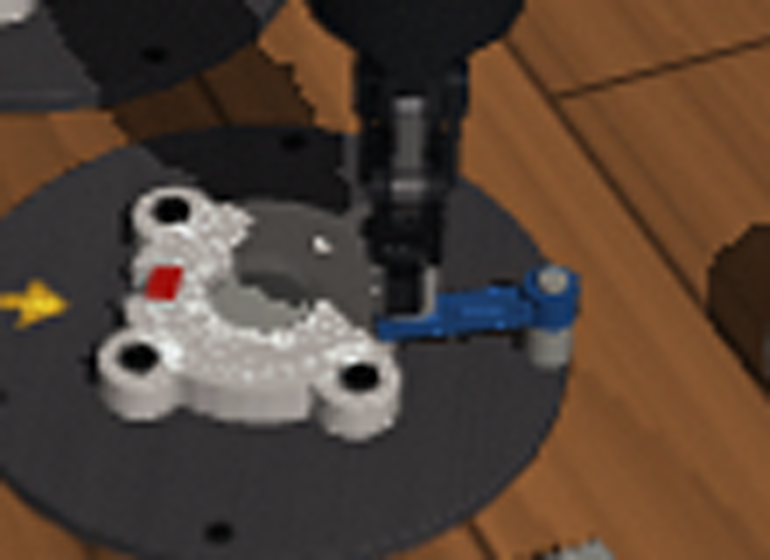

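jog_arm(moves=[{"tx": 0.01,"ty": -0.01,"tz": -0.05,"wx": 0.05,"wy": 0,"wz": 0,"gripper": 0.29},{"tx": 0.01,"ty": -0.01,"tz": -0.094,"wx": 0.09,"wy": 0,"wz": 0,"gripper": 0.29},{"tx": 0.01,"ty": -0.007,"tz": -0.112,"wx": 0.108,"wy": 0,"wz": 0,"gripper": 0.29},{"tx": 0.01,"ty": -0.007,"tz": -0.112,"wx": 0.108,"wy": 0,"wz": 0,"gripper": 0.29},{"tx": 0.01,"ty": -0.007,"tz": -0.112,"wx": 0.108,"wy": 0,"wz": 0,"gripper": 0.29}])

```text
time: 28.6
tool_pos: [538.1, -276.5, 58.3]
ee_rot: [1.672, 0.826, -1.672]
contact_force: [-0.5, -0.5, -0.4]
width: 0.356
```

jog_arm(moves=[{"tx": 0,"ty": 0,"tz": -0.02,"wx": 0,"wy": 0,"wz": 0,"gripper": 0.29},{"tx": 0,"ty": 0,"tz": -0.02,"wx": 0,"wy": 0,"wz": 0,"gripper": 0.29}])

```text
time: 28.85
tool_pos: [539.1, -274.9, 58.2]
ee_rot: [1.673, 0.825, -1.673]
contact_force: [-1.1, -0.6, -0.2]
width: 0.358
```

jog_arm(moves=[{"tx": 0,"ty": 0,"tz": -0.015,"wx": 0,"wy": 0,"wz": 0,"gripper": 0.29},{"tx": 0,"ty": 0,"tz": -0.015,"wx": 0,"wy": 0,"wz": 0,"gripper": 0.29}])

```text
time: 29.1
tool_pos: [540.1, -273.6, 58.2]
ee_rot: [1.673, 0.825, -1.673]
contact_force: [-1.9, -1.4, -0.5]
width: 0.351
```

```bash
python3 - <<'E'
from meas import *
sweep("R",[0])
s=r.snapshot("side");crop(s,230,230,340,310,7,"f4")
E
```

```text
t 29.1 pos [ 540.1 -273.6   58.2] F [-1.9 -1.4 -0.5] w 0.351
x [-0.  0. -1.] y [ 0.793 -0.609 -0.   ] z [-0.609 -0.793  0.   ]
ang 139.5 rel target -10.488242556892578 r 54.3
0 ty 0.003 tz 0.000 wx 0.026
```

View pics/f4.png

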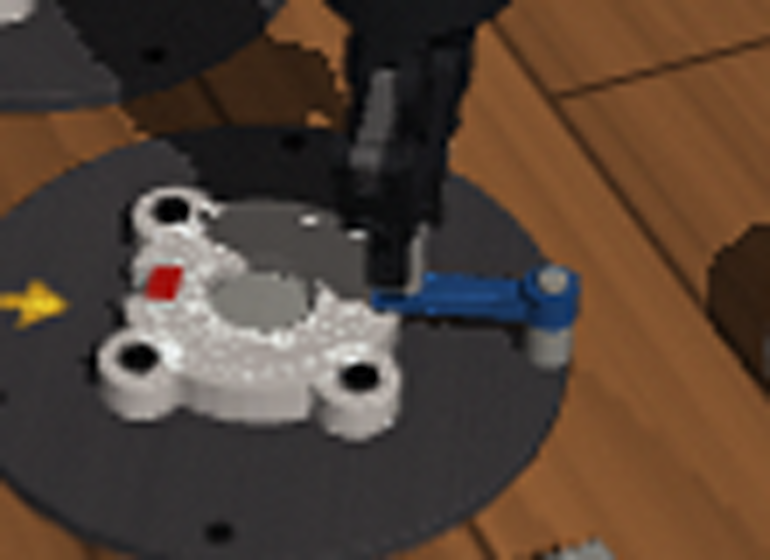

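jog_arm(moves=[{"tx": 0,"ty": 0,"tz": -0.015,"wx": 0,"wy": 0,"wz": 0,"gripper": 0.29},{"tx": 0,"ty": 0,"tz": -0.015,"wx": 0,"wy": 0,"wz": 0,"gripper": 0.29}])

```text
time: 29.4
tool_pos: [541.1, -272.5, 58.2]
ee_rot: [1.673, 0.825, -1.673]
contact_force: [-1.8, -1.3, 0.1]
width: 0.356
```

jog_arm(moves=[{"tx": 0,"ty": 0,"tz": -0.015,"wx": 0,"wy": 0,"wz": 0,"gripper": 0.29},{"tx": 0,"ty": 0,"tz": -0.015,"wx": 0,"wy": 0,"wz": 0,"gripper": 0.29}])

```text
time: 29.65
tool_pos: [541.2, -272.3, 58.2]
ee_rot: [1.672, 0.824, -1.675]
contact_force: [-3.4, -3.4, 0.3]
width: 0.353
```

jog_arm(moves=[{"tx": 0,"ty": 0,"tz": -0.01,"wx": 0,"wy": 0,"wz": 0,"gripper": 0.29},{"tx": 0,"ty": 0,"tz": -0.01,"wx": 0,"wy": 0,"wz": 0,"gripper": 0.29},{"tx": 0,"ty": 0,"tz": -0.01,"wx": 0,"wy": 0,"wz": 0,"gripper": 0.29}])

```text
time: 30.02
tool_pos: [541.3, -272.2, 58.2]
ee_rot: [1.672, 0.823, -1.676]
contact_force: [-4.9, -3.9, 0.5]
width: 0.356
```

jog_arm(moves=[{"tx": 0,"ty": 0,"tz": 0.06,"wx": 0,"wy": 0,"wz": 0,"gripper": 0.29},{"tx": -0.3,"ty": 0,"tz": 0.06,"wx": 0,"wy": 0,"wz": 0,"gripper": 0.29},{"tx": -0.6,"ty": 0,"tz": 0.06,"wx": 0,"wy": 0,"wz": 0,"gripper": 0.29},{"tx": -0.6,"ty": 0,"tz": -0.4,"wx": -0.06,"wy": 0,"wz": 0,"gripper": 0.29},{"tx": -0.6,"ty": 0,"tz": -1,"wx": -0.15,"wy": 0,"wz": 0,"gripper": 0.29},{"tx": -0.6,"ty": 0,"tz": -1,"wx": -0.15,"wy": 0,"wz": 0,"gripper": 0.29}])

```text
time: 30.78
tool_pos: [608.7, -182.8, 118.5]
ee_rot: [1.463, 1.029, -1.452]
contact_force: [-0.4, 0.1, 0.1]
width: 0.36
```

```bash
python3 - <<'E'
from meas import *
st,M=state();print(st["q"].round(2))
s=r.snapshot("side");crop(s,230,220,340,310,6,"f5")
s=r.snapshot("top");crop(s,230,180,420,300,4,"f6")
# M pin
p=on(s,(230+0,180),54)
E
```

```text
t 30.77 pos [ 608.7 -182.8  118.5] F [-0.4  0.1  0.1] w 0.36
x [ 0.004  0.005 -1.   ] y [ 0.942 -0.336  0.002] z [-0.336 -0.942 -0.006]
[-0.06  0.62  0.43  1.71 -0.33  0.88 -1.4 ]
```

View pics/f5.png

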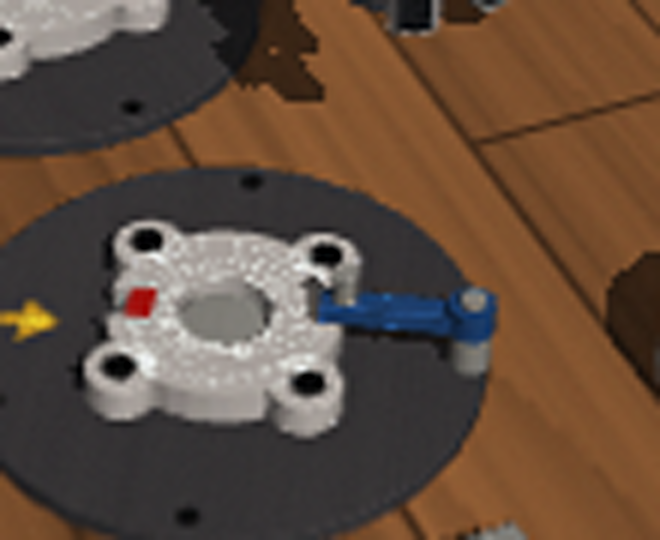

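View pics/f6.png

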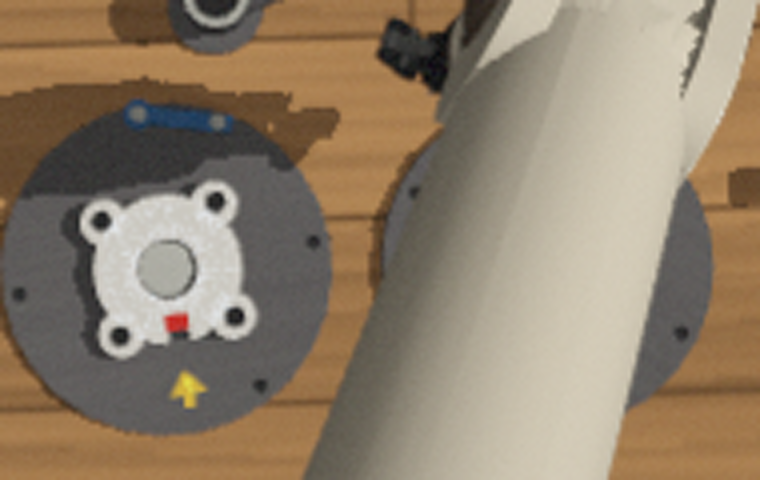

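```bash
python3 - <<'E'
from meas import *
s=r.snapshot("top");P=on(s,(284.4,210.4),54)[0];print(P)
Q=post("M");print(Q,np.hypot(*(P[:2]-Q)),np.degrees(ang(P[:2]-Q)))
goto(P[0],P[1],100,-5)
E
```

```text
[589.15057818 -32.11599197  54.        ]
[598.06841529  22.1523487 ] 54.99618730141792 -99.33192879123179
t 30.93 pos [ 603.8 -191.1  118.4] F [-0.4 -0.3  0.7] w 0.359
x [ 0.  0. -1.] y [ 0.938 -0.347  0.   ] z [-0.347 -0.938 -0.   ]
q [-0.06  0.61  0.44  1.72 -0.32  0.88 -1.4 ]
move tx 0.184 ty -0.689 tz -1.440  wx -0.919 wy 0.000 wz -0.000
```

jog_arm(moves=[{"tx": 0,"ty": -0.3,"tz": -0.5,"wx": -0.09,"wy": 0,"wz": 0,"gripper": 0.29},{"tx": 0,"ty": -0.6,"tz": -1,"wx": -0.18,"wy": 0,"wz": 0,"gripper": 0.29},{"tx": 0,"ty": -0.69,"tz": -1,"wx": -0.27,"wy": 0,"wz": 0,"gripper": 0.29},{"tx": 0,"ty": -0.69,"tz": -1,"wx": -0.36,"wy": 0,"wz": 0,"gripper": 0.29},{"tx": 0,"ty": -0.69,"tz": -1,"wx": -0.45,"wy": 0,"wz": 0,"gripper": 0.29},{"tx": 0,"ty": -0.69,"tz": -1,"wx": -0.54,"wy": 0,"wz": 0,"gripper": 0.29},{"tx": 0,"ty": -0.69,"tz": -1,"wx": -0.63,"wy": 0,"wz": 0,"gripper": 0.29},{"tx": 0,"ty": -0.69,"tz": -1,"wx": -0.72,"wy": 0,"wz": 0,"gripper": 0.29},{"tx": 0,"ty": -0.69,"tz": -1,"wx": -0.8,"wy": 0,"wz": 0,"gripper": 0.29},{"tx": 0,"ty": -0.69,"tz": -1,"wx": -0.88,"wy": 0,"wz": 0,"gripper": 0.29},{"tx": 0,"ty": -0.69,"tz": -1,"wx": -0.88,"wy": 0,"wz": 0,"gripper": 0.29}])

```text
time: 32.3
tool_pos: [573.2, -75.3, 118.3]
ee_rot: [0.134, 1.567, -0.134]
contact_force: [-0.2, -0.8, 0.3]
width: 0.358
```

```bash
python3 - <<'E'
from meas import *
goto(589.5,-32,90,-9)
E
```

```text
t 32.3 pos [573.2 -75.3 118.3] F [-0.2 -0.8  0.3] w 0.358
x [-0. -0. -1.] y [ 0.169  0.986 -0.   ] z [ 0.986 -0.169 -0.   ]
q [ 0.07  0.49  0.02  1.85 -0.01  0.8  -0.08]
move tx 0.283 ty 0.455 tz 0.088  wx -0.007 wy -0.000 wz 0.000
```

jog_arm(moves=[{"tx": 0,"ty": 0.4,"tz": 0.09,"wx": 0,"wy": 0,"wz": 0,"gripper": 0.29},{"tx": 0.2,"ty": 0.455,"tz": 0.09,"wx": 0,"wy": 0,"wz": 0,"gripper": 0.29},{"tx": 0.28,"ty": 0.455,"tz": 0.09,"wx": 0,"wy": 0,"wz": 0,"gripper": 0.29},{"tx": 0.28,"ty": 0.455,"tz": 0.09,"wx": 0,"wy": 0,"wz": 0,"gripper": 0.29}])

```text
time: 32.8
tool_pos: [588.6, -31.7, 89.1]
ee_rot: [0.131, 1.57, -0.133]
contact_force: [0.1, -0.2, -0.4]
width: 0.358
```

```bash
python3 - <<'E'
from meas import *
goto(590,-32,58,-9)
s=r.snapshot("side");crop(s,200,170,310,250,7,"g1")
E
```

```text
t 32.8 pos [588.6 -31.7  89.1] F [ 0.1 -0.2 -0.4] w 0.358
x [-0.003 -0.001 -1.   ] y [ 0.167  0.986 -0.001] z [ 0.986 -0.167 -0.003]
q [-0.    0.55  0.01  1.83 -0.01  0.76 -0.15]
move tx 0.311 ty -0.000 tz 0.015  wx -0.006 wy -0.001 wz 0.001
```

View pics/g1.png

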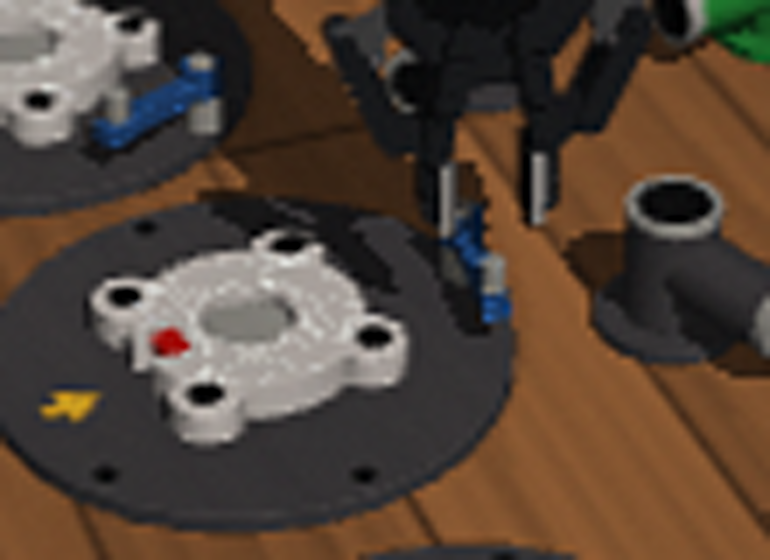

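jog_arm(moves=[{"tx": 0.15,"ty": 0,"tz": 0.01,"wx": 0,"wy": 0,"wz": 0,"gripper": 0.29},{"tx": 0.3,"ty": 0,"tz": 0.01,"wx": 0,"wy": 0,"wz": 0,"gripper": 0.29},{"tx": 0.3,"ty": 0,"tz": 0.01,"wx": 0,"wy": 0,"wz": 0,"gripper": 0.29}])

```text
time: 33.22
tool_pos: [589.4, -30.4, 58.3]
ee_rot: [0.13, 1.571, -0.13]
contact_force: [-0.3, 0.8, 0.1]
width: 0.355
```

```bash
python3 - <<'E'
from meas import *
sweep("M",range(0,86,6))
s=r.snapshot("side");crop(s,200,170,310,250,7,"g2")
E
```

```text
t 33.23 pos [589.4 -30.4  58.3] F [-0.3  0.8  0.1] w 0.355
x [-0.004  0.    -1.   ] y [ 0.165  0.986 -0.001] z [ 0.986 -0.165 -0.004]
ang -99.4 rel target 72.5983480673433 r 53.3
0 ty -0.007 tz 0.000 wx -0.001
6 ty -0.004 tz -0.056 wx 0.052
12 ty 0.004 tz -0.112 wx 0.104
18 ty 0.019 tz -0.167 wx 0.156
24 ty 0.039 tz -0.220 wx 0.209
30 ty 0.065 tz -0.270 wx 0.261
36 ty 0.095 tz -0.318 wx 0.313
42 ty 0.131 tz -0.362 wx 0.366
48 ty 0.171 tz -0.402 wx 0.418
54 ty 0.214 tz -0.437 wx 0.470
60 ty 0.262 tz -0.468 wx 0.523
66 ty 0.312 tz -0.494 wx 0.575
72 ty 0.365 tz -0.514 wx 0.627
78 ty 0.419 tz -0.529 wx 0.680
84 ty 0.475 tz -0.538 wx 0.732
```

View pics/g2.png

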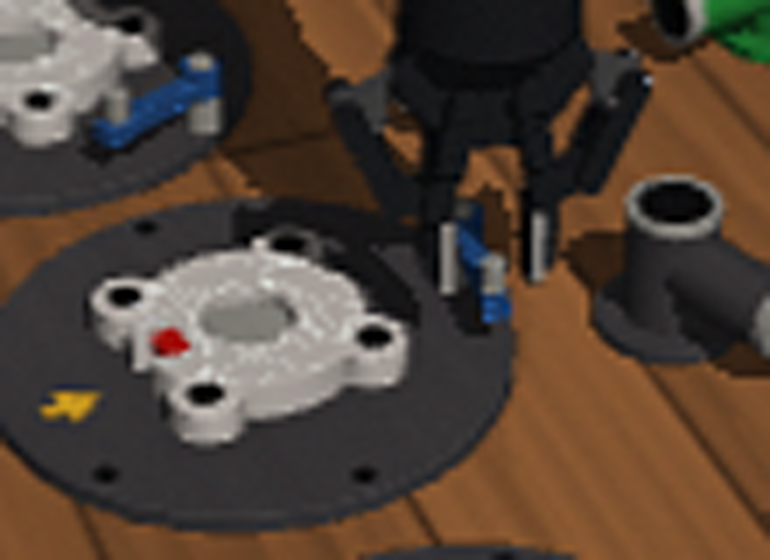

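jog_arm(moves=[{"tx": 0.01,"ty": -0.004,"tz": -0.056,"wx": 0.052,"wy": 0,"wz": 0,"gripper": 0.29},{"tx": 0.01,"ty": 0.004,"tz": -0.112,"wx": 0.104,"wy": 0,"wz": 0,"gripper": 0.29},{"tx": 0.01,"ty": 0.019,"tz": -0.167,"wx": 0.156,"wy": 0,"wz": 0,"gripper": 0.29},{"tx": 0.01,"ty": 0.039,"tz": -0.22,"wx": 0.209,"wy": 0,"wz": 0,"gripper": 0.29},{"tx": 0.01,"ty": 0.065,"tz": -0.27,"wx": 0.261,"wy": 0,"wz": 0,"gripper": 0.29},{"tx": 0.01,"ty": 0.095,"tz": -0.318,"wx": 0.313,"wy": 0,"wz": 0,"gripper": 0.29},{"tx": 0.01,"ty": 0.131,"tz": -0.362,"wx": 0.366,"wy": 0,"wz": 0,"gripper": 0.29},{"tx": 0.01,"ty": 0.171,"tz": -0.402,"wx": 0.418,"wy": 0,"wz": 0,"gripper": 0.29},{"tx": 0.01,"ty": 0.214,"tz": -0.437,"wx": 0.47,"wy": 0,"wz": 0,"gripper": 0.29},{"tx": 0.01,"ty": 0.262,"tz": -0.468,"wx": 0.523,"wy": 0,"wz": 0,"gripper": 0.29},{"tx": 0.01,"ty": 0.312,"tz": -0.494,"wx": 0.575,"wy": 0,"wz": 0,"gripper": 0.29},{"tx": 0.01,"ty": 0.365,"tz": -0.514,"wx": 0.627,"wy": 0,"wz": 0,"gripper": 0.29},{"tx": 0.01,"ty": 0.419,"tz": -0.529,"wx": 0.68,"wy": 0,"wz": 0,"gripper": 0.29},{"tx": 0.01,"ty": 0.419,"tz": -0.529,"wx": 0.68,"wy": 0,"wz": 0,"gripper": 0.29},{"tx": 0.01,"ty": 0.419,"tz": -0.529,"wx": 0.68,"wy": 0,"wz": 0,"gripper": 0.29}])

```text
time: 35.15
tool_pos: [546.1, 19.9, 59.5]
ee_rot: [1.175, 1.231, -1.174]
contact_force: [0.3, 0.1, -0.2]
width: 0.358
```

jog_arm(moves=[{"tx": 0,"ty": 0,"tz": -0.02,"wx": 0,"wy": 0,"wz": 0,"gripper": 0.29},{"tx": 0,"ty": 0,"tz": -0.02,"wx": 0,"wy": 0,"wz": 0,"gripper": 0.29}])

```text
time: 35.4
tool_pos: [545.7, 21.7, 59.4]
ee_rot: [1.176, 1.23, -1.175]
contact_force: [-0.5, -1.4, 0.5]
width: 0.355
```

jog_arm(moves=[{"tx": 0,"ty": 0,"tz": -0.015,"wx": 0,"wy": 0,"wz": 0,"gripper": 0.29},{"tx": 0,"ty": 0,"tz": -0.015,"wx": 0,"wy": 0,"wz": 0,"gripper": 0.29}])

```text
time: 35.65
tool_pos: [545.5, 23.2, 59.3]
ee_rot: [1.176, 1.23, -1.176]
contact_force: [-0.4, -0.2, 1.2]
width: 0.356
```

```bash
python3 - <<'E'
from meas import *
sweep("M",[0])
s=r.snapshot("side");crop(s,200,170,310,250,7,"g3")
E
```

```text
t 35.65 pos [545.5  23.2  59.3] F [-0.4 -0.2  1.2] w 0.356
x [-0. -0. -1.] y [ 0.999  0.045 -0.   ] z [ 0.045 -0.999  0.   ]
ang 178.8 rel target -9.164647358721279 r 52.6
0 ty -0.014 tz -0.001 wx 0.033
```

View pics/g3.png

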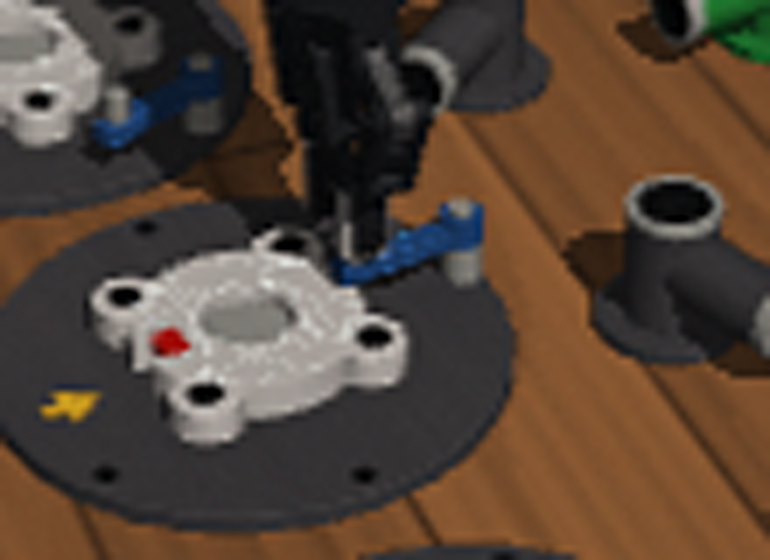

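jog_arm(moves=[{"tx": 0,"ty": -0.01,"tz": -0.02,"wx": 0,"wy": 0,"wz": 0,"gripper": 0.29},{"tx": 0,"ty": -0.01,"tz": -0.02,"wx": 0,"wy": 0,"wz": 0,"gripper": 0.29}])

```text
time: 35.95
tool_pos: [544.7, 25.3, 59.3]
ee_rot: [1.176, 1.23, -1.175]
contact_force: [0.2, -0.7, 0.2]
width: 0.355
```

jog_arm(moves=[{"tx": 0,"ty": 0,"tz": -0.02,"wx": 0,"wy": 0,"wz": 0,"gripper": 0.29},{"tx": 0,"ty": 0,"tz": -0.02,"wx": 0,"wy": 0,"wz": 0,"gripper": 0.29}])

```text
time: 36.2
tool_pos: [544.6, 25.6, 59.3]
ee_rot: [1.176, 1.228, -1.177]
contact_force: [0.9, -5.0, -0.9]
width: 0.357
```

jog_arm(moves=[{"tx": 0,"ty": 0,"tz": -0.015,"wx": 0,"wy": 0,"wz": 0,"gripper": 0.29},{"tx": 0,"ty": 0,"tz": -0.015,"wx": 0,"wy": 0,"wz": 0,"gripper": 0.29}])

```text
time: 36.45
tool_pos: [544.7, 25.8, 59.3]
ee_rot: [1.176, 1.226, -1.178]
contact_force: [1.6, -7.4, -0.5]
width: 0.356
```

jog_arm(moves=[{"tx": 0,"ty": 0,"tz": 0.08,"wx": 0,"wy": 0,"wz": 0,"gripper": 0.29},{"tx": -0.3,"ty": 0,"tz": 0.08,"wx": 0,"wy": 0,"wz": 0,"gripper": 0.29},{"tx": -0.6,"ty": 0,"tz": 0.08,"wx": -0.05,"wy": 0,"wz": 0,"gripper": 0.29},{"tx": -0.7,"ty": -0.3,"tz": -0.3,"wx": -0.14,"wy": 0,"wz": 0,"gripper": 0.29},{"tx": -0.7,"ty": -0.6,"tz": -0.8,"wx": -0.23,"wy": 0,"wz": 0,"gripper": 0.29},{"tx": -0.7,"ty": -0.7,"tz": -1,"wx": -0.32,"wy": 0,"wz": 0,"gripper": 0.29},{"tx": -0.7,"ty": -0.7,"tz": -1,"wx": -0.41,"wy": 0,"wz": 0,"gripper": 0.29},{"tx": -0.7,"ty": -0.7,"tz": -1,"wx": -0.5,"wy": 0,"wz": 0,"gripper": 0.29},{"tx": -0.7,"ty": -0.7,"tz": -1,"wx": -0.59,"wy": 0,"wz": 0,"gripper": 0.29},{"tx": -0.7,"ty": -0.7,"tz": -1,"wx": -0.68,"wy": 0,"wz": 0,"gripper": 0.29},{"tx": -0.7,"ty": -0.7,"tz": -1,"wx": -0.77,"wy": 0,"wz": 0,"gripper": 0.29},{"tx": -0.7,"ty": -0.7,"tz": -1,"wx": -0.86,"wy": 0,"wz": 0,"gripper": 0.29},{"tx": -0.7,"ty": -0.7,"tz": -1,"wx": -0.95,"wy": 0,"wz": 0,"gripper": 0.29},{"tx": -0.7,"ty": -0.7,"tz": -1,"wx": -1,"wy": 0,"wz": 0,"gripper": 0.29}])

```text
time: 38.2
tool_pos: [469.5, 125.9, 129.4]
ee_rot: [-0.375, 1.538, 0.376]
contact_force: [-0.4, -0.2, 0.7]
width: 0.352
```

```bash
python3 - <<'E'
from meas import *
s=r.snapshot("top");P=on(s,(215,253.2),54)[0];print(P)
Q=post("L");print(Q,np.hypot(*(P[:2]-Q)),np.degrees(ang(P[:2]-Q)))
goto(P[0],P[1],100,112)
crop(s,120,180,320,310,4,"h1")
s=r.snapshot("side");crop(s,200,170,310,250,7,"h2")
E
```

```text
[480.61488444 154.82705235  54.        ]
[527.87710475 181.4183315 ] 54.22926881495008 -150.63646324873156
t 38.25 pos [469.5 125.8 129.3] F [ 0.1 -0.7 -0.2] w 0.351
x [-0.001  0.001 -1.   ] y [-0.464  0.886  0.001] z [ 0.886  0.464 -0.   ]
q [-0.27  0.34 -0.05  2.06  0.03  0.74  0.14]
move tx 0.293 ty 0.205 tz 0.233  wx -0.736 wy 0.000 wz -0.000
```

View pics/h1.png

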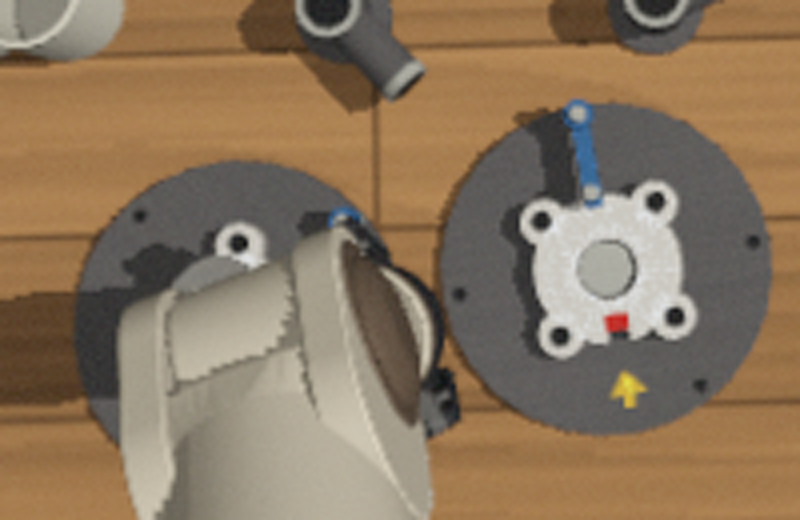

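View pics/h2.png

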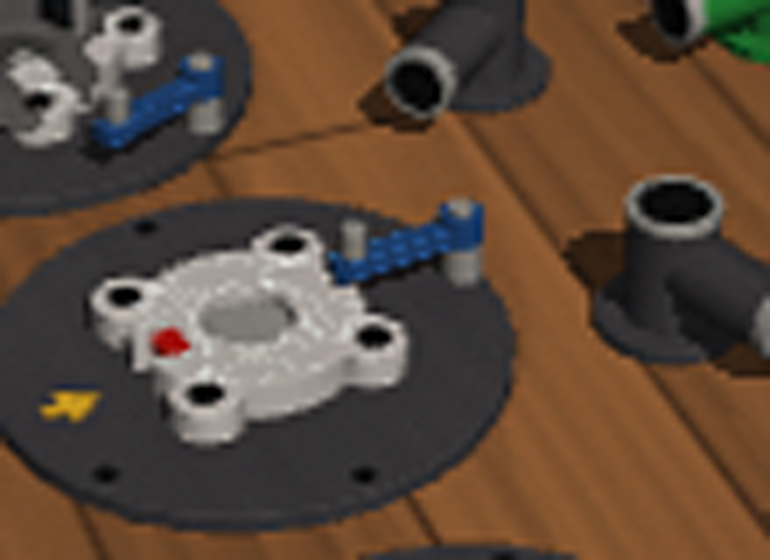

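jog_arm(moves=[{"tx": 0,"ty": 0.1,"tz": 0.1,"wx": -0.09,"wy": 0,"wz": 0,"gripper": 0.29},{"tx": 0,"ty": 0.2,"tz": 0.23,"wx": -0.18,"wy": 0,"wz": 0,"gripper": 0.29},{"tx": 0,"ty": 0.2,"tz": 0.23,"wx": -0.27,"wy": 0,"wz": 0,"gripper": 0.29},{"tx": 0,"ty": 0.2,"tz": 0.23,"wx": -0.36,"wy": 0,"wz": 0,"gripper": 0.29},{"tx": 0,"ty": 0.2,"tz": 0.23,"wx": -0.45,"wy": 0,"wz": 0,"gripper": 0.29},{"tx": 0,"ty": 0.2,"tz": 0.23,"wx": -0.54,"wy": 0,"wz": 0,"gripper": 0.29},{"tx": 0,"ty": 0.2,"tz": 0.23,"wx": -0.63,"wy": 0,"wz": 0,"gripper": 0.29},{"tx": 0.1,"ty": 0.2,"tz": 0.23,"wx": -0.72,"wy": 0,"wz": 0,"gripper": 0.29},{"tx": 0.2,"ty": 0.2,"tz": 0.23,"wx": -0.8,"wy": 0,"wz": 0,"gripper": 0.29},{"tx": 0.35,"ty": 0.2,"tz": 0.23,"wx": -0.8,"wy": 0,"wz": 0,"gripper": 0.29},{"tx": 0.35,"ty": 0.2,"tz": 0.23,"wx": -0.8,"wy": 0,"wz": 0,"gripper": 0.29}])

```text
time: 39.67
tool_pos: [480.0, 153.4, 93.0]
ee_rot: [-1.566, 0.932, 1.569]
contact_force: [-0.0, 0.5, -0.3]
width: 0.356
```

```bash
python3 - <<'E'
from meas import *
goto(480.6,155.3,58,119)
s=r.snapshot("side");crop(s,160,140,270,220,7,"h3");
# pin top from side at z=54
E
```

```text
t 39.67 pos [480.  153.4  93. ] F [-0.   0.5 -0.3] w 0.356
x [-0.003 -0.001 -1.   ] y [-0.878 -0.479  0.003] z [-0.479  0.878  0.001]
q [-0.05  0.46 -0.38  2.03  0.26  0.7   1.48]
move tx 0.350 ty -0.015 tz 0.014  wx -0.003 wy 0.000 wz -0.001
```

View pics/h3.png

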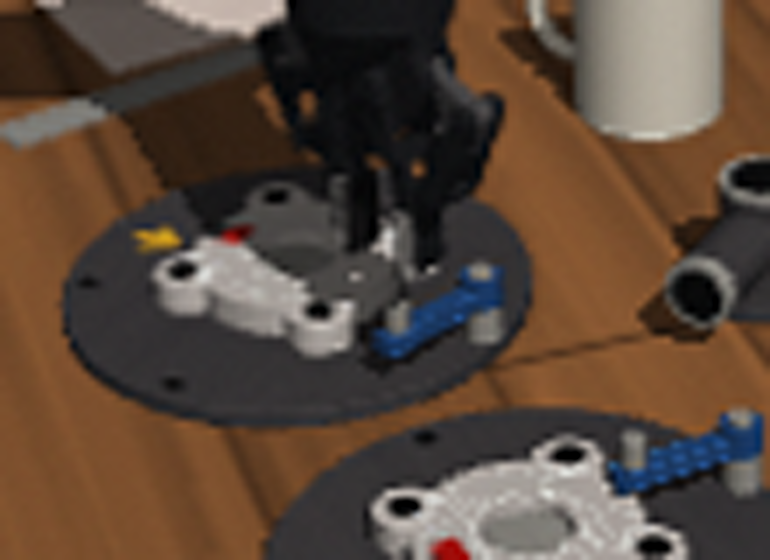

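```bash
python3 - <<'E'
from meas import *
s=r.snapshot("side");print(on(s,(216.9,184.4),54))
E
```

```text
[[480.86940775 146.709842    54.        ]]
```

jog_arm(moves=[{"tx": 0.15,"ty": -0.015,"tz": 0.014,"wx": 0,"wy": 0,"wz": 0,"gripper": 0.29},{"tx": 0.2,"ty": -0.015,"tz": 0.014,"wx": 0,"wy": 0,"wz": 0,"gripper": 0.29}])

```text
time: 40.02
tool_pos: [481.3, 155.8, 73.3]
ee_rot: [-1.569, 0.928, 1.57]
contact_force: [-0.4, 0.4, 0.2]
width: 0.353
```

jog_arm(moves=[{"tx": 0,"ty": 0,"tz": -0.03,"wx": 0,"wy": 0,"wz": 0,"gripper": 0.29},{"tx": 0.14,"ty": 0,"tz": -0.03,"wx": 0,"wy": 0,"wz": 0,"gripper": 0.29},{"tx": 0.14,"ty": 0,"tz": -0.03,"wx": 0,"wy": 0,"wz": 0,"gripper": 0.29}])

```text
time: 40.4
tool_pos: [482.4, 152.6, 59.1]
ee_rot: [-1.569, 0.929, 1.571]
contact_force: [-0.1, 0.7, -0.5]
width: 0.351
```

```bash
python3 - <<'E'
from meas import *
sweep("L",range(0,98,6),sgn=-90)
s=r.snapshot("side");crop(s,160,140,270,220,7,"h4");
E
```

```text
t 40.4 pos [482.4 152.6  59.1] F [-0.1  0.7 -0.5] w 0.351
x [-0.002 -0.001 -1.   ] y [-0.876 -0.482  0.002] z [-0.482  0.876  0.   ]
ang -147.6 rel target 82.25613306050242 r 53.9
0 ty 0.001 tz -0.000 wx -0.031
6 ty 0.002 tz 0.056 wx 0.022
12 ty -0.003 tz 0.113 wx 0.074
18 ty -0.015 tz 0.168 wx 0.126
24 ty -0.032 tz 0.222 wx 0.179
30 ty -0.054 tz 0.274 wx 0.231
36 ty -0.082 tz 0.323 wx 0.284
42 ty -0.115 tz 0.369 wx 0.336
48 ty -0.152 tz 0.411 wx 0.388
54 ty -0.194 tz 0.450 wx 0.441
60 ty -0.239 tz 0.483 wx 0.493
66 ty -0.288 tz 0.512 wx 0.545
72 ty -0.340 tz 0.535 wx 0.598
78 ty -0.393 tz 0.553 wx 0.650
84 ty -0.448 tz 0.566 wx 0.702
90 ty -0.505 tz 0.572 wx 0.755
96 ty -0.561 tz 0.572 wx 0.807
```

View pics/h4.png

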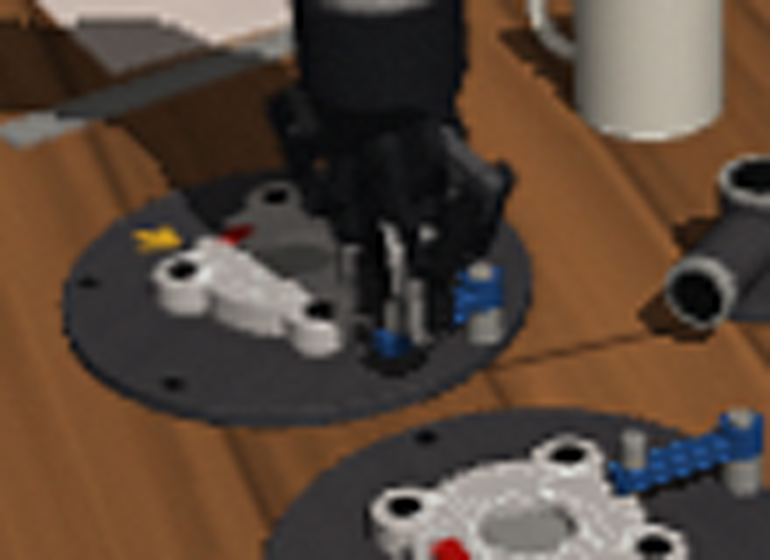

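jog_arm(moves=[{"tx": 0,"ty": 0.002,"tz": 0.056,"wx": 0.022,"wy": 0,"wz": 0,"gripper": 0.29},{"tx": 0,"ty": -0.003,"tz": 0.113,"wx": 0.074,"wy": 0,"wz": 0,"gripper": 0.29},{"tx": 0,"ty": -0.015,"tz": 0.168,"wx": 0.126,"wy": 0,"wz": 0,"gripper": 0.29},{"tx": 0,"ty": -0.032,"tz": 0.222,"wx": 0.179,"wy": 0,"wz": 0,"gripper": 0.29},{"tx": 0,"ty": -0.054,"tz": 0.274,"wx": 0.231,"wy": 0,"wz": 0,"gripper": 0.29},{"tx": 0,"ty": -0.082,"tz": 0.323,"wx": 0.284,"wy": 0,"wz": 0,"gripper": 0.29},{"tx": 0,"ty": -0.115,"tz": 0.369,"wx": 0.336,"wy": 0,"wz": 0,"gripper": 0.29},{"tx": 0,"ty": -0.152,"tz": 0.411,"wx": 0.388,"wy": 0,"wz": 0,"gripper": 0.29},{"tx": 0,"ty": -0.194,"tz": 0.45,"wx": 0.441,"wy": 0,"wz": 0,"gripper": 0.29},{"tx": 0,"ty": -0.239,"tz": 0.483,"wx": 0.493,"wy": 0,"wz": 0,"gripper": 0.29},{"tx": 0,"ty": -0.288,"tz": 0.512,"wx": 0.545,"wy": 0,"wz": 0,"gripper": 0.29},{"tx": 0,"ty": -0.34,"tz": 0.535,"wx": 0.598,"wy": 0,"wz": 0,"gripper": 0.29},{"tx": 0,"ty": -0.393,"tz": 0.553,"wx": 0.65,"wy": 0,"wz": 0,"gripper": 0.29},{"tx": 0,"ty": -0.448,"tz": 0.566,"wx": 0.702,"wy": 0,"wz": 0,"gripper": 0.29},{"tx": 0,"ty": -0.448,"tz": 0.566,"wx": 0.702,"wy": 0,"wz": 0,"gripper": 0.29},{"tx": 0,"ty": -0.448,"tz": 0.566,"wx": 0.702,"wy": 0,"wz": 0,"gripper": 0.29}])

```text
time: 42.45
tool_pos: [495.2, 224.3, 60.4]
ee_rot: [-0.526, 1.506, 0.526]
contact_force: [0.3, -0.0, 0.2]
width: 0.357
```

```bash
python3 - <<'E'
from meas import *
sweep("L",[0,4,6,8,10],sgn=-90)
E
```

```text
t 42.45 pos [495.2 224.3  60.4] F [ 0.3 -0.   0.2] w 0.357
x [ 0.  0. -1.] y [-0.623  0.782 -0.   ] z [0.782 0.623 0.   ]
ang 127.3 rel target -2.8023633687964677 r 53.9
0 ty 0.001 tz 0.000 wx 0.011
4 ty -0.001 tz 0.038 wx 0.046
6 ty -0.003 tz 0.056 wx 0.063
8 ty -0.006 tz 0.075 wx 0.081
10 ty -0.009 tz 0.094 wx 0.098
```

jog_arm(moves=[{"tx": 0.02,"ty": 0,"tz": 0.025,"wx": 0.03,"wy": 0,"wz": 0,"gripper": 0.29},{"tx": 0.02,"ty": -0.001,"tz": 0.045,"wx": 0.05,"wy": 0,"wz": 0,"gripper": 0.29},{"tx": 0.02,"ty": -0.001,"tz": 0.045,"wx": 0.05,"wy": 0,"wz": 0,"gripper": 0.29}])

```text
time: 42.82
tool_pos: [498.8, 226.8, 58.3]
ee_rot: [-0.448, 1.524, 0.447]
contact_force: [-0.5, -0.9, -0.1]
width: 0.358
```

jog_arm(moves=[{"tx": 0,"ty": 0,"tz": 0.02,"wx": 0,"wy": 0,"wz": 0,"gripper": 0.29},{"tx": 0,"ty": 0,"tz": 0.02,"wx": 0,"wy": 0,"wz": 0,"gripper": 0.29}])

```text
time: 43.08
tool_pos: [500.4, 228.3, 58.3]
ee_rot: [-0.447, 1.524, 0.448]
contact_force: [-0.5, -0.4, -1.3]
width: 0.357
```

jog_arm(moves=[{"tx": 0,"ty": 0,"tz": 0.02,"wx": 0,"wy": 0,"wz": 0,"gripper": 0.29},{"tx": 0,"ty": 0,"tz": 0.02,"wx": 0,"wy": 0,"wz": 0,"gripper": 0.29}])

```text
time: 43.32
tool_pos: [502.3, 229.3, 58.3]
ee_rot: [-0.447, 1.524, 0.447]
contact_force: [-1.6, 0.3, -0.0]
width: 0.357
```

jog_arm(moves=[{"tx": 0,"ty": 0,"tz": 0.02,"wx": 0,"wy": 0,"wz": 0,"gripper": 0.29},{"tx": 0,"ty": 0,"tz": 0.02,"wx": 0,"wy": 0,"wz": 0,"gripper": 0.29}])

```text
time: 43.58
tool_pos: [503.0, 229.8, 58.1]
ee_rot: [-0.447, 1.526, 0.447]
contact_force: [-3.9, -0.3, 2.8]
width: 0.356
```

jog_arm(moves=[{"tx": 0,"ty": 0,"tz": 0.015,"wx": 0,"wy": 0,"wz": 0,"gripper": 0.29},{"tx": 0,"ty": 0,"tz": 0.015,"wx": 0,"wy": 0,"wz": 0,"gripper": 0.29}])

```text
time: 43.82
tool_pos: [503.3, 229.8, 57.9]
ee_rot: [-0.448, 1.529, 0.446]
contact_force: [-6.7, -3.3, 4.5]
width: 0.351
```

jog_arm(moves=[{"tx": 0,"ty": 0,"tz": 0.01,"wx": 0,"wy": 0,"wz": 0,"gripper": 0.29},{"tx": 0,"ty": 0,"tz": 0.01,"wx": 0,"wy": 0,"wz": 0,"gripper": 0.29}])

```text
time: 44.08
tool_pos: [503.3, 229.9, 57.8]
ee_rot: [-0.448, 1.53, 0.446]
contact_force: [-8.3, -4.8, 5.9]
width: 0.353
```

jog_arm(moves=[{"tx": 0,"ty": 0,"tz": -0.09,"wx": 0,"wy": 0,"wz": 0,"gripper": 0.29},{"tx": -0.3,"ty": 0,"tz": -0.09,"wx": 0,"wy": 0,"wz": 0,"gripper": 0.29},{"tx": -0.7,"ty": 0,"tz": -0.09,"wx": 0,"wy": 0,"wz": 0,"gripper": 0.29},{"tx": -1,"ty": 0.4,"tz": -0.3,"wx": 0,"wy": 0,"wz": 0,"gripper": 0},{"tx": -1,"ty": 0.9,"tz": -0.5,"wx": 0,"wy": 0,"wz": 0,"gripper": 0},{"tx": -1,"ty": 1,"tz": -0.7,"wx": 0,"wy": 0,"wz": 0,"gripper": -0.5}])

```text
time: 44.82
tool_pos: [391.6, 281.7, 159.5]
ee_rot: [-0.448, 1.519, 0.453]
contact_force: [0.2, -1.3, -0.1]
width: 0.696
```

jog_arm(moves=[{"tx": -0.4,"ty": 0.5,"tz": 0,"wx": 0,"wy": 0,"wz": 0,"gripper": -1},{"tx": -0.4,"ty": 1,"tz": 0.2,"wx": 0,"wy": 0,"wz": 0,"gripper": -1},{"tx": -0.4,"ty": 1,"tz": 0.4,"wx": 0,"wy": 0,"wz": 0,"gripper": -1},{"tx": -0.4,"ty": 1,"tz": 0.4,"wx": 0,"wy": 0,"wz": 0,"gripper": -1}])

```text
time: 45.32
tool_pos: [374.0, 385.2, 198.8]
ee_rot: [-0.446, 1.521, 0.448]
contact_force: [-0.7, -0.1, -1.2]
width: 1.0
```

```bash
python3 - <<'E'
from meas import *
st,M=state();print(st["q"].round(2))
s=r.snapshot("top");s2=r.snapshot("side")
for n in CEN: print(n,fphi(s,n),fphi(s2,n))
cv2.imwrite("pics/i0.png",s["frame"][:,:,::-1])
crop(s,120,130,420,310,2.6,"i1");crop(s2,160,140,340,320,3,"i2")
E
```

```text
t 45.33 pos [374.  385.2 198.8] F [-0.7 -0.1 -1.2] w 1.0
x [ 0.002  0.002 -1.   ] y [-0.54   0.841  0.001] z [0.841 0.54  0.003]
[-0.8   0.32 -0.06  1.89  0.02  0.92 -0.3 ]
L (array([460.80121766, 261.55372515]), np.float64(130.4239102916994)) None
M (array([492.83617327,   5.51450067]), np.float64(-171.97759990466983)) (array([491.90814962, -16.80019211]), np.float64(-182.06684807366773))
R (array([ 490.83523668, -256.85695574]), np.float64(150.91533929645772)) None
```

View pics/i1.png

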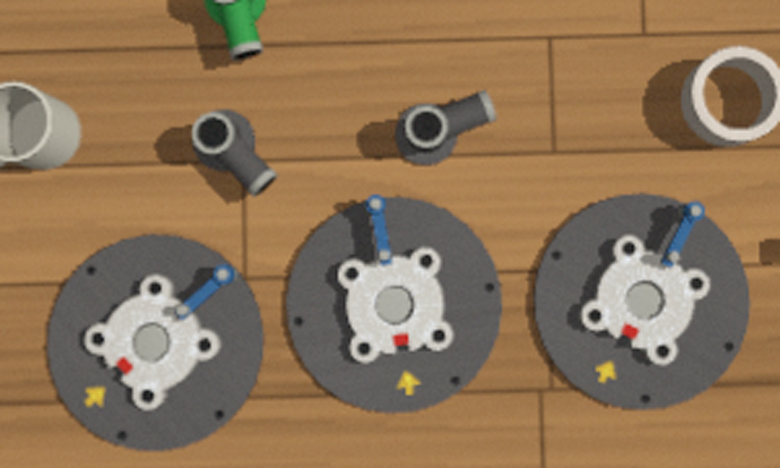

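View pics/i2.png

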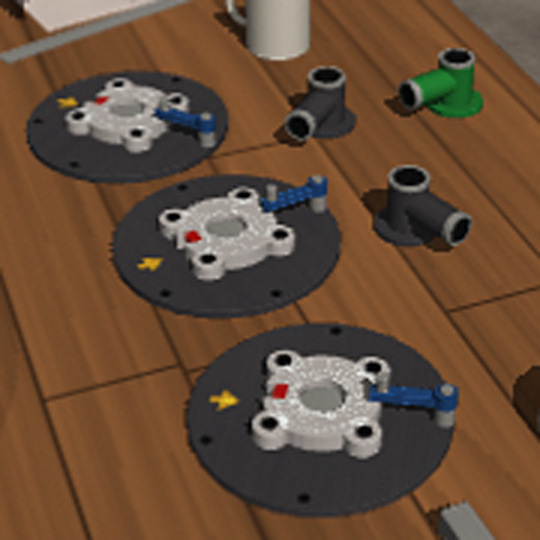

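```bash
cat >> meas.py <<'E'
def ringc(s,px,z,rad=11,k=6,thr=95):
    """centroid of the dark inside of the bright ring nearest px"""
    x0,y0=int(px[0])-rad,int(px[1])-rad
    g=cv2.cvtColor(s["frame"][y0:y0+2*rad+1,x0:x0+2*rad+1],cv2.COLOR_RGB2GRAY)
    g=cv2.resize(g,None,fx=k,fy=k,interpolation=cv2.INTER_CUBIC)
    cs,hi=cv2.findContours((g>thr).astype(np.uint8),cv2.RETR_CCOMP,cv2.CHAIN_APPROX_NONE)
    best=None
    for c,h in zip(cs,hi[0]):
        if h[3]>=0 and cv2.contourArea(c)>k*k*10:
            (u,v),ax,t=cv2.fitEllipse(c); p=np.array([(u+.5)/k-.5+x0,(v+.5)/k-.5+y0])
            d=np.hypot(*(p-px))
            if best is None or d<best[0]: best=(d,p,ax[0]/k,ax[1]/k)
    return None if best is None else (best[1].round(2),np.round(best[2:],1),on(s,best[1],z)[0].round(1))
E
python3 - <<'E'
from meas import *
s=r.snapshot("top");s2=r.snapshot("side")
crop(s,185,160,310,220,6,"j1");crop(s2,245,155,325,230,7,"j2")
for t in (80,95,110,125):
  print(t,ringc(s,(201.9,180.4),62,thr=t),ringc(s,(284.2,178.5),62,thr=t))
  print("  side",ringc(s2,(160+326/3,140+75/3),62,thr=t),ringc(s2,(160+407/3,140+178/3),62,thr=t))
E
```

```text
80 (array([201.39, 180.58]), array([11.2, 11.5]), array([674.3, 186.9,  62. ])) (array([283.59, 178.12]), array([11.1, 11.4]), array([674.8, -32.3,  62. ]))
  side (array([268.48, 164.78]), array([5.3, 9.9]), array([675. , 189.6,  62. ])) (array([295.86, 198.53]), array([ 6.4, 11.2]), array([675.6, -29.6,  62. ]))
95 (array([201.38, 180.6 ]), array([11.6, 11.8]), array([674.3, 187. ,  62. ])) (array([283.57, 178.15]), array([11.5, 11.7]), array([674.8, -32.2,  62. ]))
  side None (array([295.83, 198.51]), array([ 6.8, 11.6]), array([675.5, -29.4,  62. ]))
110 (array([201.34, 180.61]), array([12. , 12.2]), array([674.2, 187.1,  62. ])) (array([283.55, 178.17]), array([11.8, 12.1]), array([674.7, -32.2,  62. ]))
  side None None
125 (array([201.32, 180.63]), array([12.3, 12.5]), array([674.2, 187.1,  62. ])) (array([283.52, 178.21]), array([12.2, 12.5]), array([674.6, -32.1,  62. ]))
  side None None
```

View pics/j1.png

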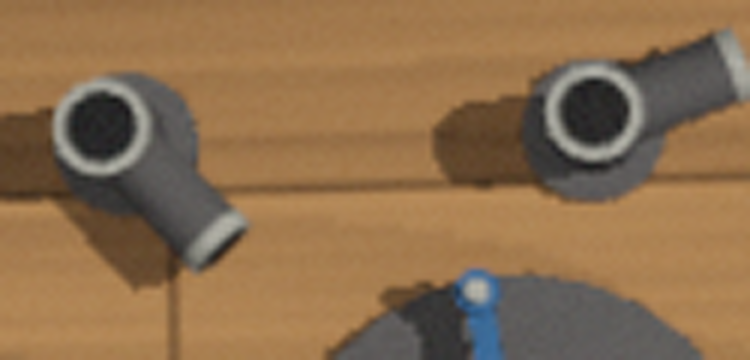

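View pics/j2.png

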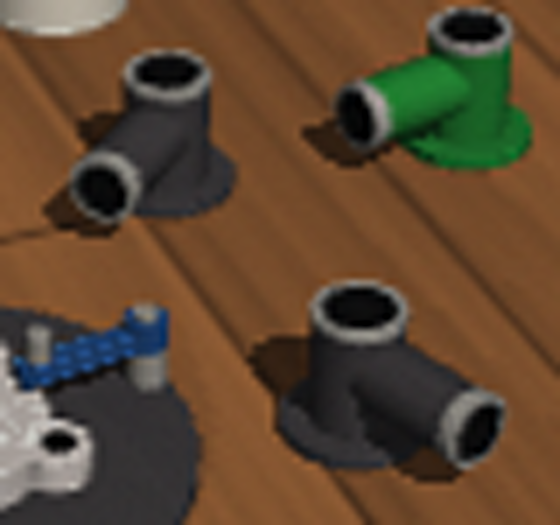

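```bash
python3 - <<'E'
from meas import *
s=r.snapshot("top");s2=r.snapshot("side")
for nm,c,pt,ps in(("T1",(674.4,187.8),(221.2,200.3),(260,182.1)),("T2",(675,-31),(307.4,170.8),(312.9,215.7))):
    c=np.array(c);P,e=tri(s,pt,s2,ps);print(nm,"tri",P.round(1),e.round(1))
    for w,p,z in((s,pt,45),(s2,ps,36)):
        q=on(w,p,z)[0][:2];print("  ",q.round(1),np.hypot(*(q-c)).round(1),np.degrees(ang(q-c)).round(1))
E
```

```text
T1 tri [623.5 138.8  34.3] 1.9
   [621.7 137.5] 72.9 -136.4
   [623.4 136. ] 72.6 -134.6
T2 tri [698.2 -98.6  38.5] 3.4
   [695.5 -97.5] 69.6 -72.9
   [701.5 -95.9] 70.1 -67.8
```

```bash
python3 - <<'E'
from meas import *
goto(674.4,187.8,160,134)
E
```

```text
t 45.62 pos [372.6 382.9 198.2] F [0.5 0.5 0.4] w 0.997
x [-0. -0. -1.] y [-0.539  0.842 -0.   ] z [ 0.842  0.539 -0.   ]
q [-0.8   0.32 -0.06  1.9   0.02  0.93 -0.3 ]
move tx 0.382 ty -3.270 tz 1.490  wx -0.885 wy -0.000 wz -0.000
```

jog_arm(moves=[{"tx": 0,"ty": -0.5,"tz": 0.2,"wx": -0.09,"wy": 0,"wz": 0,"gripper": -1},{"tx": 0,"ty": -1,"tz": 0.45,"wx": -0.18,"wy": 0,"wz": 0,"gripper": -1},{"tx": 0,"ty": -1,"tz": 0.45,"wx": -0.27,"wy": 0,"wz": 0,"gripper": -1},{"tx": 0,"ty": -1,"tz": 0.45,"wx": -0.36,"wy": 0,"wz": 0,"gripper": -1},{"tx": 0,"ty": -1,"tz": 0.45,"wx": -0.45,"wy": 0,"wz": 0,"gripper": -1}])

```text
time: 46.25
tool_pos: [464.6, 323.1, 198.3]
ee_rot: [-1.139, 1.253, 1.139]
contact_force: [1.0, -0.1, -0.0]
width: 0.998
```

```bash
python3 - <<'E'
from meas import *
goto(674.4,187.8,160,134)
E
```

```text
t 46.25 pos [464.6 323.1 198.3] F [ 1.  -0.1 -0. ] w 0.998
x [-0. -0. -1.] y [-0.995  0.095  0.   ] z [ 0.095  0.995 -0.   ]
q [-0.51  0.38 -0.18  1.82  0.08  0.95  0.75]
move tx 0.382 ty -2.217 tz -1.147  wx -0.432 wy -0.000 wz -0.000
```

jog_arm(moves=[{"tx": 0,"ty": -0.5,"tz": -0.25,"wx": -0.09,"wy": 0,"wz": 0,"gripper": -1},{"tx": 0,"ty": -1,"tz": -0.5,"wx": -0.18,"wy": 0,"wz": 0,"gripper": -1},{"tx": 0,"ty": -1,"tz": -0.5,"wx": -0.27,"wy": 0,"wz": 0,"gripper": -1}])

```text
time: 46.62
tool_pos: [563.6, 258.1, 198.0]
ee_rot: [-1.526, 0.971, 1.52]
contact_force: [-0.3, -0.4, 0.0]
width: 0.995
```

```bash
python3 - <<'E'
from meas import *
goto(674.4,187.8,150,134)
E
```

```text
t 46.62 pos [563.6 258.1 198. ] F [-0.3 -0.4  0. ] w 0.995
x [ 0.002 -0.003 -1.   ] y [-0.906 -0.423 -0.001] z [-0.423  0.906 -0.003]
q [-0.29  0.47 -0.24  1.68  0.13  1.    1.43]
move tx 0.485 ty -0.706 tz -1.104  wx -0.166 wy -0.002 wz 0.000
```

jog_arm(moves=[{"tx": 0.1,"ty": -0.35,"tz": -0.5,"wx": -0.09,"wy": 0,"wz": 0,"gripper": -1},{"tx": 0.4,"ty": -0.7,"tz": -1,"wx": -0.166,"wy": 0,"wz": 0,"gripper": -1},{"tx": 0.4,"ty": -0.7,"tz": -1,"wx": -0.166,"wy": 0,"wz": 0,"gripper": -1},{"tx": 0.4,"ty": -0.7,"tz": -1,"wx": -0.166,"wy": 0,"wz": 0,"gripper": -1}])

```text
time: 47.12
tool_pos: [664.4, 202.7, 157.4]
ee_rot: [-1.748, 0.742, 1.751]
contact_force: [1.1, 0.2, 0.1]
width: 1.002
```

```bash
python3 - <<'E'
from meas import *
goto(674.4,187.8,85,134)
s=r.snapshot("side");crop(s,220,110,330,200,7,"k1")
s=r.snapshot("top");crop(s,140,130,330,230,4,"k2")
E
```

```text
t 47.12 pos [664.4 202.7 157.4] F [1.1 0.2 0.1] w 1.002
x [-0.002  0.    -1.   ] y [-0.718 -0.696  0.001] z [-0.696  0.718  0.001]
q [-0.15  0.65 -0.28  1.5   0.19  1.02  1.87]
move tx 0.723 ty 0.031 tz -0.178  wx 0.001 wy 0.001 wz -0.001
```

View pics/k1.png

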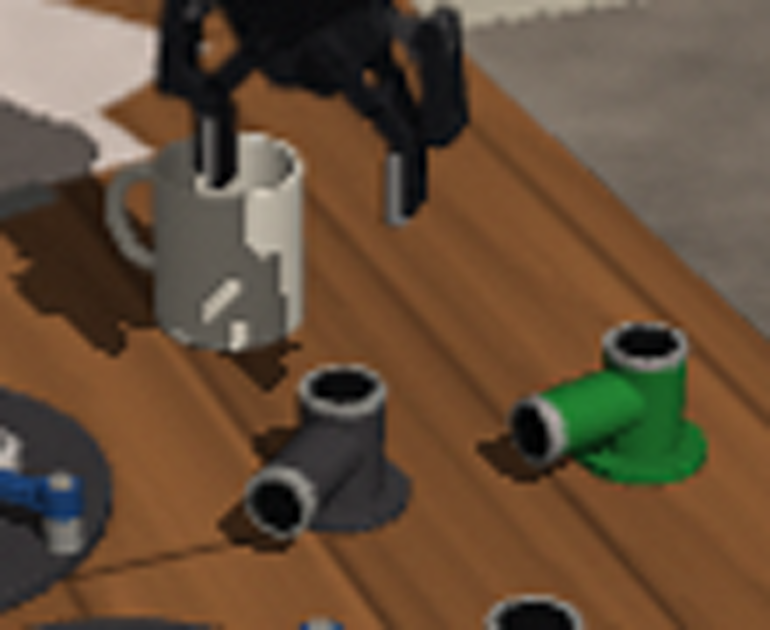

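```bash
python3 - <<'E'
from meas import *
s=r.snapshot("top");print(on(s,(125,179),90),on(s,(207,123),62))
E
```

```text
[[679.9889378 380.1392186  90.       ]] [[830.36494709 170.00007209  62.        ]]
```

jog_arm(moves=[{"tx": 0,"ty": 0.03,"tz": -0.18,"wx": 0,"wy": 0,"wz": 0,"gripper": -1},{"tx": 0.4,"ty": 0.03,"tz": -0.18,"wx": 0,"wy": 0,"wz": 0,"gripper": -1},{"tx": 0.7,"ty": 0.03,"tz": -0.18,"wx": 0,"wy": 0,"wz": 0,"gripper": -1},{"tx": 0.7,"ty": 0.03,"tz": -0.18,"wx": 0,"wy": 0,"wz": 0,"gripper": -1}])

```text
time: 47.78
tool_pos: [673.6, 186.8, 85.9]
ee_rot: [-1.749, 0.744, 1.755]
contact_force: [0.2, -0.9, -0.3]
width: 0.999
```

```bash
python3 - <<'E'
from meas import *
goto(674.4,187.8,42,134)
s=r.snapshot("side");crop(s,220,110,330,200,7,"k3")
E
```

```text
t 47.77 pos [673.6 186.8  85.9] F [ 0.2 -0.9 -0.3] w 0.999
x [-0.005 -0.002 -1.   ] y [-0.717 -0.697  0.005] z [-0.697  0.717  0.002]
q [-0.14  0.74 -0.26  1.52  0.22  0.92  1.88]
move tx 0.439 ty -0.014 tz 0.001  wx 0.002 wy 0.001 wz -0.002
```

View pics/k3.png

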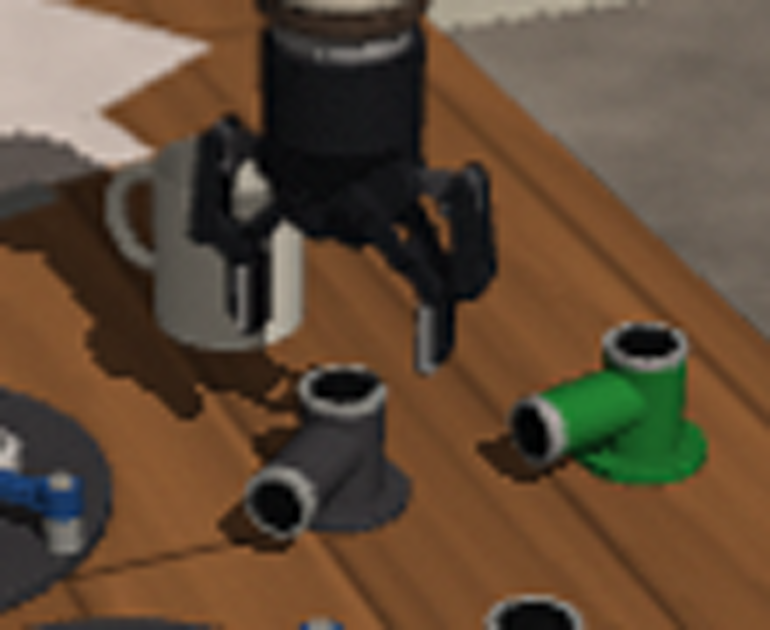

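jog_arm(moves=[{"tx": 0.2,"ty": -0.014,"tz": 0,"wx": 0,"wy": 0,"wz": 0,"gripper": -1},{"tx": 0.43,"ty": -0.014,"tz": 0,"wx": 0,"wy": 0,"wz": 0,"gripper": -1},{"tx": 0.43,"ty": -0.014,"tz": 0,"wx": 0,"wy": 0,"wz": 0,"gripper": -1},{"tx": 0.43,"ty": -0.014,"tz": 0,"wx": 0,"wy": 0,"wz": 0,"gripper": -0.3},{"tx": 0.43,"ty": -0.014,"tz": 0,"wx": 0,"wy": 0,"wz": 0,"gripper": 0.2},{"tx": 0.43,"ty": -0.014,"tz": 0,"wx": 0,"wy": 0,"wz": 0,"gripper": 1},{"tx": 0.43,"ty": -0.014,"tz": 0,"wx": 0,"wy": 0,"wz": 0,"gripper": 1},{"tx": 0.43,"ty": -0.014,"tz": 0,"wx": 0,"wy": 0,"wz": 0,"gripper": 1}])

```text
time: 48.82
tool_pos: [677.2, 189.8, 46.4]
ee_rot: [-1.752, 0.738, 1.749]
contact_force: [0.6, 0.2, 6.3]
width: 0.471
```

```bash
python3 - <<'E'
from meas import *
goto(674.4,187.8,42,134)
s=r.snapshot("side");crop(s,220,110,330,200,7,"k4")
for t in (60,80,95): print(ringc(s,(260,182),36,thr=t))
E
```

```text
t 48.83 pos [677.2 189.8  46.4] F [0.6 0.2 6.3] w 0.471
x [ 0.002  0.001 -1.   ] y [-0.717 -0.697 -0.002] z [-0.697  0.717 -0.001]
q [-0.15  0.79 -0.25  1.53  0.23  0.85  1.87]
move tx 0.044 ty 0.034 tz 0.005  wx 0.002 wy -0.000 wz 0.001
(array([259.04, 181.71]), array([6.4, 8.5]), array([621.4, 139.5,  36. ]))
None
None
```

View pics/k4.png

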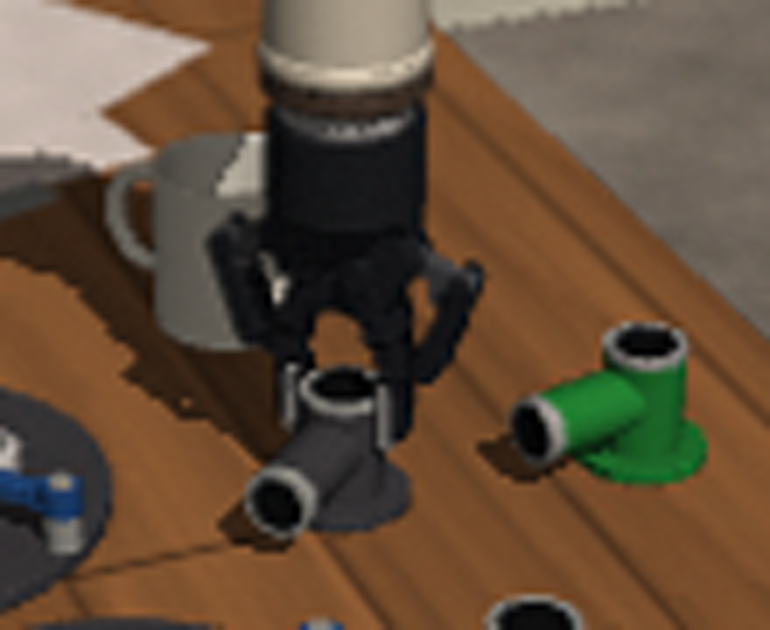

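jog_arm(moves=[{"tx": -0.3,"ty": 0,"tz": 0,"wx": 0,"wy": 0,"wz": 0,"gripper": 1},{"tx": -0.7,"ty": 0,"tz": 0,"wx": 0,"wy": 0,"wz": 0,"gripper": 1},{"tx": -1,"ty": 0.2,"tz": 0.1,"wx": 0.08,"wy": 0,"wz": 0,"gripper": 1},{"tx": -1,"ty": 0.6,"tz": 0.5,"wx": 0.16,"wy": 0,"wz": 0,"gripper": 1},{"tx": -1,"ty": 1,"tz": 1,"wx": 0.24,"wy": 0,"wz": 0,"gripper": 1},{"tx": -1,"ty": 1,"tz": 1,"wx": 0.3,"wy": 0,"wz": 0,"gripper": 1}])

```text
time: 49.62
tool_pos: [525.1, 190.9, 142.0]
ee_rot: [-1.33, 1.134, 1.343]
contact_force: [1.6, -0.7, -5.1]
width: 0.47
```

```bash
python3 - <<'E'
from meas import *
goto(461.7,260.5,140,40.1)
s=r.snapshot("side");crop(s,160,80,330,200,4.5,"l1")
E
```

```text
t 49.62 pos [525.1 190.9 142. ] F [ 1.6 -0.7 -5.1] w 0.47
x [-0.012 -0.004 -1.   ] y [-0.985 -0.171  0.013] z [-0.171  0.985 -0.001]
q [-0.26  0.44 -0.17  1.87  0.09  0.85  1.27]
move tx 0.025 ty 0.506 tz 0.794  wx 0.521 wy -0.004 wz -0.005
```

View pics/l1.png

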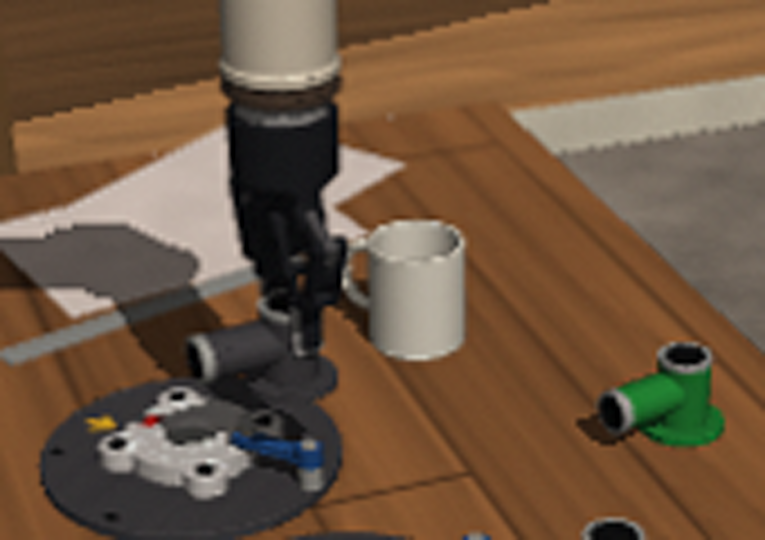

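jog_arm(moves=[{"tx": 0,"ty": 0.25,"tz": 0.4,"wx": 0.08,"wy": 0,"wz": 0,"gripper": 1},{"tx": 0,"ty": 0.5,"tz": 0.79,"wx": 0.16,"wy": 0,"wz": 0,"gripper": 1},{"tx": 0,"ty": 0.5,"tz": 0.79,"wx": 0.25,"wy": 0,"wz": 0,"gripper": 1},{"tx": 0,"ty": 0.5,"tz": 0.79,"wx": 0.34,"wy": 0,"wz": 0,"gripper": 1},{"tx": 0,"ty": 0.5,"tz": 0.79,"wx": 0.43,"wy": 0,"wz": 0,"gripper": 1},{"tx": 0,"ty": 0.5,"tz": 0.79,"wx": 0.521,"wy": 0,"wz": 0,"gripper": 1},{"tx": 0,"ty": 0.5,"tz": 0.79,"wx": 0.521,"wy": 0,"wz": 0,"gripper": 1},{"tx": 0,"ty": 0.5,"tz": 0.79,"wx": 0.521,"wy": 0,"wz": 0,"gripper": 1}])

```text
time: 50.68
tool_pos: [472.2, 260.4, 144.8]
ee_rot: [-0.552, 1.5, 0.551]
contact_force: [0.5, -0.7, -5.6]
width: 0.474
```

```bash
python3 - <<'E'
from meas import *
goto(461.7,260.5,90,40.1)
s=r.snapshot("side");crop(s,150,90,270,200,6,"l2")
E
```

```text
t 50.67 pos [472.2 260.4 144.8] F [ 0.5 -0.7 -5.6] w 0.474
x [-0.001 -0.001 -1.   ] y [-0.648  0.762 -0.   ] z [ 0.762  0.648 -0.001]
q [-0.58  0.4   0.03  1.93 -0.02  0.82  0.17]
move tx 0.548 ty 0.069 tz -0.078  wx 0.002 wy -0.000 wz 0.000
```

View pics/l2.png

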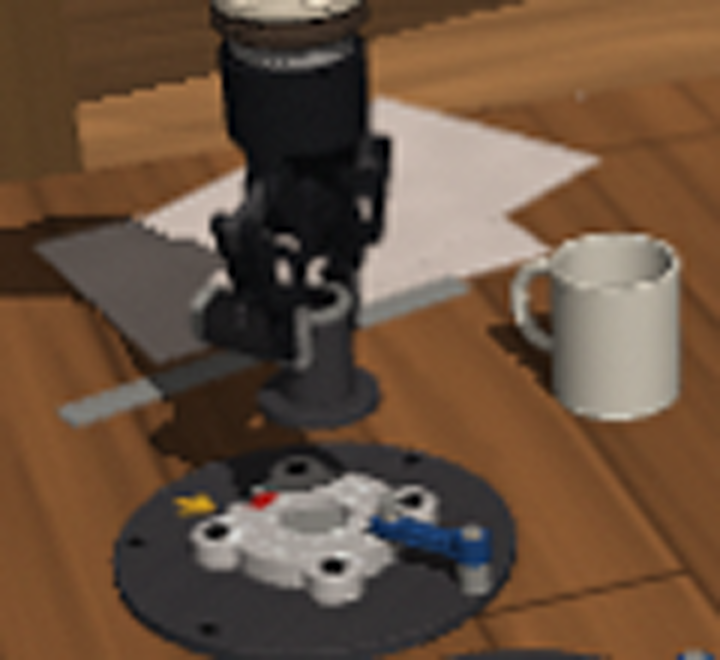

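jog_arm(moves=[{"tx": 0,"ty": 0.069,"tz": -0.078,"wx": 0,"wy": 0,"wz": 0,"gripper": 1},{"tx": 0.2,"ty": 0.069,"tz": -0.078,"wx": 0,"wy": 0,"wz": 0,"gripper": 1},{"tx": 0.5,"ty": 0.069,"tz": -0.078,"wx": 0,"wy": 0,"wz": 0,"gripper": 1},{"tx": 0.5,"ty": 0.069,"tz": -0.078,"wx": 0,"wy": 0,"wz": 0,"gripper": 1},{"tx": 0.5,"ty": 0.069,"tz": -0.078,"wx": 0,"wy": 0,"wz": 0,"gripper": 1}])

```text
time: 51.35
tool_pos: [461.9, 261.2, 96.0]
ee_rot: [-0.548, 1.5, 0.549]
contact_force: [0.9, 0.8, -4.2]
width: 0.476
```

```bash
python3 - <<'E'
from meas import *
goto(461.7,260.5,72,40.1)
s=r.snapshot("side");crop(s,150,110,270,200,6.6,"l3")
E
```

```text
t 51.35 pos [461.9 261.2  96. ] F [ 0.9  0.8 -4.2] w 0.476
x [ 0.  0. -1.] y [-0.645  0.764  0.   ] z [0.764 0.645 0.001]
q [-0.59  0.46  0.03  1.98 -0.02  0.7   0.15]
move tx 0.240 ty -0.004 tz -0.006  wx 0.001 wy 0.000 wz -0.000
```

View pics/l3.png

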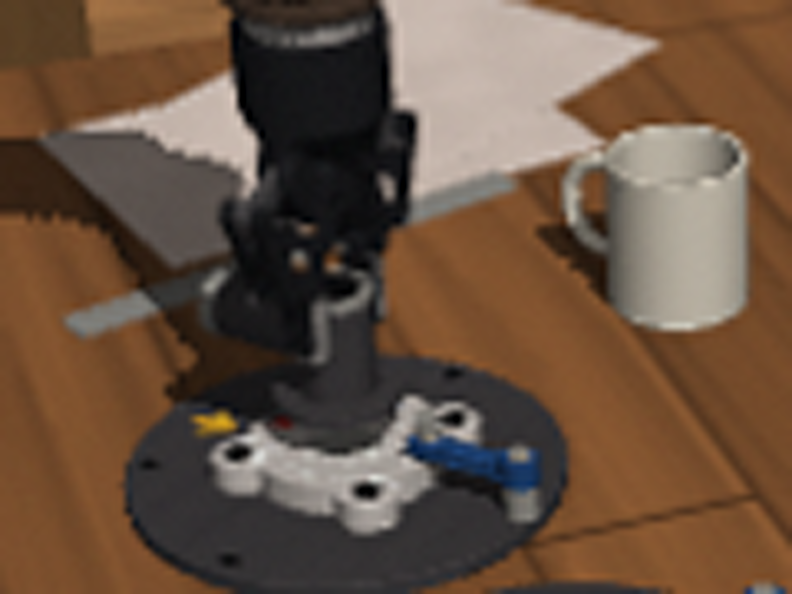

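```bash
python3 - <<'E'
from meas import *
s=r.snapshot("side")
for p in((200.9,170.9),(191.2,170.5),(210.6,171.5),(200.9,177.4)): print(on(s,p,50).round(1))
print(proj(s,[[460.4,262,50]]+[[460.4+34*np.cos(a),262+34*np.sin(a),50] for a in np.arange(0,6.28,.785)]).round(1))
E
```

```text
[[456.9 254.1  50. ]]
[[427.3 268.7  50. ]]
[[486.  238.3  50. ]]
[[446.  213.5  50. ]]
[[201.3 169.6]
 [211.1 167.7]
 [206.3 165. ]
 [198.8 164.9]
 [192.6 167.6]
 [191.4 171.5]
 [196.1 174.4]
 [204.  174.4]
 [210.2 171.6]]
```

jog_arm(moves=[{"tx": 0.1,"ty": -0.004,"tz": -0.006,"wx": 0,"wy": 0,"wz": 0,"gripper": 1},{"tx": 0.17,"ty": -0.004,"tz": -0.006,"wx": 0,"wy": 0,"wz": 0,"gripper": 1},{"tx": 0.21,"ty": -0.004,"tz": -0.006,"wx": 0,"wy": 0,"wz": 0,"gripper": 1},{"tx": 0.21,"ty": -0.004,"tz": -0.006,"wx": 0,"wy": 0,"wz": 0,"gripper": 1}])

```text
time: 51.95
tool_pos: [461.2, 260.0, 73.7]
ee_rot: [-0.548, 1.502, 0.548]
contact_force: [0.6, 0.1, -5.7]
width: 0.475
```

jog_arm(moves=[{"tx": 0.015,"ty": 0,"tz": 0,"wx": 0,"wy": 0,"wz": 0,"gripper": 1},{"tx": 0.015,"ty": 0,"tz": 0,"wx": 0,"wy": 0,"wz": 0,"gripper": 1}])

```text
time: 52.2
tool_pos: [461.6, 260.2, 72.8]
ee_rot: [-0.548, 1.5, 0.548]
contact_force: [0.9, -0.4, -5.7]
width: 0.475
```

jog_arm(moves=[{"tx": 0.015,"ty": 0,"tz": 0,"wx": 0,"wy": 0,"wz": 0,"gripper": 1},{"tx": 0.015,"ty": 0,"tz": 0,"wx": 0,"wy": 0,"wz": 0,"gripper": 1}])

```text
time: 52.45
tool_pos: [461.9, 260.3, 72.4]
ee_rot: [-0.548, 1.5, 0.548]
contact_force: [-2.6, -1.6, 5.2]
width: 0.474
```

jog_arm(moves=[{"tx": 0.01,"ty": 0,"tz": 0,"wx": 0,"wy": 0,"wz": 0,"gripper": 1},{"tx": 0.01,"ty": 0,"tz": 0,"wx": 0,"wy": 0,"wz": 0,"gripper": 1}])

```text
time: 52.7
tool_pos: [461.9, 260.3, 72.3]
ee_rot: [-0.548, 1.5, 0.548]
contact_force: [-5.1, -3.1, 14.6]
width: 0.475
```

jog_arm(moves=[{"tx": -0.012,"ty": 0,"tz": 0,"wx": 0,"wy": 0,"wz": 0,"gripper": 1},{"tx": -0.012,"ty": 0,"tz": 0,"wx": 0,"wy": 0,"wz": 0,"gripper": -0.1},{"tx": -0.012,"ty": 0,"tz": 0,"wx": 0,"wy": 0,"wz": 0,"gripper": -0.5},{"tx": -0.012,"ty": 0,"tz": 0,"wx": 0,"wy": 0,"wz": 0,"gripper": -1},{"tx": -0.2,"ty": 0,"tz": 0,"wx": 0,"wy": 0,"wz": 0,"gripper": -1},{"tx": -0.5,"ty": 0,"tz": 0,"wx": 0,"wy": 0,"wz": 0,"gripper": -1},{"tx": -1,"ty": 0,"tz": 0,"wx": 0,"wy": 0,"wz": 0,"gripper": -1},{"tx": -1,"ty": -0.5,"tz": 0.2,"wx": 0,"wy": 0,"wz": 0,"gripper": -1},{"tx": -1,"ty": -1,"tz": 0.4,"wx": 0,"wy": 0,"wz": 0,"gripper": -1},{"tx": -1,"ty": -1,"tz": 0.4,"wx": 0,"wy": 0,"wz": 0,"gripper": -1}])

```text
time: 53.95
tool_pos: [560.8, 205.2, 170.6]
ee_rot: [-0.545, 1.499, 0.54]
contact_force: [-0.1, 0.3, -0.3]
width: 1.004
```

```bash
python3 - <<'E'
from meas import *
goto(675,-31,160,19.7)
s=r.snapshot("top");crop(s,110,150,340,320,3.4,"m1")
s2=r.snapshot("side");crop(s2,150,110,320,230,4.5,"m2")
E
```

```text
t 53.95 pos [560.8 205.2 170.6] F [-0.1  0.3 -0.3] w 1.004
x [ 0.003 -0.002 -1.   ] y [-0.639  0.769 -0.003] z [0.769 0.639 0.001]
q [-0.45  0.45  0.07  1.77 -0.04  0.92  0.33]
move tx 0.113 ty -2.546 tz -0.631  wx 0.175 wy 0.001 wz 0.002
```

View pics/m1.png

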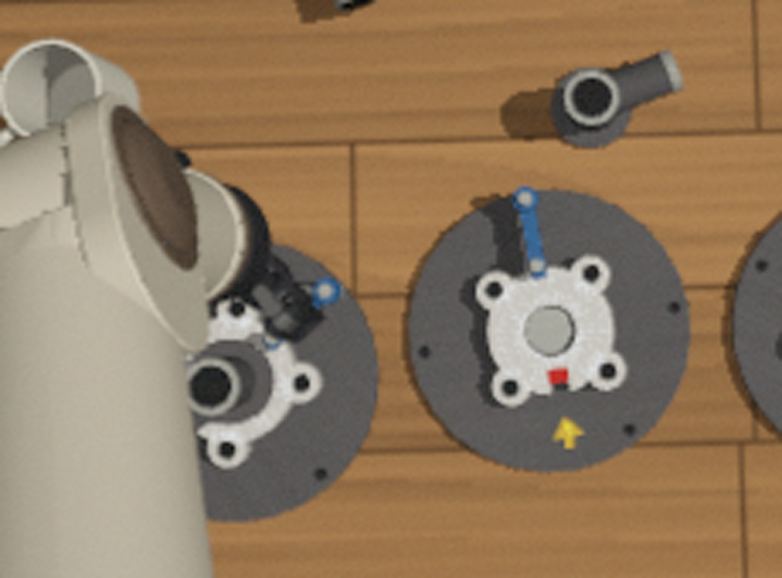

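View pics/m2.png

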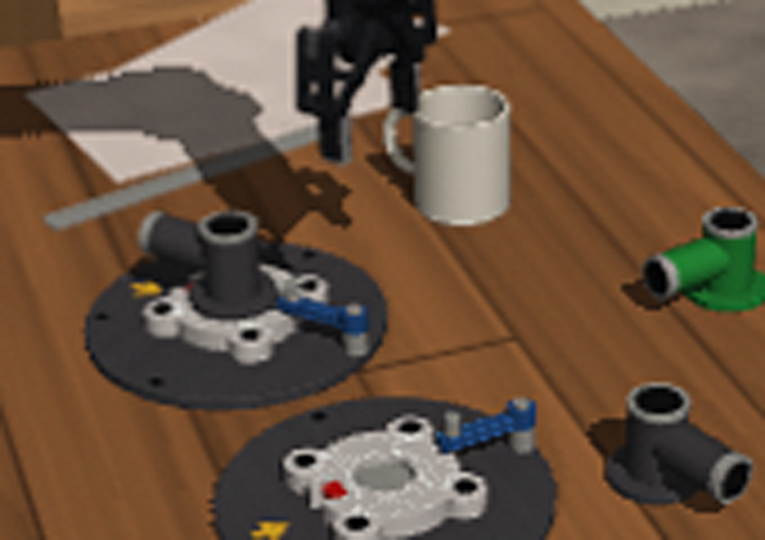

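jog_arm(moves=[{"tx": 0,"ty": -0.5,"tz": -0.1,"wx": 0.06,"wy": 0,"wz": 0,"gripper": -1},{"tx": 0,"ty": -1,"tz": -0.25,"wx": 0.12,"wy": 0,"wz": 0,"gripper": -1},{"tx": 0,"ty": -1,"tz": -0.25,"wx": 0.175,"wy": 0,"wz": 0,"gripper": -1}])

```text
time: 54.42
tool_pos: [602.6, 111.9, 170.2]
ee_rot: [-0.269, 1.554, 0.265]
contact_force: [-0.8, -0.1, -0.1]
width: 0.997
```

jog_arm(moves=[{"tx": 0,"ty": -0.5,"tz": 0.1,"wx": 0,"wy": 0,"wz": 0,"gripper": -1},{"tx": 0,"ty": -1,"tz": 0.1,"wx": 0,"wy": 0,"wz": 0,"gripper": -1},{"tx": 0,"ty": -1,"tz": 0.1,"wx": 0,"wy": 0,"wz": 0,"gripper": -1}])

```text
time: 54.8
tool_pos: [645.8, 21.4, 170.1]
ee_rot: [-0.273, 1.554, 0.268]
contact_force: [-0.9, 0.8, 1.0]
width: 1.0
```

```bash
python3 - <<'E'
from meas import *
goto(675,-31,160,19.7)
s=r.snapshot("top");crop(s,110,150,340,320,3.4,"m3")
s2=r.snapshot("side")
for t in (80,110): print(ringc(s,(110+213/3.4,150+385/3.4),88,thr=t),ringc(s2,(150+228/4.5,110+224/4.5),88,thr=t),ringc(s,(284.4,178.5),62,thr=t))
print(fphi(s,"L"))
E
```

```text
t 54.8 pos [645.8  21.4 170.1] F [-0.9  0.8  1. ] w 1.0
x [-0.    -0.003 -1.   ] y [-0.338  0.941 -0.003] z [ 0.941  0.338 -0.001]
q [-0.21  0.54  0.19  1.64 -0.11  0.97  0.36]
move tx 0.103 ty -0.592 tz 0.098  wx 0.000 wy -0.000 wz 0.001
(array([171.44, 263.24]), array([11.7, 12.2]), array([459.4, 261.1,  88. ])) (array([200.13, 159.43]), array([5.2, 9.7]), array([460.1, 264. ,  88. ])) None
(array([171.4, 263.3]), array([12.5, 12.9]), array([459.3, 261.2,  88. ])) None None
None
```

View pics/m3.png

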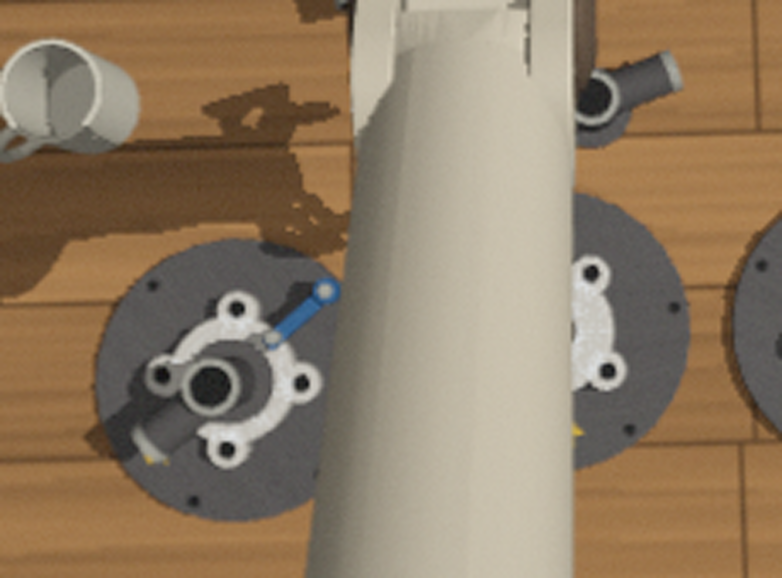

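jog_arm(moves=[{"tx": 0,"ty": -0.5,"tz": 0.09,"wx": 0,"wy": 0,"wz": 0,"gripper": -1},{"tx": 0.3,"ty": -0.6,"tz": 0.1,"wx": 0,"wy": 0,"wz": 0,"gripper": -1},{"tx": 0.7,"ty": -0.6,"tz": 0.1,"wx": 0,"wy": 0,"wz": 0,"gripper": -1},{"tx": 0.7,"ty": -0.6,"tz": 0.1,"wx": 0,"wy": 0,"wz": 0,"gripper": -1}])

```text
time: 55.4
tool_pos: [671.9, -23.1, 96.5]
ee_rot: [-0.275, 1.561, 0.28]
contact_force: [-0.2, 0.6, 0.4]
width: 1.0
```

```bash
python3 - <<'E'
from meas import *
goto(675,-31,42,19.7)
s=r.snapshot("side");crop(s,240,130,350,230,7,"n1")
s=r.snapshot("top");crop(s,120,200,240,310,6,"n2")
E
```

```text
t 55.4 pos [671.9 -23.1  96.5] F [-0.2  0.6  0.4] w 1.0
x [-0.008  0.002 -1.   ] y [-0.346  0.938  0.005] z [ 0.938  0.346 -0.007]
q [-0.13  0.67  0.18  1.6  -0.14  0.89  0.46]
move tx 0.544 ty -0.087 tz 0.006  wx 0.005 wy -0.004 wz -0.002
```

View pics/n1.png

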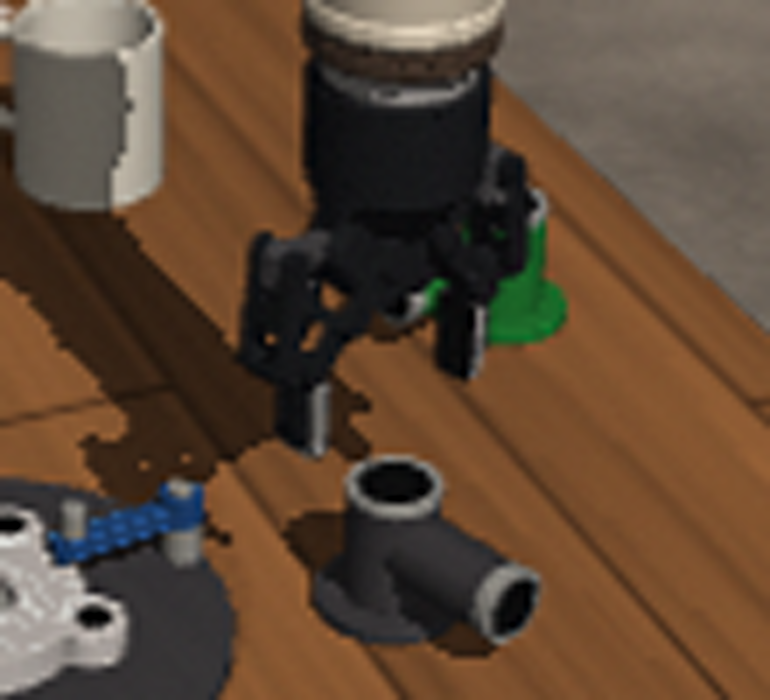

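View pics/n2.png

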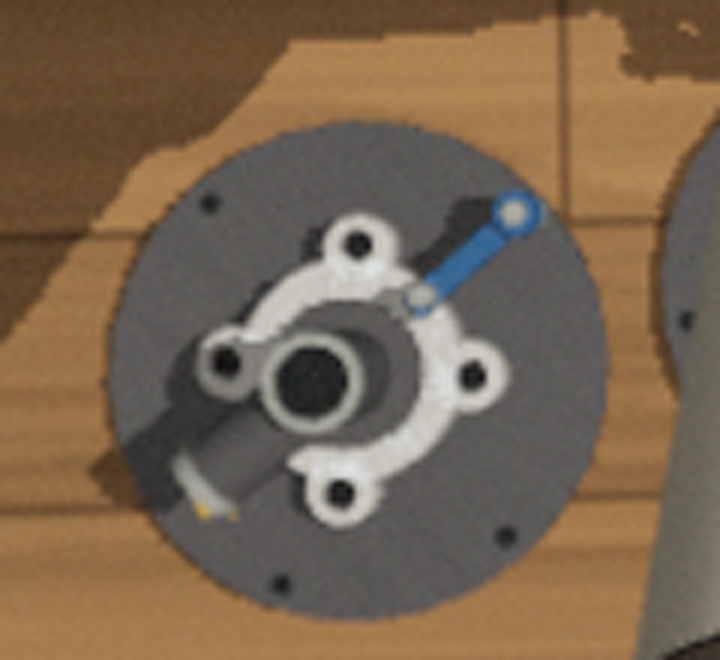

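jog_arm(moves=[{"tx": 0,"ty": -0.087,"tz": 0.006,"wx": 0,"wy": 0,"wz": 0,"gripper": -1},{"tx": 0.2,"ty": -0.087,"tz": 0.006,"wx": 0,"wy": 0,"wz": 0,"gripper": -1},{"tx": 0.52,"ty": -0.087,"tz": 0.006,"wx": 0,"wy": 0,"wz": 0,"gripper": -1},{"tx": 0.52,"ty": -0.087,"tz": 0.006,"wx": 0,"wy": 0,"wz": 0,"gripper": -1}])

```text
time: 56.0
tool_pos: [676.3, -34.4, 45.0]
ee_rot: [-0.274, 1.559, 0.276]
contact_force: [-0.4, -1.1, -0.5]
width: 1.001
```

```bash
python3 - <<'E'
from meas import *
goto(675,-31,43,19.7)
s=r.snapshot("side");crop(s,240,130,350,230,7,"n3")
E
```

```text
t 56.0 pos [676.3 -34.4  45. ] F [-0.4 -1.1 -0.5] w 1.001
x [-0.006  0.    -1.   ] y [-0.343  0.939  0.002] z [ 0.939  0.343 -0.006]
q [-0.1   0.75  0.17  1.61 -0.16  0.81  0.48]
move tx 0.020 ty 0.036 tz -0.001  wx 0.003 wy -0.003 wz -0.001
```

View pics/n3.png

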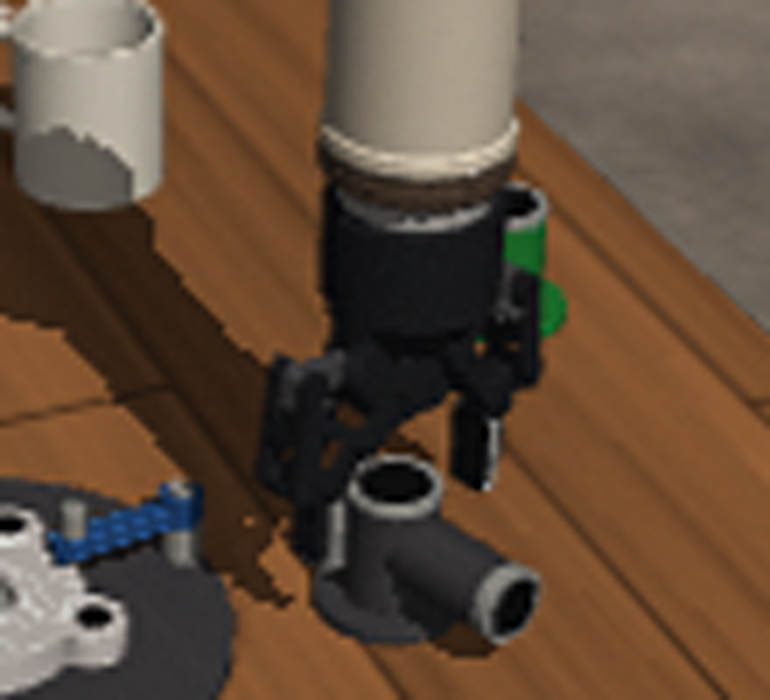

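jog_arm(moves=[{"tx": 0,"ty": 0.035,"tz": 0,"wx": 0,"wy": 0,"wz": 0,"gripper": -1},{"tx": 0,"ty": 0.035,"tz": 0,"wx": 0,"wy": 0,"wz": 0,"gripper": -0.4},{"tx": 0,"ty": 0.035,"tz": 0,"wx": 0,"wy": 0,"wz": 0,"gripper": 0},{"tx": 0,"ty": 0.035,"tz": 0,"wx": 0,"wy": 0,"wz": 0,"gripper": 1},{"tx": 0,"ty": 0.035,"tz": 0,"wx": 0,"wy": 0,"wz": 0,"gripper": 1},{"tx": 0,"ty": 0.035,"tz": 0,"wx": 0,"wy": 0,"wz": 0,"gripper": 1}])

```text
time: 56.8
tool_pos: [678.5, -31.2, 49.3]
ee_rot: [-0.275, 1.552, 0.275]
contact_force: [-2.5, -0.1, 5.2]
width: 0.472
```

```bash
python3 - <<'E'
from meas import *
goto(675,-31,45,19.7)
s=r.snapshot("side");print(ringc(s,(312.9,215.7),36,thr=80),ringc(s,(312.9,215.7),36,thr=65))
crop(s,240,130,350,230,7,"n4")
E
```

```text
t 56.8 pos [678.5 -31.2  49.3] F [-2.5 -0.1  5.2] w 0.472
x [ 0.001  0.    -1.   ] y [-0.343  0.939 -0.   ] z [0.939 0.343 0.001]
q [-0.11  0.74  0.17  1.61 -0.16  0.8   0.47]
move tx 0.043 ty 0.014 tz -0.032  wx 0.003 wy 0.000 wz 0.000
(array([313.32, 216.24]), array([5.6, 9.9]), array([701.5, -98.8,  36. ])) (array([313.35, 216.17]), array([5.2, 9.3]), array([701.7, -98.5,  36. ]))
```

View pics/n4.png

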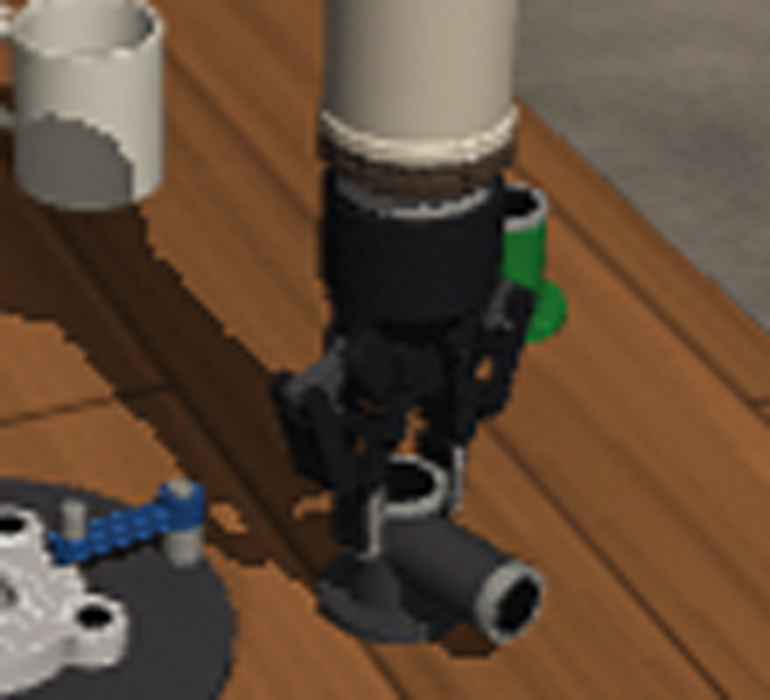

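jog_arm(moves=[{"tx": -0.3,"ty": 0,"tz": 0,"wx": 0,"wy": 0,"wz": 0,"gripper": 1},{"tx": -0.7,"ty": 0,"tz": 0,"wx": 0,"wy": 0,"wz": 0,"gripper": 1},{"tx": -1,"ty": 0,"tz": -0.2,"wx": 0.08,"wy": 0,"wz": 0,"gripper": 1},{"tx": -1,"ty": 0.2,"tz": -0.6,"wx": 0.16,"wy": 0,"wz": 0,"gripper": 1},{"tx": -1,"ty": 0.4,"tz": -1,"wx": 0.24,"wy": 0,"wz": 0,"gripper": 1},{"tx": -1,"ty": 0.5,"tz": -1,"wx": 0.32,"wy": 0,"wz": 0,"gripper": 1},{"tx": -1,"ty": 0.5,"tz": -1,"wx": 0.4,"wy": 0,"wz": 0,"gripper": 1},{"tx": -1,"ty": 0.5,"tz": -1,"wx": 0.48,"wy": 0,"wz": 0,"gripper": 1}])

```text
time: 57.85
tool_pos: [565.9, -18.2, 147.5]
ee_rot: [0.481, 1.518, -0.482]
contact_force: [-0.4, -0.0, -5.4]
width: 0.471
```

```bash
python3 - <<'E'
from meas import *
goto(491.8,6.5,145,-81.4)
E
```

```text
t 57.85 pos [565.9 -18.2 147.5] F [-0.4 -0.  -5.4] w 0.471
x [-0.002  0.    -1.   ] y [ 0.577  0.817 -0.001] z [ 0.817 -0.577 -0.001]
q [-0.35  0.46  0.42  1.87 -0.25  0.86 -0.42]
move tx 0.027 ty -0.226 tz -0.748  wx 0.403 wy -0.000 wz 0.001
```

jog_arm(moves=[{"tx": 0,"ty": -0.1,"tz": -0.3,"wx": 0.08,"wy": 0,"wz": 0,"gripper": 1},{"tx": 0,"ty": -0.226,"tz": -0.75,"wx": 0.16,"wy": 0,"wz": 0,"gripper": 1},{"tx": 0,"ty": -0.226,"tz": -0.75,"wx": 0.24,"wy": 0,"wz": 0,"gripper": 1},{"tx": 0,"ty": -0.226,"tz": -0.75,"wx": 0.32,"wy": 0,"wz": 0,"gripper": 1},{"tx": 0,"ty": -0.226,"tz": -0.75,"wx": 0.403,"wy": 0,"wz": 0,"gripper": 1},{"tx": 0,"ty": -0.226,"tz": -0.75,"wx": 0.403,"wy": 0,"wz": 0,"gripper": 1},{"tx": 0.2,"ty": -0.226,"tz": -0.75,"wx": 0.403,"wy": 0,"wz": 0,"gripper": 1},{"tx": 0.3,"ty": -0.226,"tz": -0.75,"wx": 0.403,"wy": 0,"wz": 0,"gripper": 1},{"tx": 0.3,"ty": -0.226,"tz": -0.75,"wx": 0.403,"wy": 0,"wz": 0,"gripper": 1}])

```text
time: 58.98
tool_pos: [491.6, 5.7, 117.4]
ee_rot: [1.092, 1.281, -1.095]
contact_force: [-0.6, 0.7, -5.7]
width: 0.473
```

```bash
python3 - <<'E'
from meas import *
goto(491.8,6.5,76,-81.4)
s=r.snapshot("side");crop(s,190,120,300,250,6,"o1")
z=r.read_state()["tool_pos"][2]-49.3
print(z,proj(s,[[492.8,6.6,z]]+[[492.8+34*np.cos(a),6.6+34*np.sin(a),z] for a in np.arange(0,6.28,.785)]).round(1))
E
```

```text
t 58.98 pos [491.6   5.7 117.4] F [-0.6  0.7 -5.7] w 0.473
x [-0.002 -0.    -1.   ] y [ 0.988  0.156 -0.002] z [ 0.156 -0.988  0.   ]
q [-0.56  0.42  0.59  2.07 -0.35  0.74 -1.16]
move tx 0.414 ty 0.005 tz -0.008  wx 0.003 wy 0.000 wz 0.001
68.73830204701106 [[234.2 203.1]
 [245.1 200.7]
 [239.3 197.2]
 [230.6 197.1]
 [223.9 200.5]
 [223.1 205.5]
 [228.9 209.3]
 [237.9 209.3]
 [244.7 205.7]]
```

View pics/o1.png

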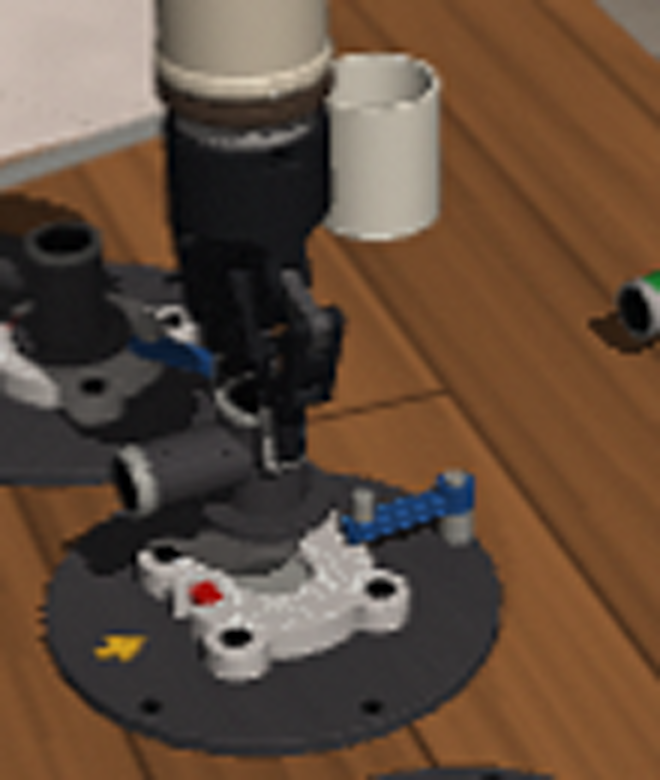

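```bash
python3 - <<'E'
from meas import *
s=r.snapshot("side")
for t in(50,60,70,85):
    m=ringc(s,(212.3,200),104.7,thr=t)
    if m: q=m[2][:2];d=q-np.array([492.8,6.6]);print(t,m,np.hypot(*d),np.degrees(ang(d)))
E
```

jog_arm(moves=[{"tx": 0.15,"ty": 0.005,"tz": -0.008,"wx": 0.003,"wy": 0,"wz": 0,"gripper": 1},{"tx": 0.28,"ty": 0.005,"tz": -0.008,"wx": 0.003,"wy": 0,"wz": 0,"gripper": 1},{"tx": 0.36,"ty": 0.005,"tz": -0.008,"wx": 0.003,"wy": 0,"wz": 0,"gripper": 1},{"tx": 0.39,"ty": 0.005,"tz": -0.008,"wx": 0.003,"wy": 0,"wz": 0,"gripper": 1},{"tx": 0.39,"ty": 0.005,"tz": -0.008,"wx": 0.003,"wy": 0,"wz": 0,"gripper": 1}])

```text
time: 59.7
tool_pos: [492.8, 6.6, 79.1]
ee_rot: [1.098, 1.276, -1.099]
contact_force: [-0.2, 0.3, -5.1]
width: 0.476
```

jog_arm(moves=[{"tx": 0.025,"ty": -0.01,"tz": 0,"wx": 0,"wy": 0,"wz": 0,"gripper": 1},{"tx": 0.025,"ty": -0.01,"tz": 0,"wx": 0,"wy": 0,"wz": 0,"gripper": 1}])

```text
time: 59.95
tool_pos: [491.8, 6.6, 76.9]
ee_rot: [1.099, 1.276, -1.098]
contact_force: [-0.1, 0.2, -4.7]
width: 0.473
```

jog_arm(moves=[{"tx": 0.015,"ty": 0,"tz": 0,"wx": 0,"wy": 0,"wz": 0,"gripper": 1},{"tx": 0.015,"ty": 0,"tz": 0,"wx": 0,"wy": 0,"wz": 0,"gripper": 1}])

```text
time: 60.2
tool_pos: [492.1, 6.7, 75.4]
ee_rot: [1.099, 1.276, -1.098]
contact_force: [0.5, 1.3, -4.3]
width: 0.474
```

jog_arm(moves=[{"tx": 0.01,"ty": 0,"tz": 0,"wx": 0,"wy": 0,"wz": 0,"gripper": 1},{"tx": 0.01,"ty": 0,"tz": 0,"wx": 0,"wy": 0,"wz": 0,"gripper": 1}])

```text
time: 60.45
tool_pos: [492.2, 6.7, 75.2]
ee_rot: [1.099, 1.276, -1.098]
contact_force: [-3.0, 0.1, 7.1]
width: 0.471
```

Seated. Release, lift and move left-high for a full view.

jog_arm(moves=[{"tx": -0.006,"ty": 0,"tz": 0,"wx": 0,"wy": 0,"wz": 0,"gripper": 1},{"tx": -0.006,"ty": 0,"tz": 0,"wx": 0,"wy": 0,"wz": 0,"gripper": -0.1},{"tx": -0.006,"ty": 0,"tz": 0,"wx": 0,"wy": 0,"wz": 0,"gripper": -0.5},{"tx": -0.006,"ty": 0,"tz": 0,"wx": 0,"wy": 0,"wz": 0,"gripper": -1},{"tx": -0.2,"ty": 0,"tz": 0,"wx": 0,"wy": 0,"wz": 0,"gripper": -1},{"tx": -0.5,"ty": 0,"tz": 0,"wx": 0,"wy": 0,"wz": 0,"gripper": -1},{"tx": -1,"ty": 0,"tz": 0,"wx": 0,"wy": 0,"wz": 0,"gripper": -1},{"tx": -1,"ty": -0.5,"tz": 0,"wx": 0,"wy": 0,"wz": 0,"gripper": -1},{"tx": -1,"ty": -0.9,"tz": -0.2,"wx": -0.05,"wy": 0,"wz": 0,"gripper": -1},{"tx": -1,"ty": -0.9,"tz": -0.4,"wx": -0.14,"wy": 0,"wz": 0,"gripper": -1}])

```text
time: 61.7
tool_pos: [393.5, 32.6, 173.9]
ee_rot: [0.885, 1.387, -0.885]
contact_force: [1.1, 0.1, 0.2]
width: 1.003
```

jog_arm(moves=[{"tx": -0.4,"ty": -0.1,"tz": -0.5,"wx": -0.09,"wy": 0,"wz": 0,"gripper": -1},{"tx": -0.8,"ty": -0.1,"tz": -1,"wx": -0.18,"wy": 0,"wz": 0,"gripper": -1},{"tx": -0.8,"ty": -0.1,"tz": -1,"wx": -0.27,"wy": 0,"wz": 0,"gripper": -1},{"tx": -0.8,"ty": -0.1,"tz": -1,"wx": -0.35,"wy": 0,"wz": 0,"gripper": -1}])

```text
time: 62.2
tool_pos: [346.3, 120.5, 255.1]
ee_rot: [0.342, 1.543, -0.339]
contact_force: [1.1, 0.2, -0.3]
width: 1.003
```

```bash
python3 - <<'E'
from meas import *
st,M=state();print(st["q"].round(2))
E
```

```text
t 62.2 pos [346.3 120.5 255.1] F [ 1.1  0.2 -0.3] w 1.003
x [ 0.002  0.002 -1.   ] y [0.42  0.907 0.002] z [ 0.907 -0.42   0.001]
[-0.97 -0.1   0.53  2.21  0.06  1.01 -0.9 ]
```

jog_arm(moves=[{"tx": 0,"ty": 0.5,"tz": 0,"wx": 0,"wy": 0,"wz": 0,"gripper": -1},{"tx": 0,"ty": 1,"tz": -0.2,"wx": 0,"wy": 0,"wz": 0,"gripper": -1},{"tx": 0,"ty": 1,"tz": -0.4,"wx": 0,"wy": 0,"wz": 0,"gripper": -1}])

```text
time: 62.58
tool_pos: [353.4, 230.4, 254.3]
ee_rot: [0.344, 1.542, -0.344]
contact_force: [-0.3, -0.0, -0.6]
width: 0.996
```

jog_arm(moves=[{"tx": 0,"ty": 0.5,"tz": -0.2,"wx": 0,"wy": 0,"wz": 0,"gripper": -1},{"tx": 0,"ty": 1,"tz": -0.5,"wx": 0,"wy": 0,"wz": 0,"gripper": -1},{"tx": 0,"ty": 1,"tz": -0.5,"wx": 0,"wy": 0,"wz": 0,"gripper": -1}])

```text
time: 62.95
tool_pos: [348.8, 343.4, 254.0]
ee_rot: [0.342, 1.544, -0.34]
contact_force: [-1.2, -1.2, -0.2]
width: 1.0
```

jog_arm(moves=[{"tx": 0,"ty": 0.5,"tz": -0.2,"wx": 0,"wy": 0,"wz": 0,"gripper": -1},{"tx": 0,"ty": 1,"tz": -0.5,"wx": 0,"wy": 0,"wz": 0,"gripper": -1},{"tx": 0,"ty": 1,"tz": -0.5,"wx": 0,"wy": 0,"wz": 0,"gripper": -1},{"tx": 0,"ty": 1,"tz": -0.5,"wx": 0,"wy": 0,"wz": 0,"gripper": -1}])

```text
time: 63.45
tool_pos: [348.3, 449.1, 253.8]
ee_rot: [0.345, 1.543, -0.348]
contact_force: [0.5, -0.8, -0.7]
width: 0.996
```

```bash
python3 - <<'E'
from meas import *
state()
s=r.snapshot("top");s2=r.snapshot("side")
cv2.imwrite("pics/p0.png",s["frame"][:,:,::-1]);cv2.imwrite("pics/p00.png",s2["frame"][:,:,::-1])
crop(s,120,190,420,310,2.6,"p1");crop(s2,160,140,340,320,3.3,"p2");crop(s,215,195,325,300,7,"p3")
for t in(80,110): print(ringc(s,(171.4,263.2),88,thr=t),ringc(s2,(200.1,159.4),88,thr=t),ringc(s,(268,246),88,thr=t),ringc(s2,(234,195),88,thr=t))
print(holes(s,CEN["M"]),holes(s,CEN["L"]),fphi(s,"R"))
E
```

```text
t 63.45 pos [348.3 449.1 253.8] F [ 0.5 -0.8 -0.7] w 0.996
x [-0.    -0.002 -1.   ] y [ 0.428  0.904 -0.002] z [ 0.904 -0.428  0.001]
(array([171.44, 263.24]), array([11.6, 12.1]), array([459.4, 261.1,  88. ])) (array([200.12, 159.42]), array([5.3, 9.8]), array([460.1, 264.1,  88. ])) (array([270.78, 247.77]), array([11.6, 11.8]), array([492. ,   5.7,  88. ])) (array([233.81, 197.39]), array([ 6.6, 11.4]), array([492.9,   8. ,  88. ]))
(array([171.4 , 263.29]), array([12.3, 12.8]), array([459.3, 261.2,  88. ])) None (array([270.73, 247.8 ]), array([12.3, 12.6]), array([492. ,   5.9,  88. ])) None
[[459.17151941 -39.2234659 ]
 [526.44644793  50.21071968]
 [537.61165094 -28.25974221]] [[404.86357498 265.933842  ]
 [456.14397219 205.63373799]
 [516.8537162  256.77192349]] (array([ 490.83507807, -256.86274066]), np.float64(150.90970195356343))
```

View pics/p1.png

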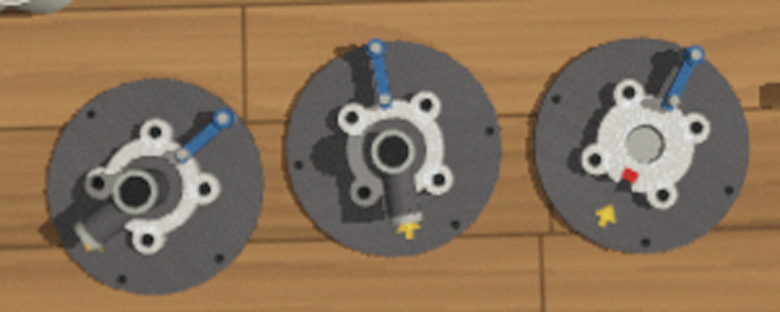

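View pics/p2.png

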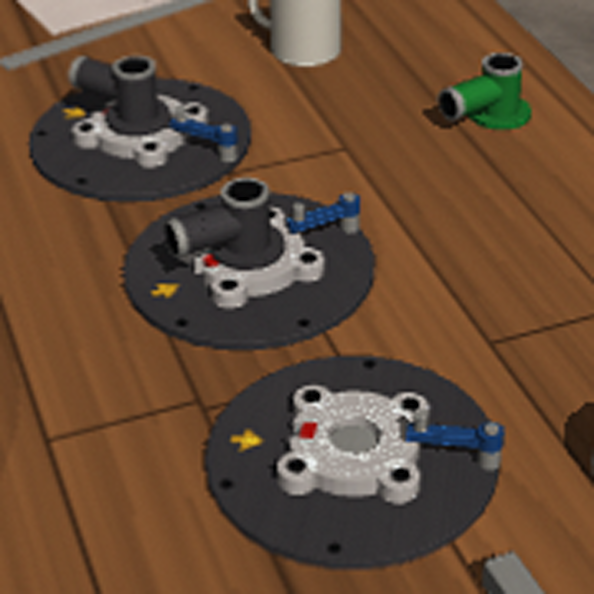

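View pics/p3.png

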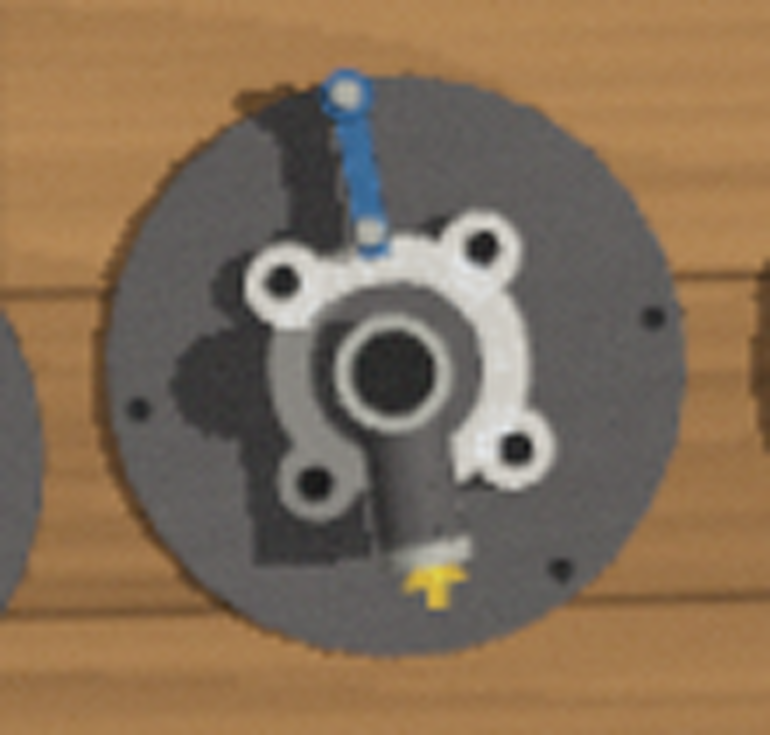

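View pics/p0.png

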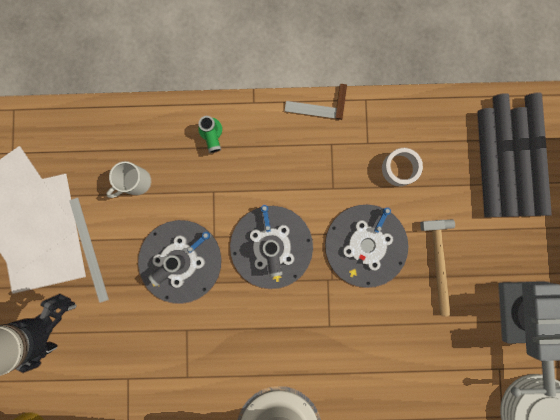

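```bash
python3 - <<'E'
from meas import *
s=r.snapshot("top");s2=r.snapshot("side");crop(s,125,215,235,305,7,"q1");crop(s2,165,145,245,205,9,"q2")
for n,p,c in(("L",(154.5,281.2),(459.4,261.1)),("M",(276.9,274),(492,5.8))):
  for z in(66,74):
    q=on(s,p,z)[0][:2]-np.array(c);print(n,z,np.hypot(*q).round(1),np.degrees(ang(q)).round(1))
E
```

```text
L 66 69.0 132.6
L 74 66.6 133.6
M 66 70.4 -168.8
M 74 69.7 -168.6
```

View pics/q1.png

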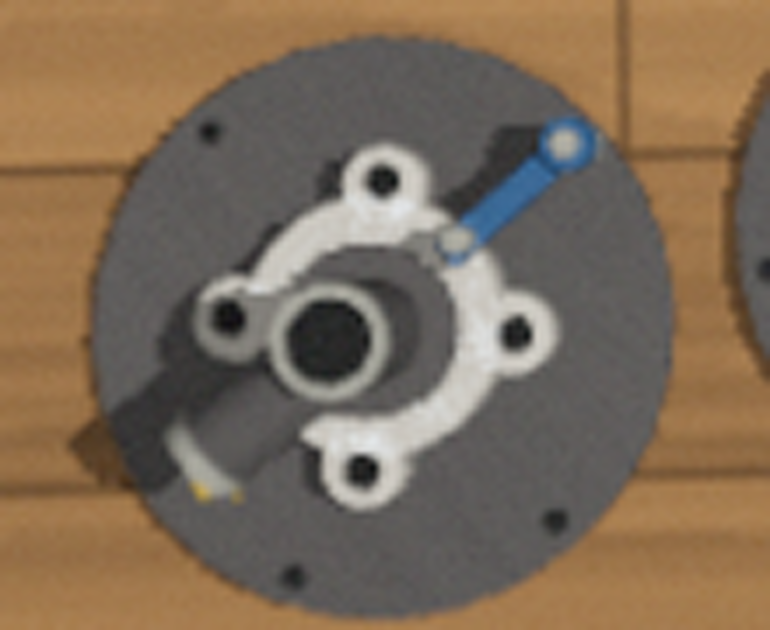

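View pics/q2.png

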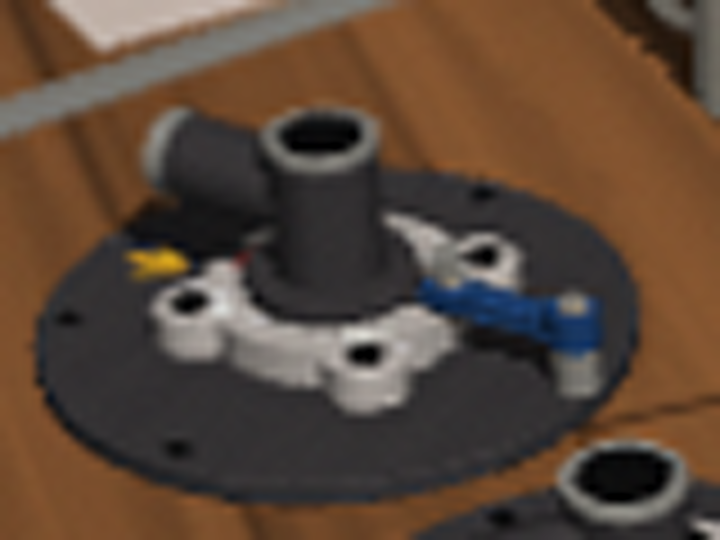

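```bash
python3 - <<'E'
from meas import *
s=r.snapshot("top");s2=r.snapshot("side");crop(s2,200,180,260,235,12,"q3")
def rep(n,w,p,c,z=62):
    q=on(w,p,z)[0][:2]-np.array(c);print(n,np.hypot(*q).round(1),np.degrees(ang(q)).round(1))
rep("L side",s2,(182.6,161.9),(460.1,264));rep("M side",s2,(214.5,212.7),(492.9,8))
for t in(60,75,90):
  m=ringc(s2,(214.5,212.7),62,thr=t);print(m)
rep("L top",s,(154.4,280.7),(459.4,261.1));rep("M top",s,(277.1,273.9),(492,5.8))
for n in "LM":
    a=np.radians(TGT[n]);c={"L":(459.8,262.3),"M":(492.5,7)}[n]
    for w in(s,s2): print(n,proj(w,[[c[0]+72*np.cos(a),c[1]+72*np.sin(a),62],[c[0]+72*np.cos(a)-17*np.sin(a),c[1]+72*np.sin(a)+17*np.cos(a),62],[c[0]+72*np.cos(a)+17*np.sin(a),c[1]+72*np.sin(a)-17*np.cos(a),62],[c[0]+72*np.cos(a),c[1]+72*np.sin(a),79]]).round(1).tolist())
E
```

```text
L side 71.9 134.1
M side 67.4 -165.2
None
None
None
L top 69.6 131.2
M top 70.7 -168.5
L [[152.9, 280.8], [157.1, 285.7], [148.7, 275.9], [150.8, 281.5]]
L [[183.5, 161.5], [180.4, 163.7], [186.4, 159.3], [182.9, 157.1]]
M [[275.1, 274.6], [281.5, 273.5], [268.7, 275.6], [275.0, 275.2]]
M [[211.7, 212.0], [214.1, 215.1], [209.3, 209.0], [211.3, 207.2]]
```

View pics/q3.png

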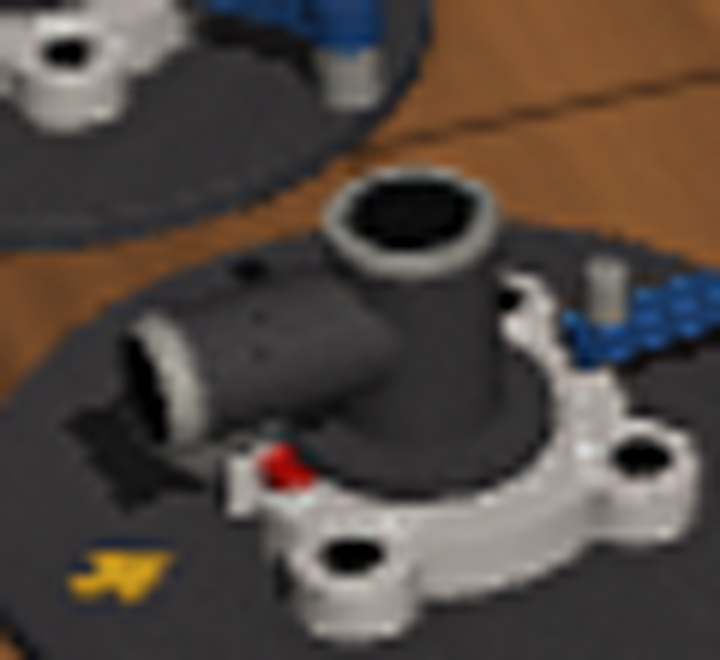

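```bash
python3 - <<'E'
from meas import *
s=r.snapshot("top")
for n,(x0,y0) in dict(L=(138,250),M=(252,235)).items():
    f=s["frame"][y0:y0+45,x0:x0+48].astype(float);f=np.clip(255*(f/200)**.6,0,255).astype(np.uint8)
    im=cv2.resize(f[:,:,::-1],None,fx=14,fy=12.0/12*14,interpolation=cv2.INTER_CUBIC)
    a=np.radians(TGT[n]);c={"L":(459.4,261.1),"M":(492,5.8)}[n];ca,sa=np.cos(a),np.sin(a)
    L=lambda u,v,z:[c[0]+u*ca-v*sa,c[1]+u*sa+v*ca,z]
    for p,q in (((25,17),(72,17)),((25,-17),(72,-17))):
        P=proj(s,[L(*p,62),L(*q,62)]);P=((P-[x0,y0]+.5)*14).astype(int);cv2.line(im,tuple(map(int,P[0])),tuple(map(int,P[1])),(0,0,255),1)
    cv2.imwrite(f"pics/r{n}.png",im[:600])
E
```

```text
(no output)
```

View pics/rL.png

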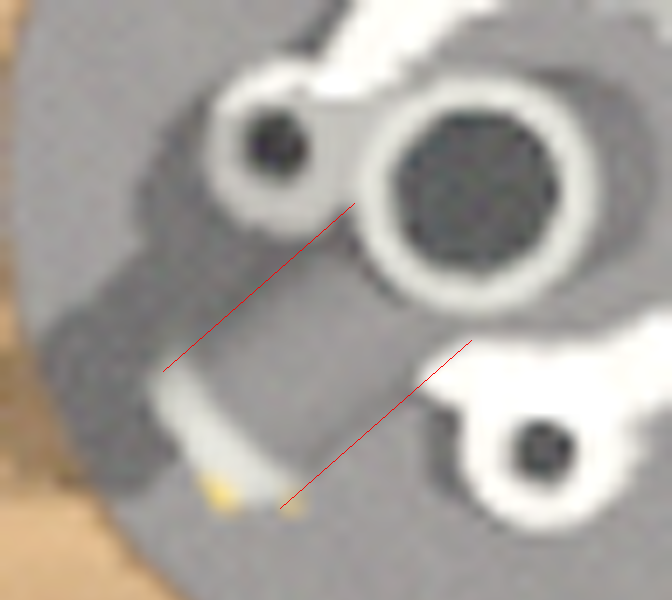

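View pics/rM.png

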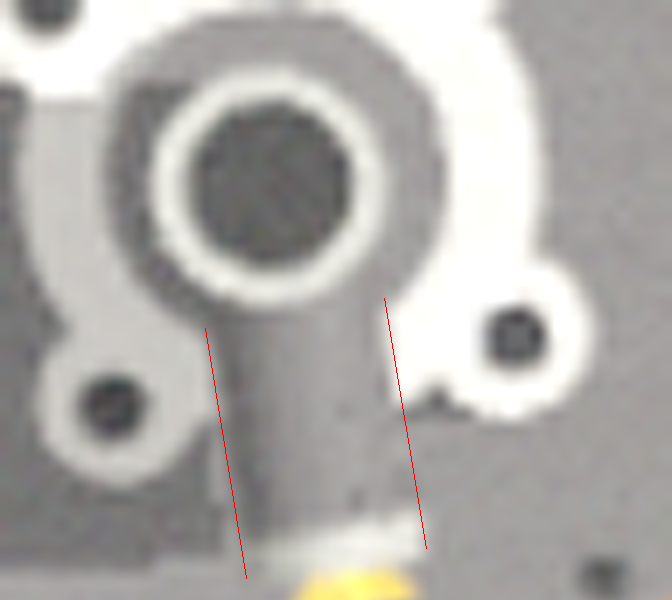

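```bash
python3 - <<'E'
from plant import r
print(r.read_state()["time"]);print(r.sign_off())
E
```

```text
63.8
the job is handed in; nothing more can be done
None
```

The job is handed in at 63.8 s. All three flanges are turned to their arrows and all three keepers are swung in to their stops. Both tees present are placed, one on the robot's left flange and one on the middle flange, and the right flange is left free. I found no third dark tee in either view; the green one was left alone.

Last checks:

| | Left | Middle | Right |
|---|---|---|---|
| Flange notch, measured | 130.4° | −172.0° | 150.9° |
| Arrow direction, my estimate | 130.1° | −172.0° | 150.0° |
| Tee offset from flange centre | about 2 mm | about 2 mm | no tee |

- **Flanges:** The right notch was measured again at the end. The left and middle notches could not be fully re-measured with the tees on; a hand check of the middle flange gave about −172.4°.
- **Keepers:** Each one stopped moving under a light push, and in the pictures each arm points over its rim toward the centre.
- **Bystanders:** The mug, tape roll and hammer are where they started in the pictures.
- **Knocked tee:** The tee nearest the middle plate had been knocked aside during the run. I measured it again before gripping it.

**Branch angle:** My measurements of the branch directions disagreed. Edge lines drawn in the top view agreed with the notch within about 1.5°. Branch-mouth points put both branches about 1° to 4° off counter-clockwise, and one rough reading from the side view gave nearly 7°. I trusted the edge lines and did not nudge the tees.

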